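Turn chocolate-backed shortbread bars into a tray on a label scale and print the label

TASK

Get this batch of shortbread weighed and labelled: move the empty tray from the wooden board squarely onto the middle of the scale's pan, let go of it and press the tare key (the long bar key) before anything goes in. Lay every bar from the marble slab, where they set chocolate side down, into the tray chocolate side up, flat and side by side; with all of them in, press the product key (the middle one of the three square keys) and then the print key (the round one), and last carry the full tray back to the middle of the wooden board, squarely. Press one key at a time and no other keys, do not tare again once there are bars in the tray, and leave the other things on the bench where they are.

Things in the scene. Friction and masses are not known exactly. Their poses are not given: they have to be found in the camera images.
- scale: White bench scale, 305 deep (x) x 240 wide (y), fixed. Origin: centre of its footprint; x to its back (away from the robot), y left, z up. Steel pan: level, 185 x 235, centre at x +45, top 75 high. In front of it a key panel (x -150 to -45, 38 to 61 high, rising to the back at 0.22 rad) with a row of five black keys at x -114: y +78 (tare), +32, -3, -38 (squares), -80 (print).
- pan (a point): Centre of the top of the scale's pan, 75 above the table; its axes are the scale's.
- tray: Shallow white plastic tray, 150 (x) x 290 (y) x 20 high, about 200 g, at first on the wooden board. Origin: centre of its underside, z up. Floor 5 thick, walls 9 thick, inside 132 x 272. It can be carried by a pinch across the middle of a long wall (wall centre lines at x +-70.5). Either way round will do.
- slab: Fixed white marble slab, 270 x 270 x 15 high, on the other side of the scale. Origin: centre of its underside.
- board: Fixed pale wooden board, 200 (x) x 310 (y) x 18 high, left or right of the scale; the tray stands on it at first and goes back on it. Origin: centre of its underside, z up.
- key_tare_top (a point): Centre of the top of the tare key: the long bar, 22 x 40 (long way along the row), leftmost as seen from the robot. All keys stand about 10 proud of the panel, go in at right angles to it, travel 5, need 5 N at the bottom and spring back.
- key_b_top (a point): Centre of the top of the product key: the middle one of the three square keys, 20 x 20.
- key_print_top (a point): Centre of the top of the print key: round, 24 across, rightmost as seen from the robot.
- key_tare (a joint): How far the tare key is pressed, m: 0 up, 0.005 fully down; counts as pressed beyond 0.003.
- key_a (a joint): The same for the square key left of the product key, which must not be pressed.
- key_b (a joint): The same for the product key.
- key_c (a joint): The same for the square key right of the product key, which must not be pressed.
- key_print (a joint): The same for the print key.
- bar1: Stiff shortbread bar, 65 (x) x 40 (y) x 12 thick, about 30 g: pale pricked biscuit, one face coated in dark chocolate. Origin: centre of the chocolate face; z points from the chocolate to the biscuit face: up at the start (chocolate down on the slab), down in the end. Three to five bars are present; absent ones read None from the start.
- bar2: Stiff shortbread bar, 65 (x) x 40 (y) x 12 thick, about 30 g: pale pricked biscuit, one face coated in dark chocolate. Origin: centre of the chocolate face; z points from the chocolate to the biscuit face: up at the start (chocolate down on the slab), down in the end. Three to five bars are present; absent ones read None from the start.
- bar3: Stiff shortbread bar, 65 (x) x 40 (y) x 12 thick, about 30 g: pale pricked biscuit, one face coated in dark chocolate. Origin: centre of the chocolate face; z points from the chocolate to the biscuit face: up at the start (chocolate down on the slab), down in the end. Three to five bars are present; absent ones read None from the start.
- bar4: Stiff shortbread bar, 65 (x) x 40 (y) x 12 thick, about 30 g: pale pricked biscuit, one face coated in dark chocolate. Origin: centre of the chocolate face; z points from the chocolate to the biscuit face: up at the start (chocolate down on the slab), down in the end. Three to five bars are present; absent ones read None from the start.
- bar5: Stiff shortbread bar, 65 (x) x 40 (y) x 12 thick, about 30 g: pale pricked biscuit, one face coated in dark chocolate. Origin: centre of the chocolate face; z points from the chocolate to the biscuit face: up at the start (chocolate down on the slab), down in the end. Three to five bars are present; absent ones read None from the start.
- sauce: Bystander: amber bottle, 60 across, 170 tall. Origin: centre of its underside. To be left where it is.
- jar: Bystander: glass jar with steel cap, 72 across, 100 tall. Origin: centre of its underside. To be left where it is.
- mug: Bystander: blue mug, 80 across, 95 tall. Origin: centre of its underside. To be left where it is.
- dredger: Bystander: steel cup, 66 across, 80 tall. Origin: centre of its underside. To be left where it is.
- cutter: Bystander: steel pastry cutter ring, 70 across, 35 tall. Origin: centre of its underside. To be left where it is.
- crumbs: Bystander: white bowl, 90 across, 45 tall. Origin: centre of its underside. To be left where it is.
Things that resemble listed ones, but are neither listed nor needed, are in the scene too. Leave any purple look-alike of the bar5 alone.

How it is judged:
By the outcome, as a careful person would: the job done as asked, in the order asked, and still so for the second after the job is handed in, with the robot touching nothing.
Of bar1, bar2, bar3, bar4, bar5 only 3 to 5 are there at a start; the rules pass over those that are not, and their reading is None.
At some moment in a run one of bar1, bar2, bar3, bar4, bar5 may be knocked a few centimetres aside while the robot is not near it.
It also fails if it takes over 200 s, if anything falls off the work surface, if the arm or the gripper's body presses on something with over 40 N, if the wrist force passes 120 N, or if a joint passes its speed limit or range.

ROBOT

A 6-joint arm with a two-finger parallel gripper is mounted at the origin on the work surface. World frame = base frame: x ahead of the robot, y to its left, z up, the work surface at z = 0. Lengths are in mm, angles in rad, forces in N, time in s.
With the tool pointing down it reaches from about 300 to 775 mm from the base axis. Payload 14.6 kg.
Tool frame: the origin (TCP) lies at the very end of the fingers, on their centre line; the grasp point (between the pads) lies 19 mm behind it; y points along the fingers, z is the direction in which the jaws open and shut, and the axes are right-handed (so a half turn about y gives the same grasp; the last joint's range is limited). The gripper opens to 94 mm and grips with 3 to 60 N. Pads are 16 mm wide; open, the fingers measure 119 mm over their backs; the gripper's body (75 mm by 177 mm) begins 78 mm behind the grasp point.
Start: joints at [1.282, 0.3, 1.521, -0, 1.321, -0.067], TCP at [120.99, 536.517, 205.446] pointing down, gripper open.
Joint ranges: [-3.03, 3.03], [-0.79, 2.21], [0.23, 2.52], [-1.04, 4.18], [0, 3.07], [-2.55, 2.55]. Speed limits (rad/s): [2.22, 2.22, 2.57, 3.14, 3.14, 3.14].

INTERFACE

Orientations are given as [roll, pitch, yaw] about the fixed x, y, z axes, in that order (R = Rz(yaw) Ry(pitch) Rx(roll)).
In Python, from cell import monitor, optics, manip gives the robot as it stands.
- The arm moves only by the shell command python3 -m creep 'ROWS' [FORCE]. ROWS is JSON, a list of rows, each an object of numbers: "tx", "ty", "tz": the shift along the tool's x, y, z scaled (see below); "turn": the turn about the tool's y scaled (see below); "fingers": the finger opening in mm, from 0 to 94. In form: [{"tx": .., "ty": .., "tz": .., "turn": .., "fingers": ..}, ...]. A call has 1 to 20 rows; each row is the pose to reach, as a shift and turn from the pose measured when the call began, along the tool's axes at that moment, turning the shorter way round; what a row does not reach only later rows make up. The controller multiplies each number of a shift by 200 mm and each number of a turn by pi rad. A row lasts 1/10 s, in which the tool goes at most 50 mm and 8.59 degrees, less where a joint would pass 70% of its speed; a pose out of reach is approached as far as the arm can. A call with a number of a shift or a turn outside -1 to 1 is refused whole. A call with a gripper value outside its range is refused whole. The fingers move at their own pace and stop on an object; FORCE is the grip in N (left out, the last holds). Time passes only in rows, so rows that repeat a pose let the fingers close. It gives the time, the measured TCP pose, the force and the opening at its end, in the units of the state.
- monitor.read_state(): the state, without advancing time (a new reading comes with each control period).
- optics.camera(name): name is "side" or "top" or "wrist"; returns a dict with "frame" (480x640x3 uint8, red, green, blue), "range_z" (480x640 float32, mm along the optical axis (not along the pixel's ray), 0 where there is no reading), "fx", "fy", "cx", "cy" (pixels), "R" (3x3) and "t" (3): a world point X has camera coordinates R X + t; the wrist camera has in their place "mount" (4x4, takes a point from camera to tool coordinates, whose origin is the TCP and whose axes are the tool frame's). Camera axes: x right, y down, z forward; pixel columns grow to the right and rows downward; lengths in mm; the calibration is good to about 2 mm. A picture is of the moment at which its call begins: read the wrist's pose just before it.
- manip.sign_off(): hands the job in, once; it reports no verdict.
The state is a dict: "clock": time; "joints": joint angles; "qd": joint speeds; "effort": joint torques, N m; "eef_pos": TCP position; "eef_rot": TCP orientation; "wrist_force": force on the tool from outside, world axes, zero at the start; "moment": the same for the moment, N m; "finger_gap": finger opening in mm.
Only numpy, scipy, OpenCV 4.12 (cv2) and the standard library are available. Lean on these libraries where they do the work, as an engineer would, in place of code of your own. Each camera call takes 0.05 s, during which the arm holds its last target.

## Working session

There is one attempt and no reset: what is moved stays moved. The work goes in short steps, Python scripts to look and compute and a shell command to move; the robot and the scene stay as the last step left them, time stands still between calls to the robot, and variables do not carry over. Pictures are saved under pics/ and viewed, and the job is handed in when it is done.

```bash
ls; mkdir -p pics; python3 - <<'E'
from cell import monitor, optics, manip
import cv2
s=monitor.read_state();print(s)
for n in ["side","top","wrist"]:
    c=optics.camera(n);cv2.imwrite(f"pics/{n}0.png",c["frame"][:,:,::-1]);print(n,c["fx"],c["fy"],c["cx"],c["cy"],c.get("R"),c.get("t"),c.get("mount"))
E
```

```text
pics
{'clock': 0.0, 'joints': array([ 1.28241429e+00,  3.00446281e-01,  1.52158790e+00, -2.94597996e-05,
        1.32069412e+00, -6.65894449e-02]), 'qd': array([ 0.00180222, -0.00023982,  0.00062887,  0.00061258, -0.00031914,
        0.00052384]), 'effort': array([ 1.86347620e-04, -5.31804156e+01, -3.52746892e+01,  7.08380900e-02,
        2.43949756e-02, -2.31026569e-06]), 'eef_pos': array([120.91760525, 536.27230291, 204.89705935]), 'eef_rot': array([-1.57193136e+00,  4.70947723e-05, -2.21785315e-01]), 'wrist_force': array([0.33584634, 0.31327179, 0.20272806]), 'moment': array([ 0.0706784 , -0.02844985,  0.0489751 ]), 'finger_gap': 93.91641535220994}
side 533.9976283333921 533.9976283333921 318.21590465430086 246.62904263505604 [[ 0.92305516 -0.38406642  0.02149764]
 [-0.22305482 -0.57994105 -0.78352723]
 [ 0.31339386  0.71844371 -0.62098545]] [-522.2706988   185.67504119 1445.96666639] None
top 448.7064493571578 448.7064493571578 322.232537880604 241.53275252831702 [[ 0.02163656 -0.99974173  0.00695221]
 [-0.98894424 -0.02242222 -0.14658285]
 [ 0.14670087 -0.0037038  -0.98917397]] [ -32.03336049  570.58083681 1124.93838994] None
wrist 368.0226101280245 368.0226101280245 313.7988443284047 240.7263964726375 None None [[-6.40008463e-05  9.65752682e-01  2.59464358e-01 -7.47073068e+01]
 [-2.59508271e-04 -2.59464366e-01  9.65752647e-01 -1.79003320e+02]
 [ 9.99999964e-01 -5.52416011e-06  2.67226747e-04 -3.27595478e-01]
 [ 0.00000000e+00  0.00000000e+00  0.00000000e+00  1.00000000e+00]]
```

View pics/top0.png

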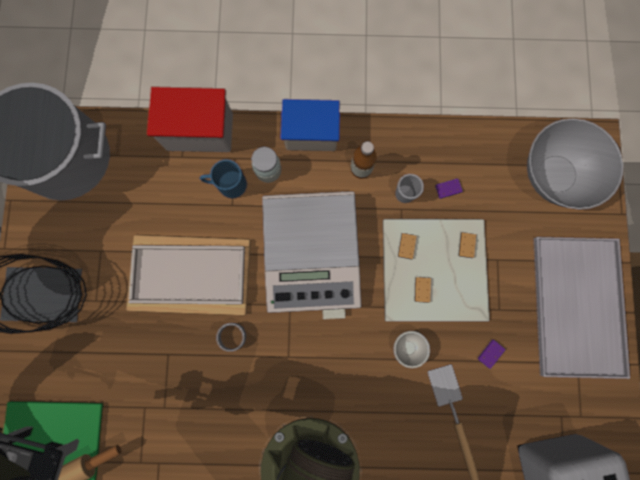

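View pics/side0.png

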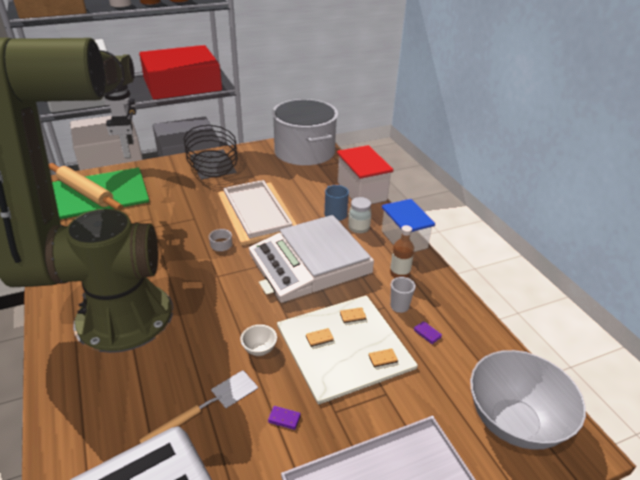

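View pics/wrist0.png

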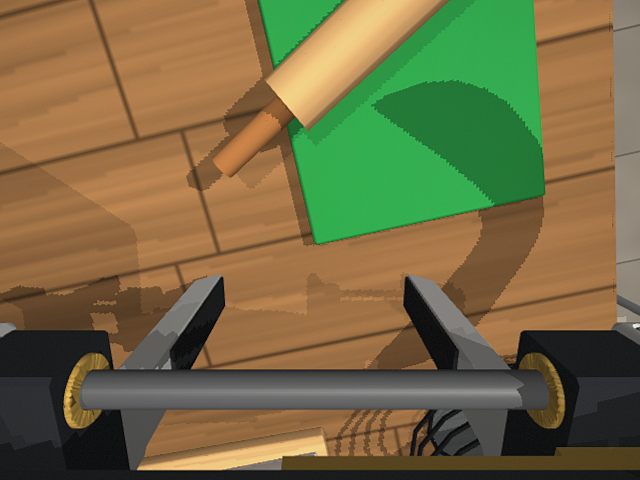

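```bash
cat > h.py <<'E'
import numpy as np, cv2
from cell import monitor, optics, manip
def cam(n):
    s=monitor.read_state(); c=optics.camera(n)
    if "mount" in c and n=="wrist":
        from scipy.spatial.transform import Rotation as Ro
        T=np.eye(4);T[:3,:3]=Ro.from_euler('xyz',s["eef_rot"]).as_matrix();T[:3,3]=s["eef_pos"]
        C=T@np.array(c["mount"]);c["R"]=C[:3,:3].T;c["t"]=-C[:3,:3].T@C[:3,3]
    return c
def plane(c,uv,z):
    uv=np.atleast_2d(uv).astype(float)
    d=np.stack([(uv[:,0]-c["cx"])/c["fx"],(uv[:,1]-c["cy"])/c["fy"],np.ones(len(uv))],1)@c["R"]
    o=-np.array(c["R"]).T@np.array(c["t"])
    return o+d*((z-o[2])/d[:,2])[:,None]
def proj(c,X):
    p=np.atleast_2d(X)@np.array(c["R"]).T+np.array(c["t"])
    return p[:,:2]/p[:,2:]*[c["fx"],c["fy"]]+[c["cx"],c["cy"]]
def cloud(c):
    v,u=np.mgrid[:480,:640];z=c["range_z"]
    P=np.stack([(u-c["cx"])/c["fx"]*z,(v-c["cy"])/c["fy"]*z,z],-1)-np.array(c["t"])
    return P@np.array(c["R"])
def crop(c,x0,y0,x1,y1,name,k=None):
    k=k or min(800/(x1-x0),600/(y1-y0))
    cv2.imwrite("pics/"+name,cv2.resize(c["frame"][y0:y1,x0:x1,::-1],None,fx=k,fy=k,interpolation=cv2.INTER_CUBIC))
def st():
    s=monitor.read_state();print("t %.2f pos %s yaw %.4f gap %.1f F %s"%(s["clock"],np.round(s["eef_pos"],1),s["eef_rot"][2],s["finger_gap"],np.round(s["wrist_force"],1)));return s
E
python3 - <<'E'
from h import *
c=cam("top")
P=cloud(c)
hsv=cv2.cvtColor(c["frame"],cv2.COLOR_RGB2HSV)
# bars
m=((hsv[...,0]>8)&(hsv[...,0]<25)&(hsv[...,1]>100)).astype(np.uint8)
roi=np.zeros_like(m);roi[222:318,388:485]=1
n,l,s,ce=cv2.connectedComponentsWithStats(m*roi)
for i in range(1,n):
    if s[i,4]<60: continue
    ys,xs=np.where(l==i); W=plane(c,np.stack([xs,ys],1),27)[:,:2]
    r=cv2.minAreaRect(W.astype(np.float32)); print("bar",ce[i],W.mean(0),r,np.median(P[l==i],0))
for nm,uv in dict(tray=(188,275),board=(245,300),pan=(310,230),panel=(312,280),slab=(480,300),tablegap=(372,270)).items():
    print(nm,np.round(P[uv[1],uv[0]],1))
crop(c,110,150,500,380,"crop_top.png")
E
```

```text
bar [467.18639053 244.66272189] [ 573.75979906 -401.99169163] ((573.61962890625, -402.061767578125), (38.650787353515625, 61.45477294921875), 83.030517578125) [ 573.18317053 -401.82838037   26.61246375]
bar [407.03039514 245.70516717] [ 567.39025878 -243.08363838] ((567.591064453125, -243.1627197265625), (37.128028869628906, 61.900421142578125), 80.44525146484375) [ 566.89690477 -243.25899598   26.52595452]
bar [422.63450292 289.25146199] [ 454.03837681 -282.97386003] ((453.9927673339844, -283.1604309082031), (38.01692581176758, 61.21942901611328), 86.30321502685547) [ 454.44314814 -283.84331722   26.54408662]
tray [477.9 329.6  20.5]
board [416.5 178.6  15.2]
pan [596.2  12.5  68.8]
panel [469.8   4.5  56.8]
slab [ 429.8 -435.7   15.2]
tablegap [ 399.9  -15.1 1196.6]
```

View pics/crop_top.png

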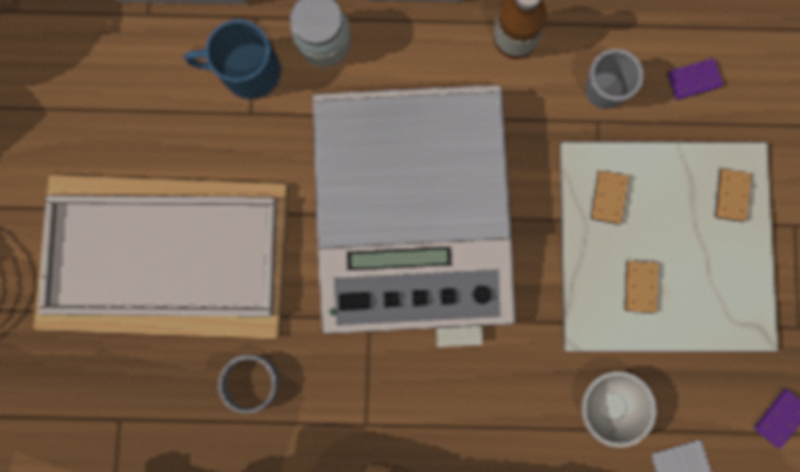

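```bash
cat > go.py <<'E'
import sys
from h import *
# usage: go.py x y z yaw  (use nan to keep)
s=st();a=[float(v) for v in sys.argv[1:5]]
p=s["eef_pos"];y=s["eef_rot"][2];d=np.array(a[:3])-p;d=np.where(np.isnan(d),0,d)
dy=0 if np.isnan(a[3]) else (a[3]-y+np.pi)%(2*np.pi)-np.pi
print("tx %.3f ty %.3f tz %.3f turn %.3f | rows lin %.1f ang %.1f"%((d[0]*np.cos(y)+d[1]*np.sin(y))/200,-d[2]/200,(-d[0]*np.sin(y)+d[1]*np.cos(y))/200,-dy/np.pi,np.linalg.norm(d)/50,abs(np.degrees(dy))/8.59))
E
python3 go.py 475 330 320 -1.5708
```

```text
t 0.20 pos [120.9 536.4 205.1] yaw -0.2218 gap 93.7 F [-0.2 -0.6  0.8]
tx 1.954 ty -0.574 tz -0.617 turn 0.429 | rows lin 8.5 ang 9.0
```

```bash
python3 -m creep '[{"tx":0.98,"ty":-0.574,"tz":-0.31,"turn":0.22},{"tx":0.98,"ty":-0.574,"tz":-0.31,"turn":0.22},{"tx":0.98,"ty":-0.574,"tz":-0.31,"turn":0.22},{"tx":0.98,"ty":-0.574,"tz":-0.31,"turn":0.22},{"tx":0.98,"ty":-0.574,"tz":-0.31,"turn":0.22},{"tx":0.98,"ty":-0.574,"tz":-0.31,"turn":0.22}]'; python3 go.py 475 330 320 -1.5708
```

```text
t 0.20 pos [120.9 536.4 205.1] yaw -0.2218 gap 93.7 F [-0.2 -0.6  0.8]
tx 1.954 ty -0.574 tz -0.617 turn 0.429 | rows lin 8.5 ang 9.0$[0]: bad value
```

```bash
python3 -m creep '[{"tx":0.98,"ty":-0.574,"tz":-0.31,"turn":0.22,"fingers":94},{"tx":0.98,"ty":-0.574,"tz":-0.31,"turn":0.22,"fingers":94},{"tx":0.98,"ty":-0.574,"tz":-0.31,"turn":0.22,"fingers":94},{"tx":0.98,"ty":-0.574,"tz":-0.31,"turn":0.22,"fingers":94},{"tx":0.98,"ty":-0.574,"tz":-0.31,"turn":0.22,"fingers":94},{"tx":0.98,"ty":-0.574,"tz":-0.31,"turn":0.22,"fingers":94}]'; python3 go.py 475 330 320 -1.5708
```

```text
clock: 0.8
eef_pos: [301.4, 431.6, 322.2]
eef_rot: [-1.568, 0.0, -0.92]
wrist_force: [-0.1, -0.2, -0.9]
finger_gap: 94.1
t 0.80 pos [301.4 431.6 322.2] yaw -0.9197 gap 94.1 F [-0.1 -0.2 -0.9]
tx 0.930 ty 0.011 tz 0.383 turn 0.207 | rows lin 4.0 ang 4.3
```

```bash
python3 -m creep '[{"tx":0.93,"ty":0.01,"tz":0.383,"turn":0.207,"fingers":94},{"tx":0.93,"ty":0.01,"tz":0.383,"turn":0.207,"fingers":94},{"tx":0.93,"ty":0.01,"tz":0.383,"turn":0.207,"fingers":94},{"tx":0.93,"ty":0.01,"tz":0.383,"turn":0.207,"fingers":94},{"tx":0.93,"ty":0.01,"tz":0.383,"turn":0.207,"fingers":94},{"tx":0.93,"ty":0.01,"tz":0.383,"turn":0.207,"fingers":94}]'; python3 - <<'E'
from h import *
st();c=cam("wrist");cv2.imwrite("pics/w1.png",c["frame"][:,:,::-1])
E
```

```text
clock: 1.4
eef_pos: [475.5, 329.6, 319.2]
eef_rot: [-1.57, 0.001, -1.571]
wrist_force: [-0.0, 0.7, 0.1]
finger_gap: 93.8
t 1.40 pos [475.5 329.6 319.2] yaw -1.5714 gap 93.8 F [-0.   0.7  0.1]
```

View pics/w1.png

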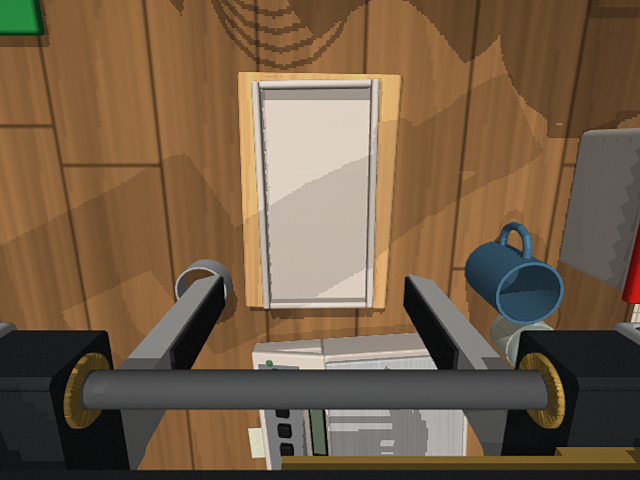

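```bash
python3 - <<'E'
from h import *
c=cam("wrist");crop(c,225,60,425,210,"w1a.png",4);crop(c,225,200,425,350,"w1b.png",4)
E
```

```text
(no output)
```

View pics/w1a.png

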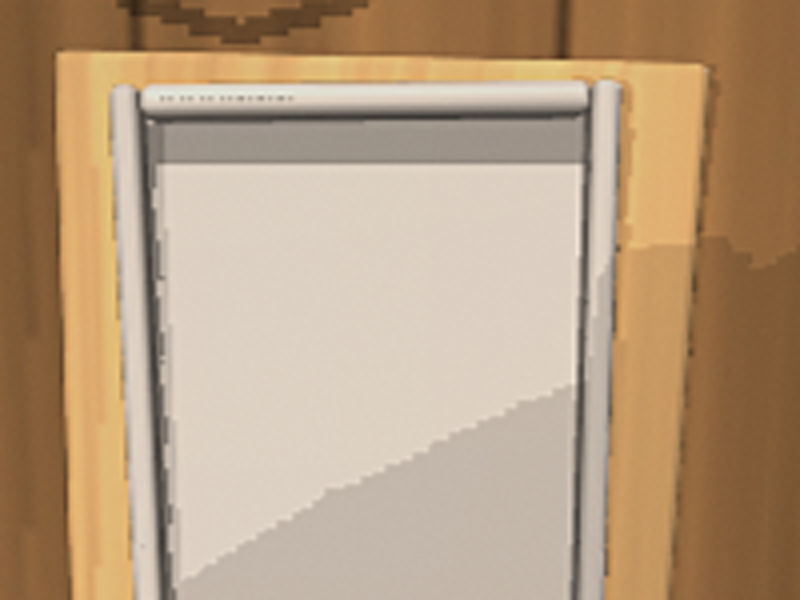

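View pics/w1b.png

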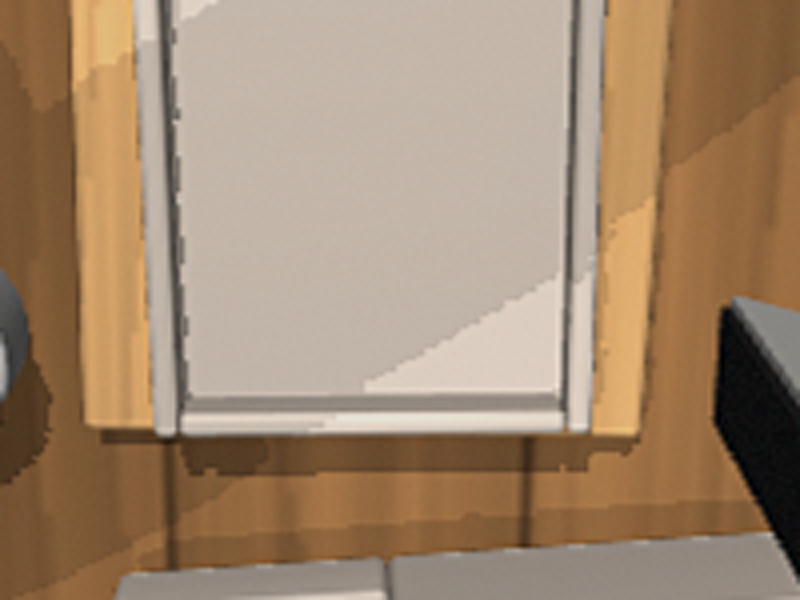

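```bash
python3 - <<'E'
from h import *
c=cam("wrist")
def quad(n,uv,z):
    P=plane(c,uv,z)[:,:2];print(n,np.round(P,1).tolist(),"ctr",P.mean(0).round(1))
    print("  len y",np.linalg.norm(P[0]-P[3]),np.linalg.norm(P[1]-P[2]),"len x",np.linalg.norm(P[0]-P[1]),np.linalg.norm(P[2]-P[3]))
    for a,b in((0,3),(1,2)):
        d=P[a]-P[b];print("  yaw long",np.arctan2(-d[0],d[1]))
quad("tray",[(253,82),(380.5,80.5),(372.5,307.5),(263.7,308)],37)
quad("board",[(239.2,73),(402,76.2),(385,308.2),(247,306.2)],18)
E
```

```text
tray [[403.8, 473.2], [552.3, 475.5], [556.0, 188.0], [407.4, 186.7]] ctr [479.9 330.8]
  len y 286.51680381598425 287.5151901080519 len x 148.50903136865378 148.61075583732335
  yaw long 0.012727245580681099
  yaw long 0.013078803462927781
board [[384.6, 486.0], [581.2, 483.3], [577.2, 178.0], [381.1, 180.4]] ctr [481.1 331.9]
  len y 305.6015648756676 305.2929291437153 len x 196.61954910939886 196.1933722939056
  yaw long -0.01170038513072358
  yaw long -0.01309521294710871
```

```bash
python3 -m creep '[{"tx":0.8,"ty":0,"tz":0.15,"turn":0,"fingers":94},{"tx":0.8,"ty":0,"tz":0.15,"turn":0,"fingers":94},{"tx":0.8,"ty":0,"tz":0.15,"turn":0,"fingers":94},{"tx":0.8,"ty":0,"tz":0.15,"turn":0,"fingers":94},{"tx":0.8,"ty":0,"tz":0.15,"turn":0,"fingers":94}]' | head -2;python3 -m creep '[{"tx":0.8,"ty":0,"tz":0.1,"turn":0,"fingers":94},{"tx":0.8,"ty":0,"tz":0.1,"turn":0,"fingers":94},{"tx":0.8,"ty":0,"tz":0.1,"turn":0,"fingers":94},{"tx":0.8,"ty":0,"tz":0.1,"turn":0,"fingers":94},{"tx":0.8,"ty":0,"tz":0.1,"turn":0,"fingers":94}]'; python3 - <<'E'
from h import *
st();c=cam("wrist");cv2.imwrite("pics/w2.png",c["frame"][:,:,::-1])
E
```

```text
clock: 2.05
eef_pos: [504.6, 170.7, 320.3]
clock: 2.55
eef_pos: [525.5, 11.2, 320.0]
eef_rot: [-1.568, 0.002, -1.566]
wrist_force: [0.3, 0.8, -0.2]
finger_gap: 94.2
t 2.55 pos [525.5  11.2 320. ] yaw -1.5661 gap 94.2 F [ 0.3  0.8 -0.2]
```

View pics/w2.png

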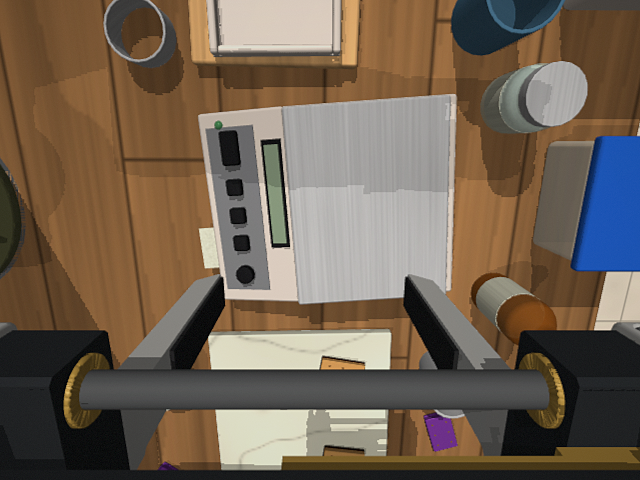

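```bash
python3 - <<'E'
from h import *
c=cam("wrist");crop(c,190,85,340,197,"w2a.png",5.3);crop(c,190,200,340,312,"w2b.png",5.3);crop(c,330,80,480,305,"w2c.png",2.6)
E
```

```text
(no output)
```

View pics/w2a.png

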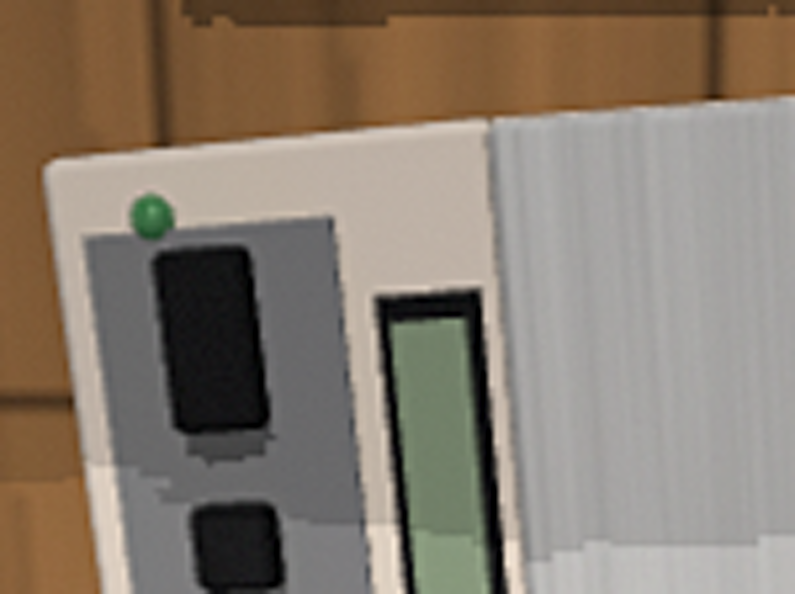

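View pics/w2b.png

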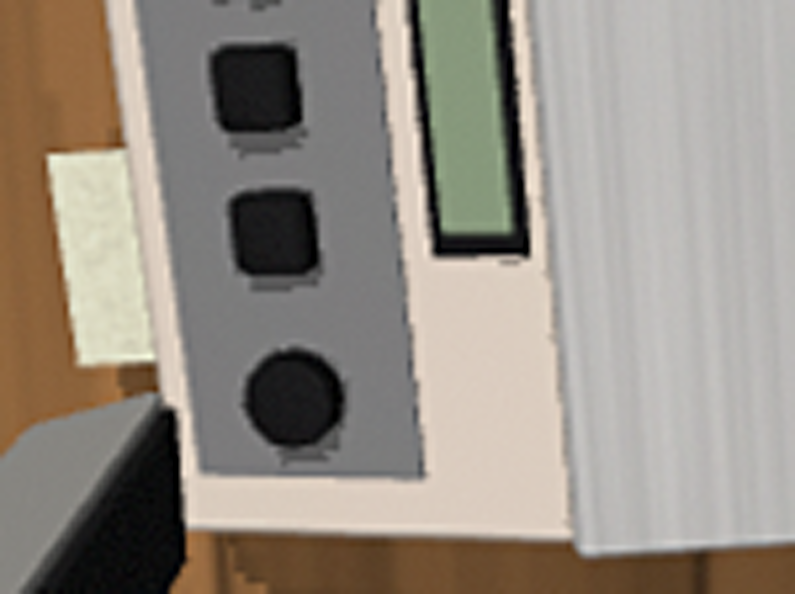

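View pics/w2c.png

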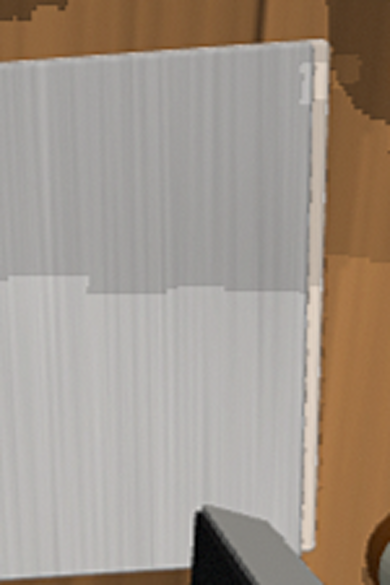

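```bash
python3 - <<'E'
from h import *
c=cam("wrist")
P=plane(c,[(282.8,107.6),(449.2,97.3),(445.4,296.5),(299.4,304.2)],75)[:,:2];print(P.round(1).tolist(),P.mean(0))
for a,b in((0,3),(1,2)):
    d=P[a]-P[b];print("yaw",np.arctan2(-d[0],d[1]),np.linalg.norm(d))
for a,b in((1,0),(2,3)):
    d=P[a]-P[b];print("yaw",np.arctan2(d[1],d[0]),np.linalg.norm(d))
K=plane(c,[(230,149.2),(234.9,188.2),(238.1,216.4),(241.9,243.8),(245.7,275.1)],56)[:,:2];print(K.round(1).tolist());d=K[0]-K[4];print(np.arctan2(-d[0],d[1]),np.linalg.norm(d))
yaw=np.arctan2(-d[0],d[1]);
R=np.array([[np.cos(yaw),-np.sin(yaw)],[np.sin(yaw),np.cos(yaw)]])
for k,y in zip(K,(78,32,-3,-38,-80)): print("scale origin from key",k-R@[-116,y],"pan",k-R@[-116-45,y])
E
```

```text
[[492.1, 124.1], [672.2, 135.8], [691.0, -96.4], [509.3, -107.8]] [591.154019    13.90954436]
yaw 0.07440295257716248 232.54041127493988
yaw 0.08091919035341852 233.0093703779366
yaw 0.06523264736374175 180.50402349797076
yaw 0.06276010496996855 182.02710485458522
[[428.2, 79.4], [431.7, 34.0], [434.0, -0.4], [437.1, -35.2], [440.2, -76.6]]
0.0765074790319216 156.4908242180073
scale origin from key [549.846084    10.48991303] pan [594.71444686  13.92939186]
scale origin from key [549.85482533  10.94914084] pan [594.72318819  14.38861967]
scale origin from key [549.43025647  11.44316176] pan [594.29861932  14.88264058]
scale origin from key [549.89204559  11.57079127] pan [594.76040844  15.01027009]
scale origin from key [549.73073337  11.99467407] pan [594.59909623  15.4341529 ]
```

```bash
python3 -m creep '[{"tx":-0.8,"ty":0.3,"tz":-0.3,"turn":0,"fingers":50},{"tx":-0.8,"ty":0.3,"tz":-0.3,"turn":0,"fingers":50},{"tx":-0.8,"ty":0.3,"tz":-0.3,"turn":0,"fingers":50},{"tx":-0.8,"ty":0.3,"tz":-0.3,"turn":0,"fingers":50}]' | head -2; python3 go.py 409.5 330 120 -1.558
```

```text
clock: 3.1
eef_pos: [462.2, 176.5, 259.5]
t 3.10 pos [462.2 176.5 259.5] yaw -1.5599 gap 65.6 F [1.5 0.6 0.3]
tx -0.770 ty 0.697 tz -0.255 turn -0.001 | rows lin 4.3 ang 0.0
```

```bash
python3 -m creep '[{"tx":-0.77,"ty":0.697,"tz":-0.255,"turn":0,"fingers":50},{"tx":-0.77,"ty":0.697,"tz":-0.255,"turn":0,"fingers":50},{"tx":-0.77,"ty":0.697,"tz":-0.255,"turn":0,"fingers":50},{"tx":-0.77,"ty":0.697,"tz":-0.255,"turn":0,"fingers":50},{"tx":-0.77,"ty":0.697,"tz":-0.255,"turn":0,"fingers":50},{"tx":-0.77,"ty":0.697,"tz":-0.255,"turn":0,"fingers":50}]' | head -2; python3 go.py 409.5 330 25.5 -1.558
python3 - <<'E'
from h import *
c=cam("wrist");cv2.imwrite("pics/w3.png",c["frame"][:,:,::-1])
E
```

```text
clock: 3.7
eef_pos: [407.9, 332.0, 119.1]
t 3.70 pos [407.9 332.  119.1] yaw -1.5557 gap 50.1 F [ 0.1 -1.  -0. ]
tx 0.010 ty 0.468 tz 0.008 turn 0.001 | rows lin 1.9 ang 0.0
```

View pics/w3.png

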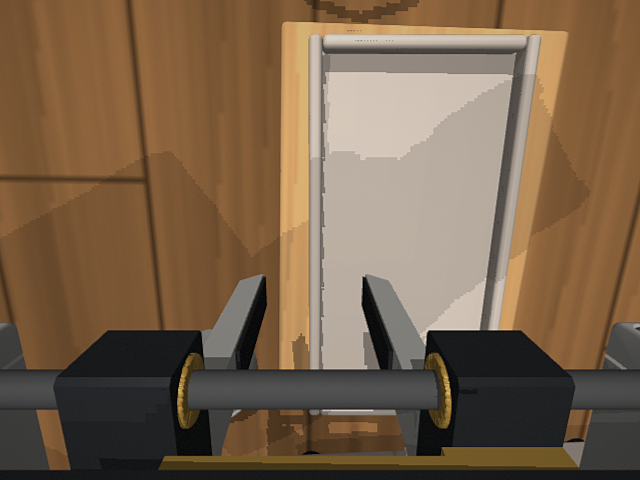

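```bash
python3 -m creep '[{"tx":0.01,"ty":0.25,"tz":0.005,"turn":0,"fingers":50},{"tx":0.01,"ty":0.4,"tz":0.005,"turn":0,"fingers":50},{"tx":0.01,"ty":0.46,"tz":0.005,"turn":0,"fingers":50},{"tx":0.01,"ty":0.465,"tz":0.005,"turn":0,"fingers":50},{"tx":0.01,"ty":0.465,"tz":0.005,"turn":0,"fingers":0},{"tx":0.01,"ty":0.465,"tz":0.005,"turn":0,"fingers":0},{"tx":0.01,"ty":0.465,"tz":0.005,"turn":0,"fingers":0},{"tx":0.01,"ty":0.465,"tz":0.005,"turn":0,"fingers":0},{"tx":0.01,"ty":0.465,"tz":0.005,"turn":0,"fingers":0},{"tx":0.01,"ty":0.465,"tz":0.005,"turn":0,"fingers":0},{"tx":0.01,"ty":0.465,"tz":0.005,"turn":0,"fingers":0}]' 50; 
```

```text
clock: 4.85
eef_pos: [410.2, 329.4, 27.8]
eef_rot: [-1.569, 0.002, -1.557]
wrist_force: [-2.1, -0.3, 4.8]
finger_gap: 8.6
```

```bash
python3 -m creep '[{"tx":0,"ty":-0.05,"tz":0,"turn":0,"fingers":0},{"tx":0,"ty":-0.1,"tz":0,"turn":0,"fingers":0},{"tx":0,"ty":-0.2,"tz":0,"turn":0,"fingers":0},{"tx":0,"ty":-0.3,"tz":0,"turn":0,"fingers":0},{"tx":0,"ty":-0.4,"tz":0,"turn":0,"fingers":0},{"tx":0,"ty":-0.5,"tz":0,"turn":0,"fingers":0},{"tx":0,"ty":-0.5,"tz":0,"turn":0,"fingers":0}]' 60; python3 - <<'E'
from h import *
st()
for n in("wrist","side"):
    c=cam(n);cv2.imwrite(f"pics/{n}4.png",c["frame"][:,:,::-1])
E
```

```text
clock: 5.55
eef_pos: [411.1, 329.8, 130.8]
eef_rot: [-1.565, 0.005, -1.557]
wrist_force: [0.6, -0.6, -3.1]
finger_gap: 7.7
t 5.55 pos [411.1 329.8 130.8] yaw -1.5570 gap 7.7 F [ 0.6 -0.6 -3.1]
```

View pics/wrist4.png

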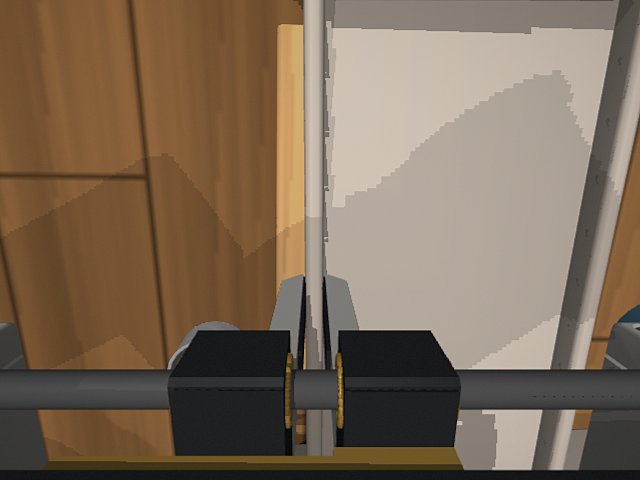

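View pics/side4.png

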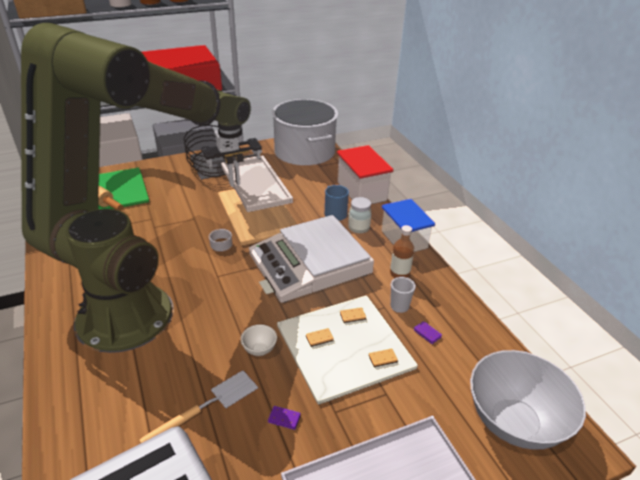

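```bash
python3 - <<'E'
from h import *
c=cam("top")
for n,uv,z in(("jar lid",(265,160),100),("sauce cap",(367,147),170),("mug",(228,179),95),("dredger right",(410,185),80),("cutter/cup",(230,336),60),("bowl",(411,348),45),("slab tl",(384.5,219.5),15),("slab tr",(484.5,219.5),15),("slab bl",(386.5,320.5),15),("slab br",(489,320.5),15)): print(n,plane(c,uv,z)[0].round(0))
E
python3 go.py 522.7 8.7 150 -1.498
```

```text
jar lid [768. 131. 100.]
sauce cap [ 783. -121.  170.]
mug [718. 223.  95.]
dredger right [ 717. -241.   80.]
cutter/cup [327. 204.  60.]
bowl [ 306. -248.   45.]
slab tl [ 639. -185.   15.]
slab tr [ 645. -454.   15.]
slab bl [ 372. -191.   15.]
slab br [ 377. -458.   15.]
t 5.70 pos [409.7 328.9 127. ] yaw -1.5571 gap 8.0 F [-0.9  0.2 -2.6]
tx 1.609 ty -0.115 tz 0.543 turn -0.019 | rows lin 6.8 ang 0.4
```

```bash
python3 -m creep '[{"tx":0.1,"ty":-0.05,"tz":0.03,"turn":0,"fingers":0},{"tx":0.25,"ty":-0.115,"tz":0.08,"turn":0,"fingers":0},{"tx":0.4,"ty":-0.115,"tz":0.13,"turn":-0.01,"fingers":0},{"tx":0.55,"ty":-0.115,"tz":0.2,"turn":-0.01,"fingers":0},{"tx":0.7,"ty":-0.115,"tz":0.25,"turn":-0.01,"fingers":0},{"tx":0.85,"ty":-0.115,"tz":0.3,"turn":-0.01,"fingers":0},{"tx":0.95,"ty":-0.115,"tz":0.33,"turn":-0.01,"fingers":0},{"tx":0.95,"ty":-0.115,"tz":0.33,"turn":-0.01,"fingers":0}]';python3 go.py 522.7 8.7 150 -1.498
```

```text
clock: 6.5
eef_pos: [478.4, 137.7, 148.6]
eef_rot: [-1.572, 0.001, -1.528]
wrist_force: [-0.3, -0.5, -2.7]
finger_gap: 8.3
t 6.50 pos [478.4 137.7 148.6] yaw -1.5283 gap 8.3 F [-0.3 -0.5 -2.7]
tx 0.654 ty -0.007 tz 0.194 turn -0.010 | rows lin 2.7 ang 0.2
```

```bash
python3 -m creep '[{"tx":0.15,"ty":0,"tz":0.05,"turn":0,"fingers":0},{"tx":0.3,"ty":0,"tz":0.1,"turn":-0.01,"fingers":0},{"tx":0.45,"ty":0,"tz":0.15,"turn":-0.01,"fingers":0},{"tx":0.57,"ty":0,"tz":0.18,"turn":-0.01,"fingers":0},{"tx":0.654,"ty":0,"tz":0.194,"turn":-0.01,"fingers":0},{"tx":0.654,"ty":0,"tz":0.194,"turn":-0.01,"fingers":0},{"tx":0.654,"ty":0,"tz":0.194,"turn":-0.01,"fingers":0}]';python3 go.py 522.7 8.7 84 -1.498
```

```text
clock: 7.2
eef_pos: [522.3, 9.4, 147.6]
eef_rot: [-1.573, 0.001, -1.497]
wrist_force: [0.3, 0.2, -3.2]
finger_gap: 8.4
t 7.20 pos [522.3   9.4 147.6] yaw -1.4970 gap 8.4 F [ 0.3  0.2 -3.2]
tx 0.004 ty 0.318 tz 0.002 turn 0.000 | rows lin 1.3 ang 0.0
```

```bash
python3 -m creep '[{"tx":0,"ty":0.1,"tz":0,"turn":0,"fingers":0},{"tx":0,"ty":0.2,"tz":0,"turn":0,"fingers":0},{"tx":0,"ty":0.27,"tz":0,"turn":0,"fingers":0},{"tx":0,"ty":0.3,"tz":0,"turn":0,"fingers":0},{"tx":0,"ty":0.3,"tz":0,"turn":0,"fingers":0}]';python3 go.py 522.7 8.7 84 -1.498
python3 - <<'E'
from h import *
c=cam("side");crop(c,220,190,420,320,"s5.png",4)
c=cam("top");crop(c,240,180,380,320,"t5.png",4)
E
```

```text
clock: 7.7
eef_pos: [521.8, 10.3, 87.2]
eef_rot: [-1.574, 0.002, -1.496]
wrist_force: [0.6, 0.0, -1.5]
finger_gap: 8.4
t 7.70 pos [521.8  10.3  87.2] yaw -1.4961 gap 8.4 F [ 0.6  0.  -1.5]
tx 0.008 ty 0.016 tz 0.004 turn 0.001 | rows lin 0.1 ang 0.0
```

View pics/s5.png

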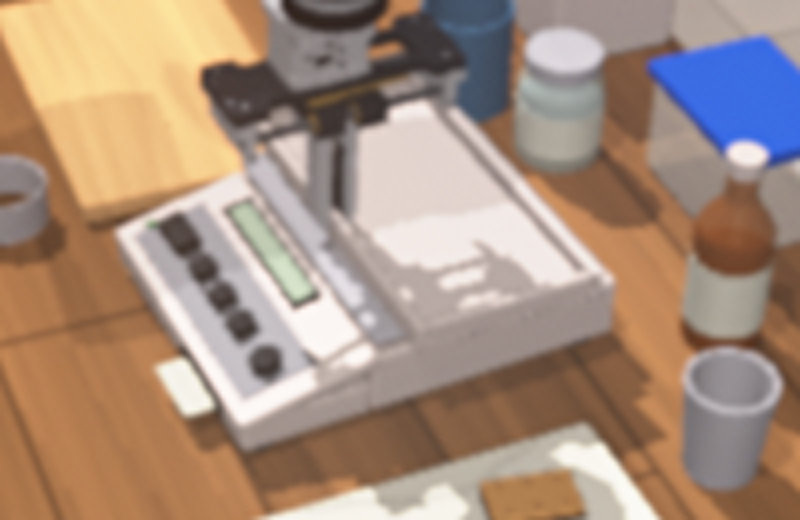

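View pics/t5.png

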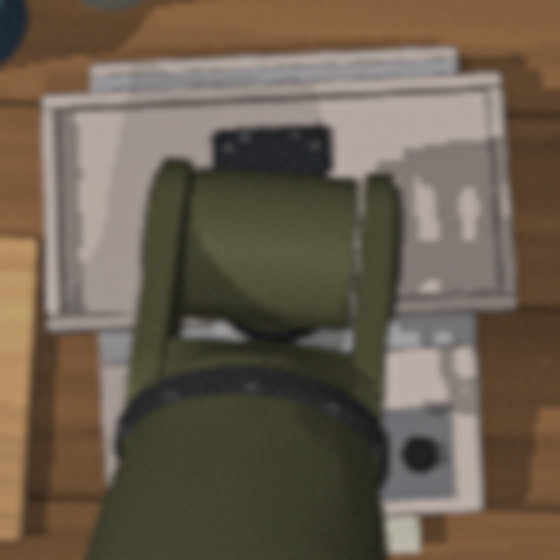

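```bash
python3 -m creep '[{"tx":0.006,"ty":0.01,"tz":0.003,"turn":0,"fingers":0},{"tx":0.006,"ty":0.016,"tz":0.003,"turn":0,"fingers":0},{"tx":0.006,"ty":0.02,"tz":0.003,"turn":0,"fingers":0},{"tx":0.006,"ty":0.02,"tz":0.003,"turn":0,"fingers":0}]'
```

```text
clock: 8.2
eef_pos: [523.5, 8.8, 84.8]
eef_rot: [-1.571, 0.001, -1.497]
wrist_force: [-0.7, 0.3, 2.5]
finger_gap: 8.7
```

Contact. Release and rise, backing toward the key panel side for a look.

```bash
python3 -m creep '[{"tx":0,"ty":0,"tz":0,"turn":0,"fingers":30},{"tx":0,"ty":0,"tz":0,"turn":0,"fingers":30},{"tx":0,"ty":0,"tz":0,"turn":0,"fingers":30},{"tx":0,"ty":-0.2,"tz":0,"turn":0,"fingers":30},{"tx":0,"ty":-0.6,"tz":0,"turn":0,"fingers":0},{"tx":0,"ty":-1,"tz":0.2,"turn":0,"fingers":0},{"tx":0,"ty":-1,"tz":0.4,"turn":0,"fingers":0},{"tx":0,"ty":-1,"tz":0.4,"turn":0,"fingers":0},{"tx":0,"ty":-1,"tz":0.4,"turn":0,"fingers":0},{"tx":0,"ty":-1,"tz":0.4,"turn":0,"fingers":0}]'; python3 - <<'E'
from h import *
c=cam("wrist");cv2.imwrite("pics/w6.png",c["frame"][:,:,::-1])
E
```

```text
clock: 9.2
eef_pos: [603.3, 14.4, 283.9]
eef_rot: [-1.572, 0.001, -1.497]
wrist_force: [-0.4, -0.0, -1.4]
finger_gap: 0.4
```

View pics/w6.png

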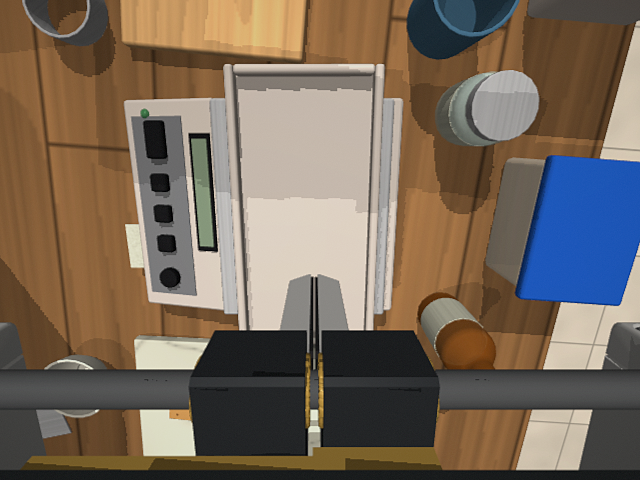

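```bash
python3 - <<'E'
from h import *
c=cam("wrist");crop(c,200,150,410,230,"w6a.png",3.8)
c=cam("top");crop(c,240,170,380,320,"t6.png",4)
E
```

```text
(no output)
```

View pics/w6a.png

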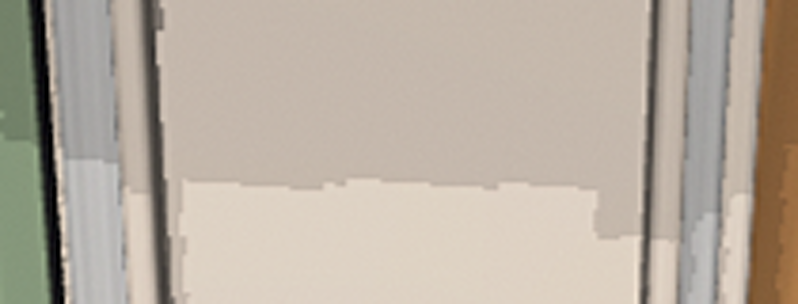

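```bash
python3 - <<'E'
from h import *
c=cam("wrist")
a=plane(c,[(215.8,190),(390.5,190)],75);b=plane(c,[(232.1,190),(379.7,190)],94)
print(a.round(1),a.mean(0),b.round(1),b.mean(0))
# tray ends/yaw: corners top
P=plane(c,[(224,65.5),(384,65),(374,300),(246,300)],94);print(P.round(1))
print([np.arctan2(-(P[i]-P[j])[0],(P[i]-P[j])[1]) for i,j in((0,3),(1,2))])
Q=plane(c,[(211,101),(230,310)],75);d=Q[0]-Q[1];print("pan yaw",np.arctan2(-d[0],d[1]),Q.round(1))
E
```

```text
[[497.6  33.   75. ]
 [680.9  46.7  75. ]] [589.23253181  39.84631265  75.        ] [[518.8  37.   94. ]
 [666.   48.   94. ]] [592.42538341  42.45828198  94.        ]
[[509.4 151.   94. ]
 [656.2 162.2  94. ]
 [674.2 -70.7  94. ]
 [535.9 -81.2  94. ]]
[np.float64(0.11348314539078809), np.float64(0.07710079094508723)]
pan yaw 0.09895207350476402 [[ 492.4  120.9   75. ]
 [ 514.7 -103.7   75. ]]
```

View pics/t6.png

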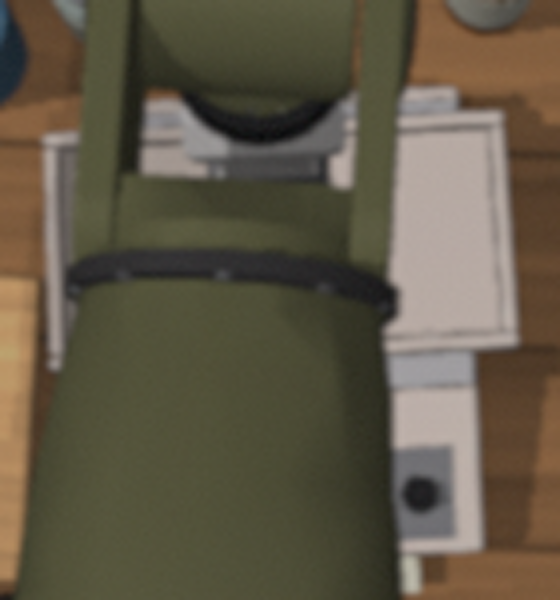

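```bash
python3 go.py 427 80 110 -1.498
```

```text
t 9.40 pos [602.6  14.4 283.8] yaw -1.4967 gap 0.3 F [ 0.6  0.1 -0.5]
tx -0.392 ty 0.869 tz -0.851 turn 0.000 | rows lin 5.1 ang 0.0
```

```bash
python3 -m creep '[{"tx":-0.2,"ty":0,"tz":-0.5,"turn":0,"fingers":0},{"tx":-0.392,"ty":0.1,"tz":-0.851,"turn":0,"fingers":0},{"tx":-0.392,"ty":0.3,"tz":-0.851,"turn":0,"fingers":0},{"tx":-0.392,"ty":0.6,"tz":-0.851,"turn":0,"fingers":0},{"tx":-0.392,"ty":0.869,"tz":-0.851,"turn":0,"fingers":0},{"tx":-0.392,"ty":0.869,"tz":-0.851,"turn":0,"fingers":0},{"tx":-0.392,"ty":0.869,"tz":-0.851,"turn":0,"fingers":0}]' 10 |head -2; python3 go.py 427 80 62 -1.498;python3 - <<'E'
from h import *
c=cam("wrist");cv2.imwrite("pics/w7.png",c["frame"][:,:,::-1])
c=cam("side");crop(c,200,180,360,300,"s7.png",5)
E
```

```text
clock: 10.1
eef_pos: [422.4, 80.1, 106.2]
t 10.10 pos [422.4  80.1 106.2] yaw -1.4961 gap 0.7 F [0.5 1.2 1.4]
tx 0.002 ty 0.221 tz 0.023 turn 0.001 | rows lin 0.9 ang 0.0
```

View pics/w7.png

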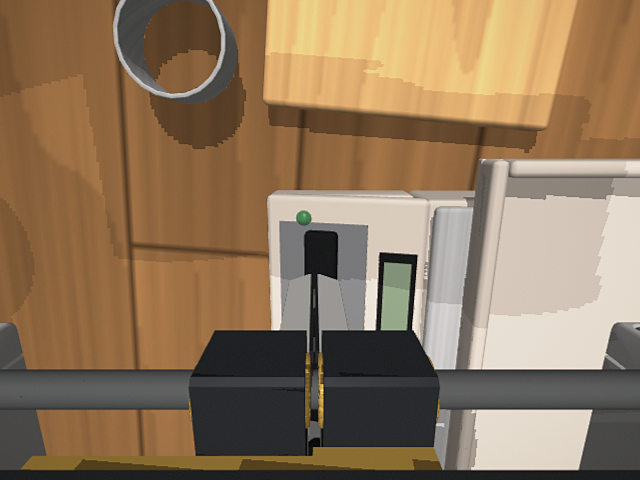

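View pics/s7.png

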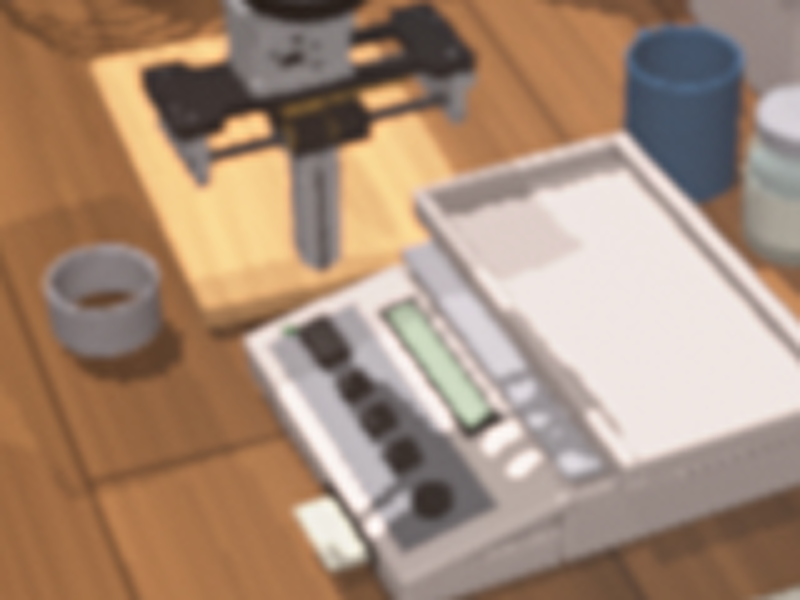

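```bash
python3 - <<'E'
from h import *
c=cam("wrist")
print(plane(c,[(305,240),(337,240),(321,231)],56).round(1))
st();st()
E
```

```text
[[420.7  92.1  56. ]
 [441.8  93.7  56. ]
 [430.8  99.   56. ]]
t 10.25 pos [427.9  80.1 112.7] yaw -1.4968 gap 0.6 F [0.1 0.4 0. ]
t 10.25 pos [427.9  80.1 112.7] yaw -1.4968 gap 0.6 F [0.1 0.4 0. ]
```

```bash
python3 -m creep '[{"tx":0,"ty":0.1,"tz":0.01,"turn":0,"fingers":0},{"tx":0,"ty":0.2,"tz":0.01,"turn":0,"fingers":0},{"tx":0,"ty":0.25,"tz":0.01,"turn":0,"fingers":0},{"tx":0,"ty":0.25,"tz":0.01,"turn":0,"fingers":0},{"tx":0,"ty":0.25,"tz":0.01,"turn":0,"fingers":0},{"tx":0,"ty":0.25,"tz":0.01,"turn":0,"fingers":0}]'; python3 -c "
from h import *
st();c=cam('wrist');crop(c,240,180,440,330,'w8.png',4)"
```

```text
clock: 10.85
eef_pos: [430.7, 80.4, 63.8]
eef_rot: [-1.569, 0.002, -1.497]
wrist_force: [-0.1, 0.2, -0.2]
finger_gap: 0.3
t 10.85 pos [430.7  80.4  63.8] yaw -1.4968 gap 0.3 F [-0.1  0.2 -0.2]
```

View pics/w8.png

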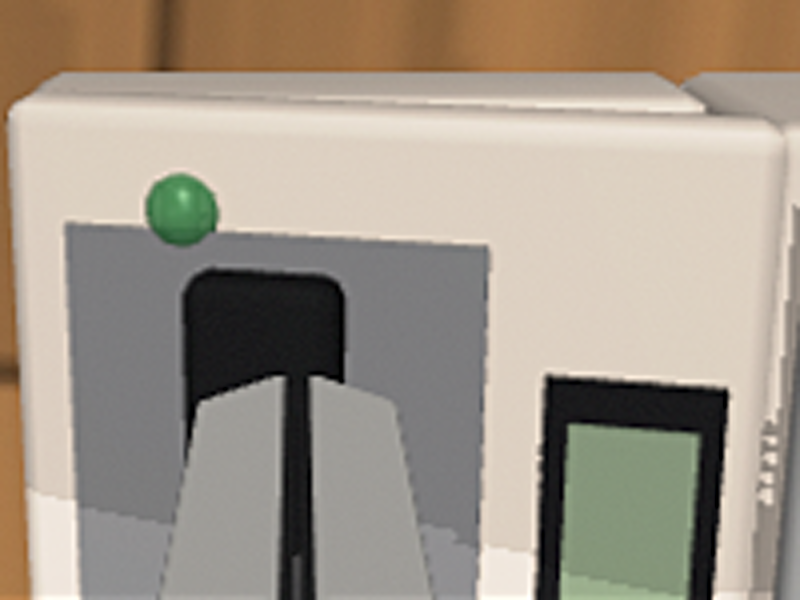

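```bash
python3 -m creep '[{"tx":0.005,"ty":0,"tz":-0.02,"turn":0,"fingers":0},{"tx":0.005,"ty":0.01,"tz":-0.02,"turn":0,"fingers":0},{"tx":0.005,"ty":0.02,"tz":-0.02,"turn":0,"fingers":0},{"tx":0.005,"ty":0.03,"tz":-0.02,"turn":0,"fingers":0},{"tx":0.005,"ty":0.03,"tz":-0.02,"turn":0,"fingers":0}]'
```

```text
clock: 11.4
eef_pos: [426.5, 79.1, 57.4]
eef_rot: [-1.57, 0.002, -1.497]
wrist_force: [-0.9, -0.6, 0.5]
finger_gap: 0.4
```

```bash
python3 -m creep '[{"tx":0,"ty":0.005,"tz":0,"turn":0,"fingers":0},{"tx":0,"ty":0.01,"tz":0,"turn":0,"fingers":0},{"tx":0,"ty":0.01,"tz":0,"turn":0,"fingers":0}]';python3 -m creep '[{"tx":0,"ty":0.005,"tz":0,"turn":0,"fingers":0},{"tx":0,"ty":0.01,"tz":0,"turn":0,"fingers":0},{"tx":0,"ty":0.01,"tz":0,"turn":0,"fingers":0}]'
```

```text
clock: 11.7
eef_pos: [426.8, 79.1, 55.4]
eef_rot: [-1.569, 0.002, -1.497]
wrist_force: [0.2, 0.9, 2.4]
finger_gap: 0.7
clock: 12.0
eef_pos: [427.1, 79.1, 53.6]
eef_rot: [-1.568, 0.002, -1.497]
wrist_force: [1.4, -0.4, 4.2]
finger_gap: 0.7
```

```bash
python3 -m creep '[{"tx":0,"ty":0.005,"tz":0,"turn":0,"fingers":0},{"tx":0,"ty":0.008,"tz":0,"turn":0,"fingers":0},{"tx":0,"ty":0.008,"tz":0,"turn":0,"fingers":0},{"tx":0,"ty":0.008,"tz":0,"turn":0,"fingers":0}]';python3 -m creep '[{"tx":0,"ty":0.005,"tz":0,"turn":0,"fingers":0},{"tx":0,"ty":0.005,"tz":0,"turn":0,"fingers":0}]'; python3 -c "
from h import *
st();c=cam('wrist');crop(c,240,180,440,330,'w9.png',4)"
```

```text
clock: 12.4
eef_pos: [427.4, 79.2, 52.4]
eef_rot: [-1.567, 0.002, -1.497]
wrist_force: [-0.3, 0.1, 12.0]
finger_gap: 0.8
clock: 12.6
eef_pos: [427.5, 79.2, 52.3]
eef_rot: [-1.567, 0.002, -1.497]
wrist_force: [-5.9, -0.1, 19.6]
finger_gap: 0.3
t 12.60 pos [427.5  79.2  52.3] yaw -1.4967 gap 0.3 F [-5.9 -0.1 19.6]
```

View pics/w9.png

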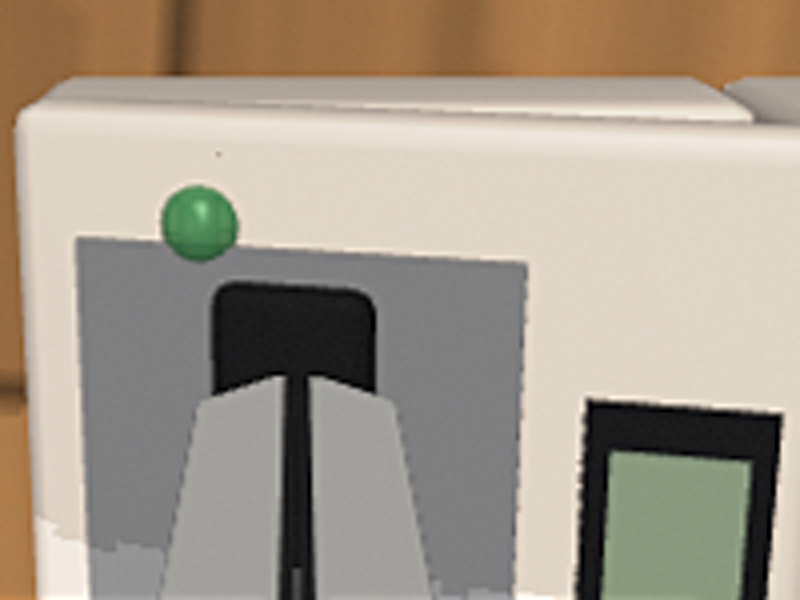

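```bash
python3 -m creep '[{"tx":0,"ty":-0.1,"tz":0,"turn":0,"fingers":0},{"tx":0,"ty":-0.3,"tz":0,"turn":0,"fingers":0},{"tx":0,"ty":-0.6,"tz":0,"turn":-0.05,"fingers":0},{"tx":0.3,"ty":-0.9,"tz":0,"turn":-0.1,"fingers":60},{"tx":0.6,"ty":-1,"tz":0,"turn":-0.14,"fingers":60},{"tx":0.9,"ty":-1,"tz":0,"turn":-0.19,"fingers":60},{"tx":1,"ty":-1,"tz":0,"turn":-0.23,"fingers":60},{"tx":1,"ty":-1,"tz":0,"turn":-0.28,"fingers":60},{"tx":1,"ty":-1,"tz":0,"turn":-0.33,"fingers":60},{"tx":1,"ty":-1,"tz":0,"turn":-0.38,"fingers":60},{"tx":1,"ty":-1,"tz":0,"turn":-0.42,"fingers":60},{"tx":1,"ty":-1,"tz":0,"turn":-0.46,"fingers":60},{"tx":1,"ty":-1,"tz":0,"turn":-0.46,"fingers":60}]'; python3 go.py 460 -300 280 -0.06
```

```text
clock: 13.95
eef_pos: [441.2, -120.5, 251.3]
eef_rot: [-1.568, -0.002, -0.046]
wrist_force: [-0.5, 0.1, -0.2]
finger_gap: 60.0
t 13.95 pos [ 441.2 -120.5  251.3] yaw -0.0461 gap 60.0 F [-0.5  0.1 -0.2]
tx 0.135 ty -0.144 tz -0.892 turn 0.004 | rows lin 3.7 ang 0.1
```

```bash
python3 -m creep '[{"tx":0.135,"ty":-0.144,"tz":-0.5,"turn":0,"fingers":60},{"tx":0.135,"ty":-0.144,"tz":-0.9,"turn":0,"fingers":60},{"tx":0.135,"ty":-0.144,"tz":-0.9,"turn":0,"fingers":60},{"tx":0.135,"ty":-0.144,"tz":-0.9,"turn":0,"fingers":60},{"tx":0.135,"ty":-0.144,"tz":-0.9,"turn":0,"fingers":60},{"tx":0.135,"ty":-0.144,"tz":-0.9,"turn":0,"fingers":60}]'|head -2; cat > bars.py <<'E'
from h import *
import sys
def bars(c,z=27,lo=(360,-470),hi=(650,-170),save=None):
    hsv=cv2.cvtColor(c["frame"],cv2.COLOR_RGB2HSV)
    m=((hsv[...,0]>8)&(hsv[...,0]<25)&(hsv[...,1]>90)&(hsv[...,2]>80)).astype(np.uint8)
    n,l,s,ce=cv2.connectedComponentsWithStats(m)
    for i in range(1,n):
        if s[i,4]<60 or s[i,4]>20000: continue
        W0=plane(c,[ce[i]],z)[0]
        if not(lo[0]<W0[0]<hi[0] and lo[1]<W0[1]<hi[1]):continue
        cs,_=cv2.findContours((l==i).astype(np.uint8),cv2.RETR_EXTERNAL,cv2.CHAIN_APPROX_NONE)
        W=plane(c,cs[0][:,0],z)[:,:2].astype(np.float32)
        (cx,cy),(w,h),a=cv2.minAreaRect(W)
        if max(w,h)<45 or min(w,h)<25: continue
        if w<h:a+=90
        a=(a+90)%180-90
        print("px",ce[i].round(0),"c %.1f %.1f  %.1fx%.1f long-axis yaw %.3f"%(cx,cy,max(w,h),min(w,h),np.radians(a)))
if __name__=="__main__":
    c=cam(sys.argv[1]);bars(c);cv2.imwrite(f"pics/{sys.argv[2]}.png",c["frame"][:,:,::-1])
E
python3 bars.py wrist w10;python3 bars.py top t10
```

```text
clock: 14.55
eef_pos: [459.4, -301.7, 278.7]
px [329. 201.] c 454.0 -282.9  62.9x37.7 long-axis yaw -0.048
px [361. 289.] c 566.7 -243.6  64.6x38.3 long-axis yaw -0.169
px [467. 245.] c 573.6 -402.5  62.2x40.1 long-axis yaw -0.121
px [407. 246.] c 567.3 -243.1  62.4x38.0 long-axis yaw -0.167
px [423. 289.] c 453.8 -282.9  61.8x39.0 long-axis yaw -0.069
```

View pics/w10.png

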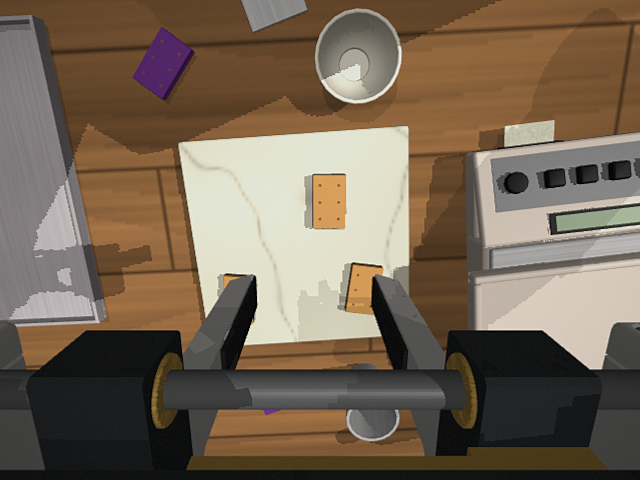

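```bash
python3 go.py 424 -281.4 60 -0.055
```

```text
t 14.65 pos [ 459.8 -300.7  279.3] yaw -0.0454 gap 59.9 F [ 0.2 -0.6  0.2]
tx -0.183 ty 1.096 tz 0.088 turn 0.003 | rows lin 4.5 ang 0.1
```

```bash
python3 -m creep '[{"tx":-0.18,"ty":0.3,"tz":0.085,"turn":0.003,"fingers":60},{"tx":-0.18,"ty":0.6,"tz":0.085,"turn":0.003,"fingers":60},{"tx":-0.18,"ty":0.8,"tz":0.085,"turn":0.003,"fingers":60},{"tx":-0.18,"ty":0.98,"tz":0.085,"turn":0.003,"fingers":60},{"tx":-0.18,"ty":0.98,"tz":0.085,"turn":0.003,"fingers":60},{"tx":-0.18,"ty":0.98,"tz":0.085,"turn":0.003,"fingers":60}]'|head -2; python3 bars.py wrist w11; python3 go.py 424 -281.4 17 -0.055
```

```text
clock: 15.25
eef_pos: [425.0, -280.8, 83.9]
px [313. 294.] c 452.7 -283.2  64.4x38.5 long-axis yaw -0.047
px [372. 432.] c 569.7 -244.1  47.9x38.6 long-axis yaw -0.161
t 15.30 pos [ 425.8 -281.5   85.3] yaw -0.0540 gap 60.0 F [ 0.7 -0.4 -0.2]
tx -0.009 ty 0.342 tz 0.000 turn 0.000 | rows lin 1.4 ang 0.0
```

View pics/w11.png

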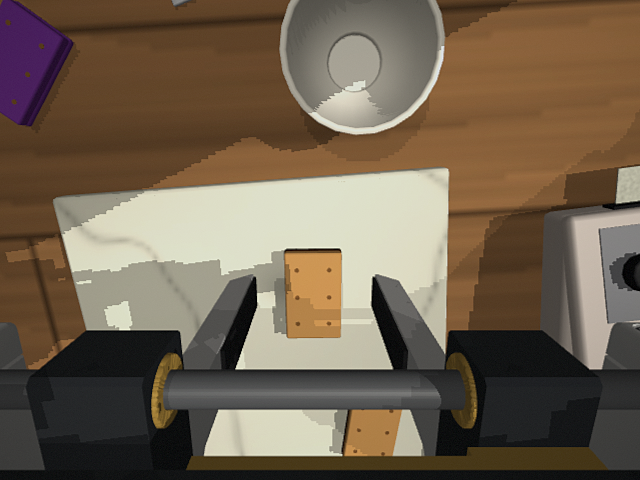

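```bash
python3 -m creep '[{"tx":-0.013,"ty":0.2,"tz":0,"turn":0,"fingers":60},{"tx":-0.013,"ty":0.3,"tz":0,"turn":0,"fingers":60},{"tx":-0.013,"ty":0.33,"tz":0,"turn":0,"fingers":60},{"tx":-0.013,"ty":0.34,"tz":0,"turn":0,"fingers":60},{"tx":-0.013,"ty":0.34,"tz":0,"turn":0,"fingers":34},{"tx":-0.013,"ty":0.34,"tz":0,"turn":0,"fingers":34},{"tx":-0.013,"ty":0.34,"tz":0,"turn":0,"fingers":34},{"tx":-0.013,"ty":0.34,"tz":0,"turn":0,"fingers":34},{"tx":-0.013,"ty":0.34,"tz":0,"turn":0,"fingers":34}]' 3
```

```text
clock: 16.2
eef_pos: [423.8, -281.6, 18.0]
eef_rot: [-1.569, -0.004, -0.054]
wrist_force: [0.3, -2.1, 3.8]
finger_gap: 40.2
```

Gripped at 40.2 mm with 3 N. Lift to see whether it swings.

```bash
python3 -m creep '[{"tx":0,"ty":-0.1,"tz":0,"turn":0,"fingers":34},{"tx":0,"ty":-0.25,"tz":0,"turn":0,"fingers":34},{"tx":0,"ty":-0.45,"tz":0,"turn":0,"fingers":34},{"tx":0,"ty":-0.6,"tz":0,"turn":0,"fingers":34},{"tx":0,"ty":-0.6,"tz":0,"turn":0,"fingers":34},{"tx":0,"ty":-0.6,"tz":0,"turn":0,"fingers":34}]';python3 -c "
from h import *
c=cam('wrist');cv2.imwrite('pics/w12.png',c['frame'][:,:,::-1])
c=cam('side');crop(c,220,230,420,380,'s12.png',4)"
```

```text
clock: 16.8
eef_pos: [423.2, -281.7, 137.8]
eef_rot: [-1.57, -0.004, -0.054]
wrist_force: [0.3, 0.4, 0.3]
finger_gap: 40.3
```

View pics/w12.png

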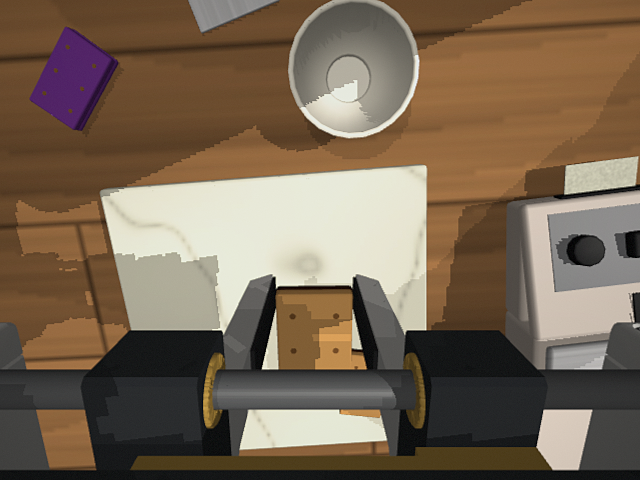

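View pics/s12.png

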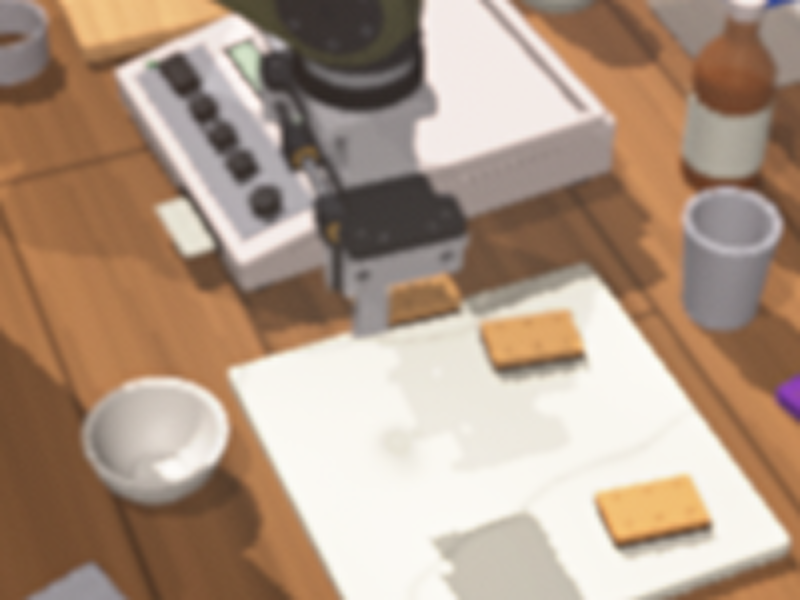

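```bash
python3 -c "
from h import *
c=cam('wrist');print(plane(c,[(101,189),(426,166)],15).round(1))
c=cam('top');print(plane(c,[(445,385),(430,372),(458,368),(386.5,320.5),(489,320.5)],2).round(0)[:3])"
python3 go.py 335 -345 60 0.02
```

```text
[[ 376.1 -452.3   15. ]
 [ 371.9 -188.4   15. ]]
[[ 211. -344.    2.]
 [ 243. -305.    2.]
 [ 254. -378.    2.]]
t 17.00 pos [ 422.9 -281.4  136.7] yaw -0.0540 gap 39.8 F [ 0.1 -0.4 -0.1]
tx -0.422 ty 0.384 tz -0.341 turn -0.024 | rows lin 2.7 ang 0.5
```

```bash
python3 -m creep '[{"tx":-0.2,"ty":0.1,"tz":-0.17,"turn":-0.012,"fingers":34},{"tx":-0.42,"ty":0.25,"tz":-0.34,"turn":-0.024,"fingers":34},{"tx":-0.42,"ty":0.38,"tz":-0.34,"turn":-0.024,"fingers":34},{"tx":-0.42,"ty":0.384,"tz":-0.34,"turn":-0.024,"fingers":34},{"tx":-0.42,"ty":0.384,"tz":-0.34,"turn":-0.024,"fingers":34}]'; python3 go.py 335 -345 22 0.02; python3 -c "
from h import *
c=cam('side');crop(c,200,290,360,410,'s13.png',5)"
```

```text
clock: 17.5
eef_pos: [335.5, -344.3, 59.4]
eef_rot: [-1.567, -0.001, 0.021]
wrist_force: [0.5, 0.3, 0.4]
finger_gap: 40.2
t 17.50 pos [ 335.5 -344.3   59.4] yaw 0.0206 gap 40.2 F [0.5 0.3 0.4]
tx -0.003 ty 0.187 tz -0.003 turn 0.000 | rows lin 0.7 ang 0.0
```

View pics/s13.png

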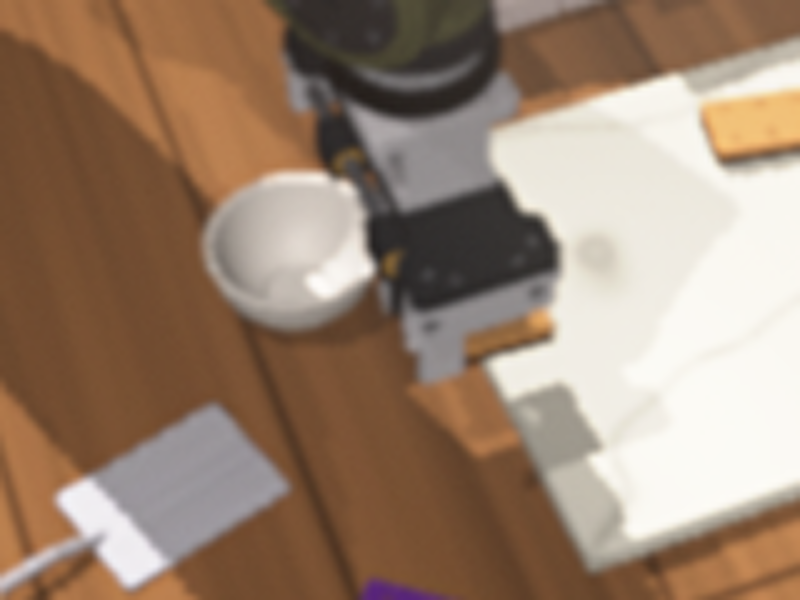

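```bash
python3 -m creep '[{"tx":0,"ty":0.1,"tz":0,"turn":0,"fingers":34},{"tx":0,"ty":0.17,"tz":0,"turn":0,"fingers":34},{"tx":0,"ty":0.2,"tz":0,"turn":0,"fingers":34},{"tx":0,"ty":0.22,"tz":0,"turn":0,"fingers":34},{"tx":0,"ty":0.24,"tz":0,"turn":0,"fingers":34},{"tx":0,"ty":0.26,"tz":0,"turn":0,"fingers":34},{"tx":0,"ty":0.27,"tz":0,"turn":0,"fingers":34},{"tx":0,"ty":0.27,"tz":0,"turn":0,"fingers":34}]'; python3 -c "
from h import *
c=cam('side');crop(c,240,320,360,410,'s14.png',6)
c=cam('wrist');crop(c,160,200,480,440,'w14.png',2.5)"
```

```text
clock: 18.35
eef_pos: [336.5, -344.5, 6.3]
eef_rot: [-1.569, -0.002, 0.021]
wrist_force: [0.5, 0.7, 0.2]
finger_gap: 39.7
```

View pics/s14.png

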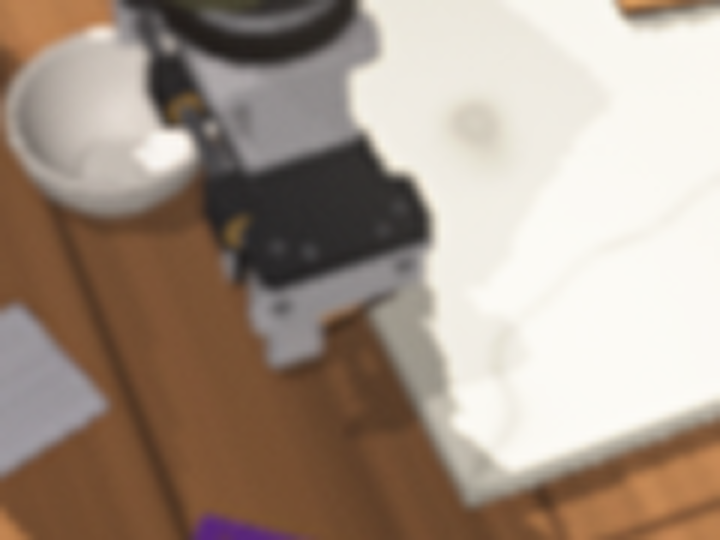

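View pics/w14.png

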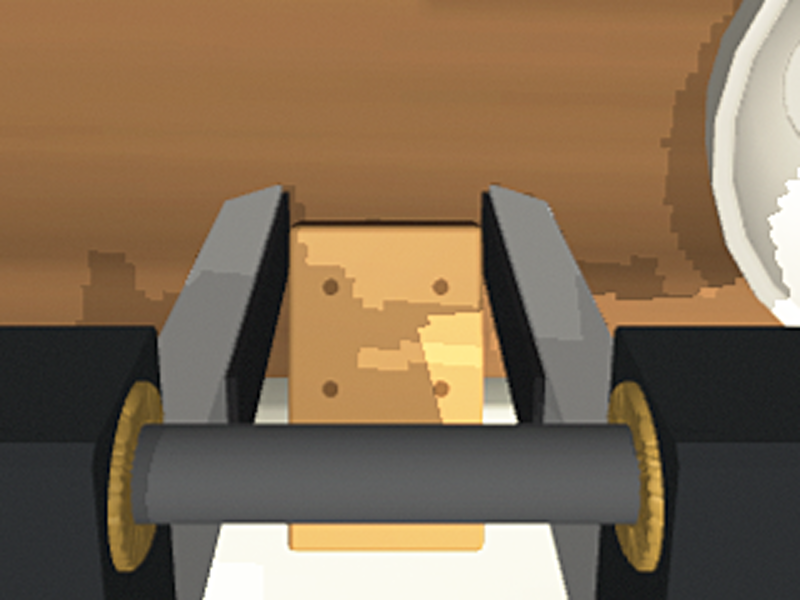

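```bash
cat > tilt.py <<'E'
from h import *
s=st();c=cam('wrist');P=cloud(c)
hsv=cv2.cvtColor(c["frame"],cv2.COLOR_RGB2HSV)
m=(hsv[...,0]>8)&(hsv[...,0]<25)&(hsv[...,1]>90)&(c["range_z"]>0)
# in tool frame: x,y(height above tcp),z
y=s["eef_rot"][2];D=P-s["eef_pos"]
tx=D[...,0]*np.cos(y)+D[...,1]*np.sin(y);tz=-D[...,0]*np.sin(y)+D[...,1]*np.cos(y);h=D[...,2]
k=m&(abs(tz)<15)&(abs(tx)<75)&(h>-3)&(h<75)
X=tx[k];H=h[k]
for a in range(-20,70,6):
    q=(X>=a)&(X<a+6)
    if q.sum()>10: print(a+3,np.median(H[q]).round(1),q.sum())
E
python3 tilt.py
```

```text
t 18.45 pos [ 336.4 -344.5    6.4] yaw 0.0215 gap 39.8 F [-0.2  0.7 -0.6]
-5 6.8 148
1 8.4 878
7 10.6 762
13 12.6 762
19 14.6 763
25 16.7 764
31 18.6 724
55 26.6 600
```

```bash
python3 -m creep '[{"tx":0.02,"ty":0.005,"tz":0,"turn":0,"fingers":34},{"tx":0.04,"ty":0.005,"tz":0,"turn":0,"fingers":34},{"tx":0.06,"ty":0.005,"tz":0,"turn":0,"fingers":34},{"tx":0.08,"ty":0.005,"tz":0,"turn":0,"fingers":34},{"tx":0.1,"ty":0.005,"tz":0,"turn":0,"fingers":34},{"tx":0.11,"ty":0.005,"tz":0,"turn":0,"fingers":34},{"tx":0.12,"ty":0.005,"tz":0,"turn":0,"fingers":34},{"tx":0.12,"ty":0.005,"tz":0,"turn":0,"fingers":34}]'; python3 tilt.py;  python3 -c "
from h import *
c=cam('wrist');crop(c,160,200,480,440,'w15.png',2.5)"
```

```text
clock: 19.3
eef_pos: [360.6, -343.9, 5.4]
eef_rot: [-1.569, -0.002, 0.022]
wrist_force: [-1.3, -0.2, -0.6]
finger_gap: 40.0
t 19.30 pos [ 360.6 -343.9    5.4] yaw 0.0215 gap 40.0 F [-1.3 -0.2 -0.6]
-5 8.6 797
1 13.6 1001
7 19.0 1035
13 24.3 1120
19 29.7 1184
25 33.0 346
37 46.6 822
43 46.9 148
49 41.8 14
```

View pics/w15.png

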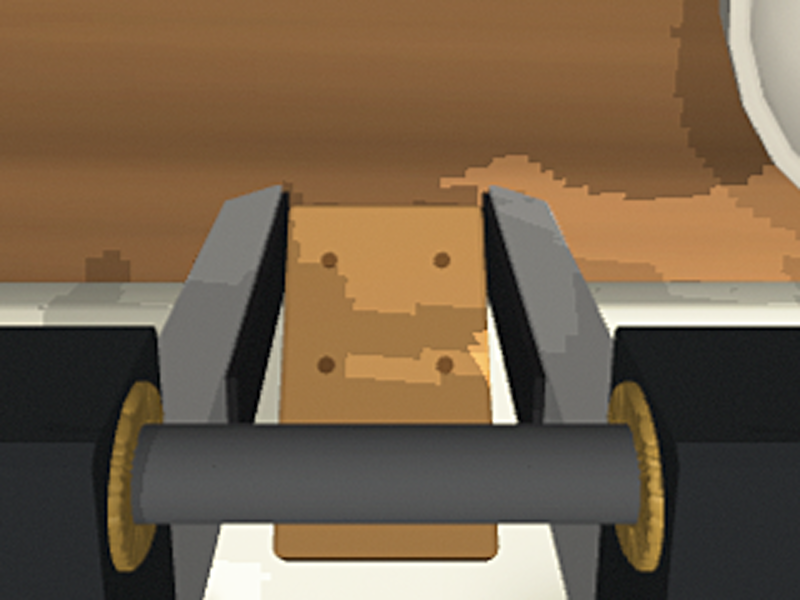

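```bash
python3 -m creep '[{"tx":0.01,"ty":0.0,"tz":0,"turn":0,"fingers":34},{"tx":0.015,"ty":0.0,"tz":0,"turn":0,"fingers":34},{"tx":0.02,"ty":0,"tz":0,"turn":0,"fingers":34},{"tx":0.025,"ty":0,"tz":0,"turn":0,"fingers":34},{"tx":0.025,"ty":0,"tz":0,"turn":0,"fingers":34}]'; python3 tilt.py
```

```text
clock: 19.9
eef_pos: [364.7, -343.8, 5.4]
eef_rot: [-1.568, -0.001, 0.022]
wrist_force: [-10.0, -1.3, 4.9]
finger_gap: 40.3
t 19.90 pos [ 364.7 -343.8    5.4] yaw 0.0216 gap 40.3 F [-10.   -1.3   4.9]
-11 7.9 334
-5 11.7 970
1 17.3 1039
7 22.8 1104
13 28.4 1181
19 33.8 1216
25 35.6 29
31 48.7 28
37 48.8 612
43 43.9 133
```

```bash
python3 -m creep '[{"tx":-0.05,"ty":-0.1,"tz":0,"turn":0,"fingers":34},{"tx":-0.08,"ty":-0.3,"tz":0,"turn":0,"fingers":34},{"tx":-0.08,"ty":-0.5,"tz":0.2,"turn":0,"fingers":34},{"tx":-0.08,"ty":-0.5,"tz":0.4,"turn":0,"fingers":34},{"tx":-0.08,"ty":-0.5,"tz":0.6,"turn":-0.015,"fingers":34},{"tx":-0.08,"ty":-0.5,"tz":0.8,"turn":-0.015,"fingers":34},{"tx":-0.08,"ty":-0.5,"tz":1,"turn":-0.015,"fingers":34},{"tx":-0.08,"ty":-0.5,"tz":1,"turn":-0.015,"fingers":34}]'; python3 go.py 340 35 70 0.072
```

```text
clock: 20.75
eef_pos: [344.4, -141.4, 106.2]
eef_rot: [-1.568, -0.002, 0.072]
wrist_force: [1.7, 0.3, -0.4]
finger_gap: 40.2
t 20.75 pos [ 344.4 -141.4  106.2] yaw 0.0720 gap 40.2 F [ 1.7  0.3 -0.4]
tx 0.041 ty 0.181 tz 0.881 turn -0.000 | rows lin 3.6 ang 0.0
```

```bash
python3 -m creep '[{"tx":0.04,"ty":0.18,"tz":0.2,"turn":0,"fingers":34},{"tx":0.04,"ty":0.18,"tz":0.4,"turn":0,"fingers":34},{"tx":0.04,"ty":0.18,"tz":0.6,"turn":0,"fingers":34},{"tx":0.04,"ty":0.18,"tz":0.8,"turn":0,"fingers":34},{"tx":0.04,"ty":0.18,"tz":0.88,"turn":0,"fingers":34},{"tx":0.04,"ty":0.18,"tz":0.88,"turn":0,"fingers":34}]' >/dev/null; python3 tilt.py;python3 go.py 345 35 8 0.072; python3 -c "
from h import *
c=cam('wrist');cv2.imwrite('pics/w16.png',c['frame'][:,:,::-1])"
```

```text
t 21.35 pos [340.2  36.   70.9] yaw 0.0748 gap 40.1 F [-0.6 -0.4  0.2]
-11 7.8 339
-5 11.7 970
1 17.3 1041
7 22.9 1097
13 28.5 1180
19 33.9 1223
25 35.7 17
31 48.8 59
37 48.8 583
43 44.1 116
t 21.40 pos [340.3  35.   70.9] yaw 0.0739 gap 40.3 F [-0.6 -0.1 -0. ]
tx 0.023 ty 0.314 tz -0.002 turn 0.001 | rows lin 1.3 ang 0.0
```

View pics/w16.png

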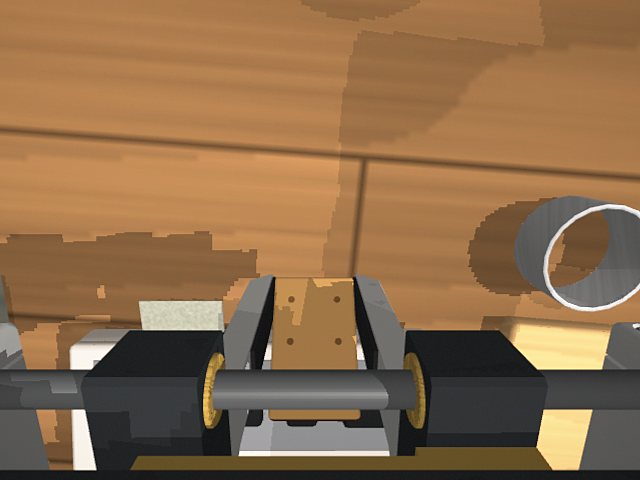

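```bash
python3 -m creep '[{"tx":0,"ty":0.1,"tz":0,"turn":0,"fingers":34},{"tx":0,"ty":0.2,"tz":0,"turn":0,"fingers":34},{"tx":0,"ty":0.3,"tz":0,"turn":0,"fingers":34},{"tx":0,"ty":0.325,"tz":0,"turn":0,"fingers":34},{"tx":0,"ty":0.325,"tz":0,"turn":0,"fingers":34}]';python3 -m creep '[{"tx":0.025,"ty":0,"tz":0,"turn":0,"fingers":34},{"tx":0.05,"ty":0,"tz":0,"turn":0,"fingers":34},{"tx":0.075,"ty":0,"tz":0,"turn":0,"fingers":34},{"tx":0.1,"ty":0,"tz":0,"turn":0,"fingers":34},{"tx":0.1,"ty":0,"tz":0,"turn":0,"fingers":34}]'; python3 tilt.py
```

```text
clock: 21.95
eef_pos: [340.4, 33.9, 5.6]
eef_rot: [-1.568, -0.002, 0.071]
wrist_force: [-0.0, -0.4, 0.8]
finger_gap: 40.2
clock: 22.45
eef_pos: [361.0, 35.4, 5.8]
eef_rot: [-1.568, -0.002, 0.072]
wrist_force: [0.5, 0.1, -0.2]
finger_gap: 39.5
t 22.45 pos [361.   35.4   5.8] yaw 0.0715 gap 39.5 F [ 0.5  0.1 -0.2]
-11 7.5 391
-5 12.0 1019
1 18.3 1082
7 24.6 1178
13 31.1 1295
19 36.4 1009
31 51.4 453
37 49.6 194
```

```bash
python3 -m creep '[{"tx":0.02,"ty":0,"tz":0,"turn":0,"fingers":34},{"tx":0.04,"ty":0,"tz":0,"turn":0,"fingers":34},{"tx":0.06,"ty":0,"tz":0,"turn":0,"fingers":34},{"tx":0.08,"ty":0,"tz":0,"turn":0,"fingers":34},{"tx":0.08,"ty":0,"tz":0,"turn":0,"fingers":34}]'; python3 tilt.py; python3 -c "
from h import *
c=cam('wrist');crop(c,160,200,480,440,'w17.png',2.5)"
```

```text
clock: 23.0
eef_pos: [377.0, 36.6, 5.7]
eef_rot: [-1.568, -0.002, 0.072]
wrist_force: [-1.5, 0.0, -0.3]
finger_gap: 39.8
t 23.00 pos [377.   36.6   5.7] yaw 0.0715 gap 39.8 F [-1.5  0.  -0.3]
-11 8.1 1018
-5 19.5 1435
1 31.7 1708
7 44.0 2103
13 50.8 479
```

View pics/w17.png

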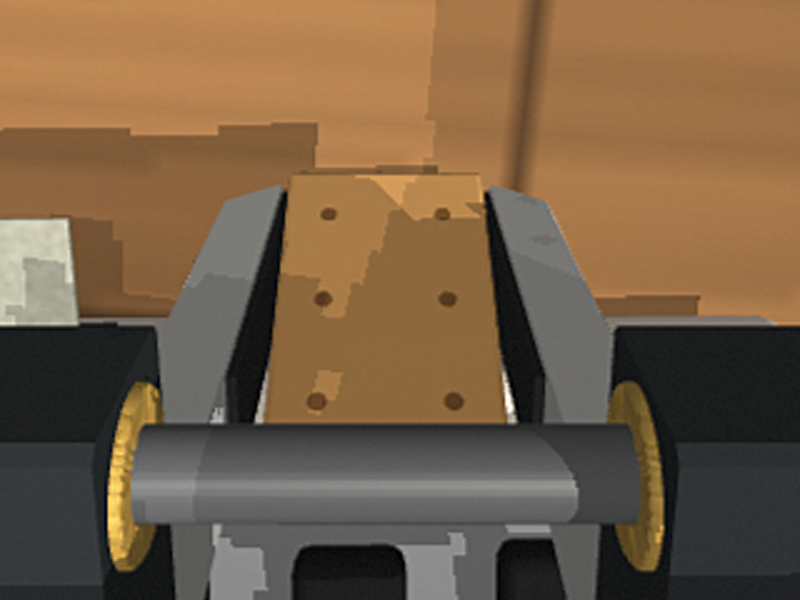

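```bash
python3 -m creep '[{"tx":0.015,"ty":0,"tz":0,"turn":0,"fingers":34},{"tx":0.03,"ty":0,"tz":0,"turn":0,"fingers":34},{"tx":0.035,"ty":0,"tz":0,"turn":0,"fingers":34},{"tx":0.035,"ty":0,"tz":0,"turn":0,"fingers":34}]'; python3 tilt.py
```

```text
clock: 23.5
eef_pos: [382.2, 37.0, 5.4]
eef_rot: [-1.568, 0.002, 0.072]
wrist_force: [-14.3, -2.1, 11.1]
finger_gap: 40.0
t 23.50 pos [382.2  37.    5.4] yaw 0.0718 gap 40.0 F [-14.3  -2.1  11.1]
-17 5.4 510
-11 15.3 1405
-5 29.0 1730
1 42.6 2130
7 53.5 1629
```

```bash
python3 -m creep '[{"tx":-0.1,"ty":-0.02,"tz":0,"turn":0,"fingers":34},{"tx":-0.2,"ty":-0.2,"tz":0,"turn":0,"fingers":34},{"tx":-0.2,"ty":-0.4,"tz":-0.1,"turn":0.04,"fingers":34},{"tx":-0.15,"ty":-0.5,"tz":-0.3,"turn":0.08,"fingers":34},{"tx":-0.05,"ty":-0.5,"tz":-0.5,"turn":0.12,"fingers":34},{"tx":0.1,"ty":-0.5,"tz":-0.7,"turn":0.16,"fingers":34},{"tx":0.2,"ty":-0.5,"tz":-0.9,"turn":0.2,"fingers":34},{"tx":0.3,"ty":-0.5,"tz":-1,"turn":0.24,"fingers":34},{"tx":0.3,"ty":-0.5,"tz":-1,"turn":0.28,"fingers":34},{"tx":0.3,"ty":-0.5,"tz":-1,"turn":0.32,"fingers":34},{"tx":0.3,"ty":-0.5,"tz":-1,"turn":0.36,"fingers":34},{"tx":0.3,"ty":-0.5,"tz":-1,"turn":0.4,"fingers":34},{"tx":0.3,"ty":-0.5,"tz":-1,"turn":0.44,"fingers":34},{"tx":0.3,"ty":-0.5,"tz":-1,"turn":0.48,"fingers":34},{"tx":0.3,"ty":-0.5,"tz":-1,"turn":0.5,"fingers":34},{"tx":0.3,"ty":-0.5,"tz":-1,"turn":0.5,"fingers":34}]'; python3 go.py 450 -152 60 -1.5
```

```text
clock: 25.15
eef_pos: [457.0, -158.7, 104.9]
eef_rot: [-1.572, 0.003, -1.5]
wrist_force: [-0.0, 0.5, -0.6]
finger_gap: 40.1
t 25.15 pos [ 457.  -158.7  104.9] yaw -1.4999 gap 40.1 F [-0.   0.5 -0.6]
tx -0.036 ty 0.224 tz -0.032 turn 0.000 | rows lin 0.9 ang 0.0
```

```bash
python3 tilt.py; python3 -c "
from h import *
c=cam('wrist');cv2.imwrite('pics/w18.png',c['frame'][:,:,::-1])
c=cam('side');crop(c,220,180,420,330,'s18.png',4)"
```

```text
t 25.15 pos [ 457.  -158.7  104.9] yaw -1.4999 gap 40.1 F [-0.   0.5 -0.6]
-17 5.3 523
-11 15.5 1412
-5 29.0 1710
1 42.7 2170
7 53.6 1588
```

View pics/w18.png

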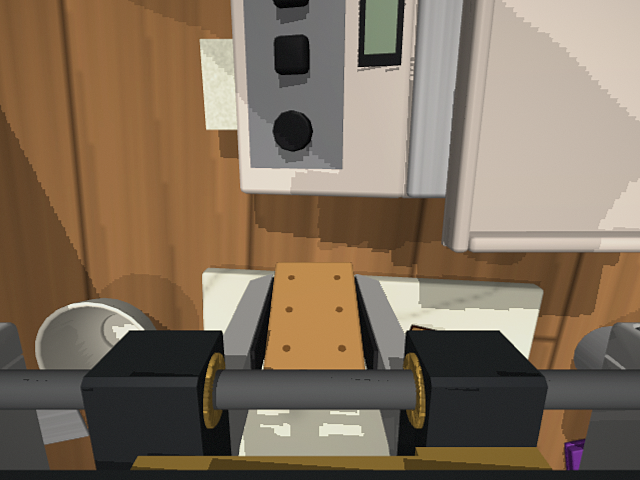

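View pics/s18.png

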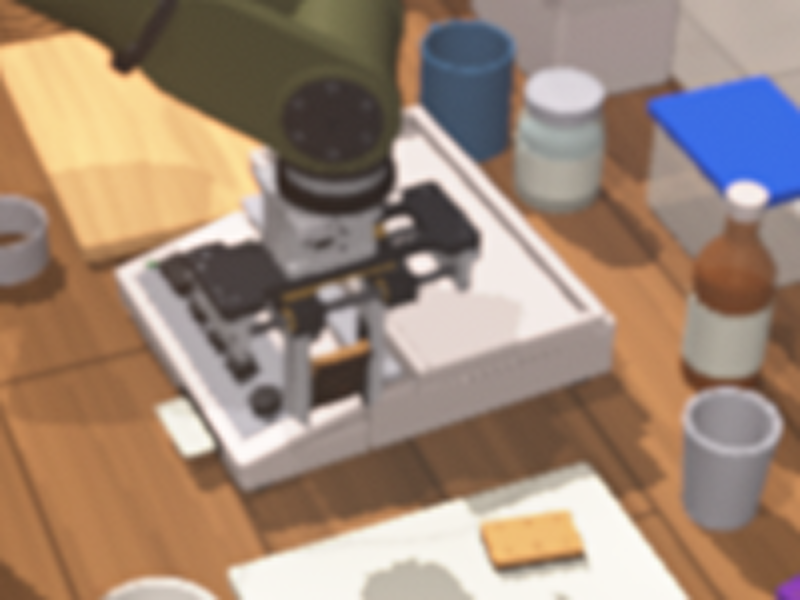

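```bash
python3 -m creep '[{"tx":0,"ty":0.15,"tz":-0.08,"turn":0,"fingers":34},{"tx":0,"ty":0.3,"tz":-0.08,"turn":0,"fingers":34},{"tx":0,"ty":0.42,"tz":-0.08,"turn":0,"fingers":34},{"tx":0,"ty":0.435,"tz":-0.08,"turn":0,"fingers":34},{"tx":0,"ty":0.435,"tz":-0.08,"turn":0,"fingers":34}]';  python3 -m creep '[{"tx":-0.03,"ty":0,"tz":0,"turn":0,"fingers":34},{"tx":-0.06,"ty":0,"tz":0,"turn":0,"fingers":34},{"tx":-0.09,"ty":0,"tz":0,"turn":0,"fingers":34},{"tx":-0.12,"ty":0,"tz":0,"turn":0,"fingers":34},{"tx":-0.13,"ty":0,"tz":0,"turn":0,"fingers":34},{"tx":-0.13,"ty":0,"tz":0,"turn":0,"fingers":34}]'; python3 tilt.py
```

```text
clock: 25.8
eef_pos: [440.7, -159.6, 18.0]
eef_rot: [-1.573, 0.003, -1.496]
wrist_force: [-0.2, -0.4, 0.1]
finger_gap: 40.1
clock: 26.4
eef_pos: [438.9, -133.3, 18.3]
eef_rot: [-1.573, 0.003, -1.496]
wrist_force: [0.2, -0.2, -0.1]
finger_gap: 40.1
t 26.40 pos [ 438.9 -133.3   18.3] yaw -1.4957 gap 40.1 F [ 0.2 -0.2 -0.1]
-11 15.0 639
-5 26.2 1737
1 41.2 2229
7 53.1 1701
```

```bash
python3 -m creep '[{"tx":-0.015,"ty":0,"tz":0,"turn":0,"fingers":34},{"tx":-0.03,"ty":0,"tz":0,"turn":0,"fingers":34},{"tx":-0.035,"ty":0,"tz":0,"turn":0,"fingers":34},{"tx":-0.035,"ty":0,"tz":0,"turn":0,"fingers":34}]'; python3 tilt.py;python3 -c "
from h import *
c=cam('wrist');crop(c,160,200,480,440,'w19.png',2.5)"
```

```text
clock: 26.85
eef_pos: [438.5, -127.3, 18.3]
eef_rot: [-1.572, 0.001, -1.496]
wrist_force: [-0.7, -11.6, -0.4]
finger_gap: 40.3
t 26.85 pos [ 438.5 -127.3   18.3] yaw -1.4958 gap 40.3 F [ -0.7 -11.6  -0.4]
-5 19.4 958
1 35.4 2412
7 51.4 2033
```

View pics/w19.png

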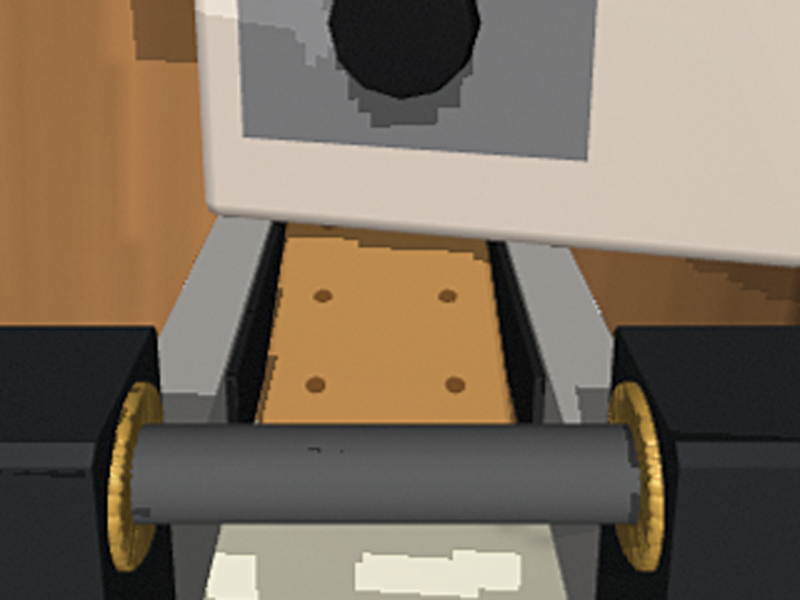

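```bash
python3 -m creep '[{"tx":0.1,"ty":0,"tz":0,"turn":0,"fingers":34},{"tx":0.16,"ty":-0.2,"tz":0,"turn":0,"fingers":34},{"tx":0.16,"ty":-0.4,"tz":-0.2,"turn":-0.04,"fingers":34},{"tx":0.1,"ty":-0.5,"tz":-0.4,"turn":-0.08,"fingers":34},{"tx":-0.1,"ty":-0.5,"tz":-0.5,"turn":-0.12,"fingers":34},{"tx":-0.3,"ty":-0.5,"tz":-0.55,"turn":-0.16,"fingers":34},{"tx":-0.5,"ty":-0.5,"tz":-0.55,"turn":-0.2,"fingers":34},{"tx":-0.7,"ty":-0.5,"tz":-0.55,"turn":-0.24,"fingers":34},{"tx":-0.8,"ty":-0.5,"tz":-0.55,"turn":-0.28,"fingers":34},{"tx":-0.8,"ty":-0.5,"tz":-0.55,"turn":-0.32,"fingers":34},{"tx":-0.8,"ty":-0.5,"tz":-0.55,"turn":-0.36,"fingers":34},{"tx":-0.8,"ty":-0.5,"tz":-0.55,"turn":-0.4,"fingers":34},{"tx":-0.8,"ty":-0.5,"tz":-0.55,"turn":-0.44,"fingers":34},{"tx":-0.8,"ty":-0.5,"tz":-0.55,"turn":-0.48,"fingers":34},{"tx":-0.8,"ty":-0.5,"tz":-0.55,"turn":-0.5,"fingers":34},{"tx":-0.8,"ty":-0.5,"tz":-0.55,"turn":-0.5,"fingers":34}]'; python3 tilt.py; python3 go.py 350 36 60 0.072
```

```text
clock: 28.55
eef_pos: [316.8, 24.0, 118.6]
eef_rot: [-1.569, 0.002, 0.076]
wrist_force: [0.2, 0.5, -0.3]
finger_gap: 40.1
t 28.55 pos [316.8  24.  118.6] yaw 0.0756 gap 40.1 F [ 0.2  0.5 -0.3]
-11 3.2 183
-5 15.1 1756
1 35.4 2407
7 51.4 2057
t 28.60 pos [316.8  24.  118.6] yaw 0.0732 gap 40.1 F [ 0.7 -0.4  0.8]
tx 0.170 ty 0.293 tz 0.048 turn 0.000 | rows lin 1.4 ang 0.0
```

```bash
python3 -m creep '[{"tx":0.1,"ty":0.1,"tz":0.05,"turn":0,"fingers":34},{"tx":0.14,"ty":0.3,"tz":0.05,"turn":0,"fingers":34},{"tx":0.14,"ty":0.45,"tz":0.05,"turn":0,"fingers":34},{"tx":0.14,"ty":0.55,"tz":0.05,"turn":0,"fingers":34},{"tx":0.14,"ty":0.57,"tz":0.05,"turn":0,"fingers":34},{"tx":0.14,"ty":0.57,"tz":0.05,"turn":0,"fingers":34}]'; python3 go.py 375 36 3 0.072
```

```text
clock: 29.2
eef_pos: [343.6, 36.2, 4.6]
eef_rot: [-1.569, 0.003, 0.072]
wrist_force: [-0.7, 0.5, -0.3]
finger_gap: 40.0
t 29.20 pos [343.6  36.2   4.6] yaw 0.0719 gap 40.0 F [-0.7  0.5 -0.3]
tx 0.156 ty 0.008 tz -0.012 turn -0.000 | rows lin 0.6 ang 0.0
```

```bash
python3 -m creep '[{"tx":0.05,"ty":0,"tz":-0.01,"turn":0,"fingers":34},{"tx":0.1,"ty":0,"tz":-0.01,"turn":0,"fingers":34},{"tx":0.14,"ty":0,"tz":-0.01,"turn":0,"fingers":34},{"tx":0.16,"ty":0.0,"tz":-0.01,"turn":0,"fingers":34},{"tx":0.165,"ty":0.005,"tz":-0.01,"turn":0,"fingers":34},{"tx":0.165,"ty":0.01,"tz":-0.01,"turn":0,"fingers":34},{"tx":0.165,"ty":0.012,"tz":-0.01,"turn":0,"fingers":34}]'; python3 tilt.py
```

```text
clock: 29.9
eef_pos: [376.7, 36.6, 2.2]
eef_rot: [-1.569, 0.003, 0.072]
wrist_force: [0.6, 1.0, 4.5]
finger_gap: 40.1
t 29.90 pos [376.7  36.6   2.2] yaw 0.0720 gap 40.1 F [0.6 1.  4.5]
-17 -2.3 519
-11 -2.0 728
-5 15.1 1814
1 35.9 2440
7 51.9 2009
```

```bash
python3 -m creep '[{"tx":0.005,"ty":0,"tz":0,"turn":0,"fingers":42},{"tx":0.005,"ty":0,"tz":0,"turn":0,"fingers":46},{"tx":0.005,"ty":0,"tz":0,"turn":0,"fingers":46}]'; python3 tilt.py
```

```text
clock: 30.25
eef_pos: [377.5, 36.7, 2.1]
eef_rot: [-1.569, 0.003, 0.072]
wrist_force: [0.4, 0.9, 0.1]
finger_gap: 45.9
t 30.25 pos [377.5  36.7   2.1] yaw 0.0719 gap 45.9 F [0.4 0.9 0.1]
-17 -2.2 544
-11 -1.8 839
-5 16.3 1741
1 34.6 2218
7 50.3 2198
```

```bash
python3 -m creep '[{"tx":0,"ty":-0.05,"tz":0,"turn":0,"fingers":46},{"tx":0,"ty":-0.1,"tz":0,"turn":0,"fingers":46},{"tx":0.015,"ty":-0.14,"tz":0,"turn":0,"fingers":46},{"tx":0.018,"ty":-0.15,"tz":0,"turn":0,"fingers":46},{"tx":0.018,"ty":-0.15,"tz":0,"turn":0,"fingers":34},{"tx":0.018,"ty":-0.15,"tz":0,"turn":0,"fingers":34},{"tx":0.018,"ty":-0.15,"tz":0,"turn":0,"fingers":34}]' 3; python3 tilt.py
```

```text
clock: 31.0
eef_pos: [381.5, 36.9, 32.2]
eef_rot: [-1.569, 0.002, 0.072]
wrist_force: [0.4, 0.4, 4.6]
finger_gap: 40.0
t 31.00 pos [381.5  36.9  32.2] yaw 0.0719 gap 40.0 F [0.4 0.4 4.6]
-5 2.2 770
1 16.5 1689
7 30.4 1252
13 30.3 559
19 29.2 33
```

```bash
python3 -m creep '[{"tx":-0.05,"ty":-0.05,"tz":0,"turn":0,"fingers":34},{"tx":-0.1,"ty":-0.2,"tz":0.1,"turn":0.04,"fingers":34},{"tx":-0.1,"ty":-0.35,"tz":0.2,"turn":0.08,"fingers":34},{"tx":-0.1,"ty":-0.35,"tz":0.35,"turn":0.12,"fingers":34},{"tx":0.05,"ty":-0.35,"tz":0.5,"turn":0.16,"fingers":34},{"tx":0.2,"ty":-0.35,"tz":0.55,"turn":0.2,"fingers":34},{"tx":0.33,"ty":-0.35,"tz":0.55,"turn":0.24,"fingers":34},{"tx":0.33,"ty":-0.35,"tz":0.55,"turn":0.28,"fingers":34},{"tx":0.33,"ty":-0.35,"tz":0.55,"turn":0.32,"fingers":34},{"tx":0.33,"ty":-0.35,"tz":0.55,"turn":0.36,"fingers":34},{"tx":0.33,"ty":-0.35,"tz":0.55,"turn":0.4,"fingers":34},{"tx":0.33,"ty":-0.35,"tz":0.55,"turn":0.44,"fingers":34},{"tx":0.33,"ty":-0.35,"tz":0.55,"turn":0.48,"fingers":34},{"tx":0.33,"ty":-0.35,"tz":0.55,"turn":0.52,"fingers":34},{"tx":0.33,"ty":-0.35,"tz":0.55,"turn":0.525,"fingers":34},{"tx":0.33,"ty":-0.35,"tz":0.55,"turn":0.525,"fingers":34}]'; python3 tilt.py; python3 go.py 440 152 36 -1.58;python3 -c "
from h import *
c=cam('side');crop(c,200,160,360,280,'s20.png',5)"
```

```text
clock: 32.65
eef_pos: [439.3, 151.2, 101.8]
eef_rot: [-1.574, 0.001, -1.575]
wrist_force: [-1.5, -0.1, -0.0]
finger_gap: 39.8
t 32.65 pos [439.3 151.2 101.8] yaw -1.5746 gap 39.8 F [-1.5 -0.1 -0. ]
-5 2.3 781
1 16.8 1725
7 30.5 1224
13 30.2 606
19 29.2 38
t 32.70 pos [439.4 151.2 101.9] yaw -1.5742 gap 40.0 F [-0.4  0.5 -1.2]
tx -0.004 ty 0.330 tz 0.003 turn 0.002 | rows lin 1.3 ang 0.0
```

View pics/s20.png

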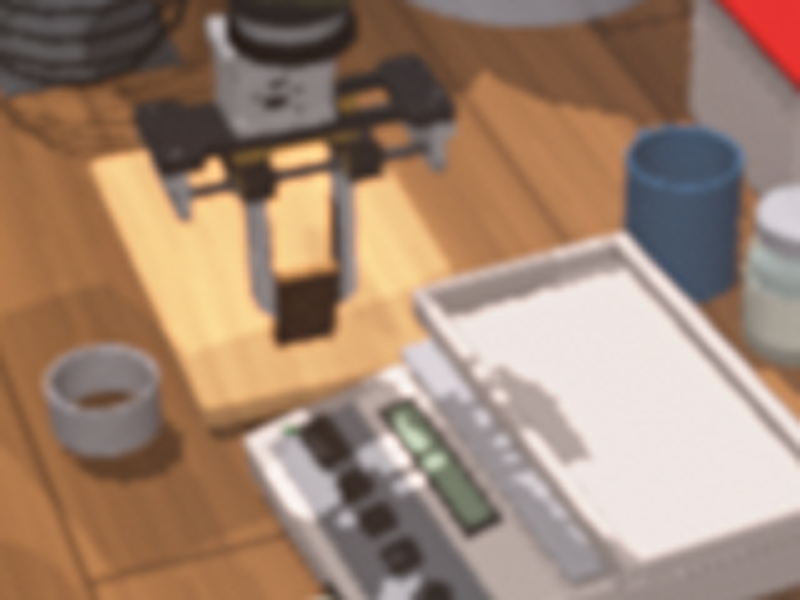

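```bash
python3 -m creep '[{"tx":0,"ty":0.15,"tz":0,"turn":0,"fingers":34},{"tx":0,"ty":0.28,"tz":0,"turn":0,"fingers":34},{"tx":0,"ty":0.32,"tz":0,"turn":0,"fingers":34},{"tx":0,"ty":0.325,"tz":0,"turn":0,"fingers":34},{"tx":0,"ty":0.325,"tz":0,"turn":0,"fingers":34}]'; python3 -m creep '[{"tx":-0.04,"ty":0,"tz":0,"turn":0,"fingers":34},{"tx":-0.08,"ty":0,"tz":0,"turn":0,"fingers":34},{"tx":-0.12,"ty":0,"tz":0,"turn":0,"fingers":34},{"tx":-0.16,"ty":0,"tz":0,"turn":0,"fingers":34},{"tx":-0.2,"ty":0,"tz":0,"turn":0,"fingers":34},{"tx":-0.2,"ty":0,"tz":0,"turn":0,"fingers":34}]'; python3 tilt.py;python3 -c "
from h import *
c=cam('side');crop(c,200,160,360,280,'s21.png',5)"
```

```text
clock: 33.25
eef_pos: [439.7, 151.4, 37.8]
eef_rot: [-1.573, 0.002, -1.574]
wrist_force: [1.3, 0.9, 0.1]
finger_gap: 40.0
clock: 33.85
eef_pos: [439.8, 192.4, 37.8]
eef_rot: [-1.573, 0.002, -1.573]
wrist_force: [0.0, 0.6, -0.1]
finger_gap: 39.8
t 33.85 pos [439.8 192.4  37.8] yaw -1.5728 gap 39.8 F [ 0.   0.6 -0.1]
1 30.7 534
7 32.0 1450
13 34.0 495
```

View pics/s21.png

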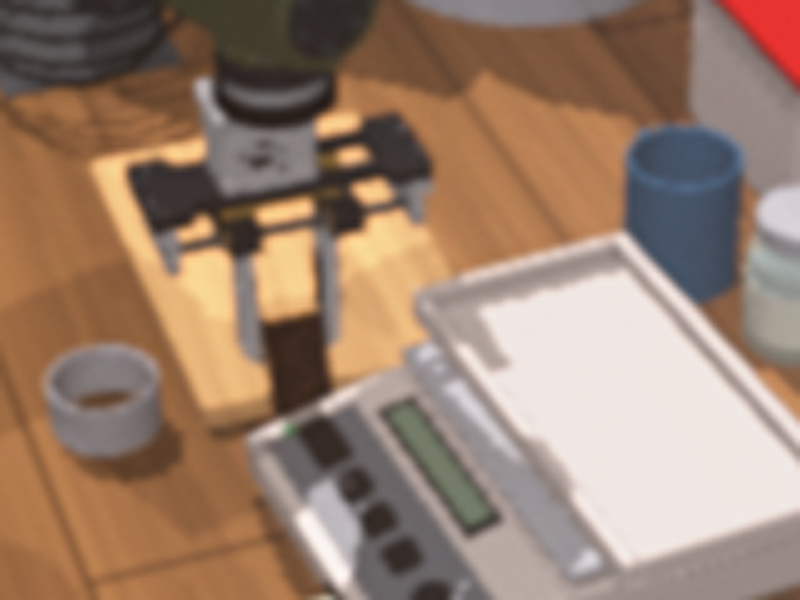

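```bash
python3 -m creep '[{"tx":-0.04,"ty":0,"tz":0,"turn":0,"fingers":34},{"tx":-0.08,"ty":0,"tz":0,"turn":0,"fingers":34},{"tx":-0.12,"ty":0.01,"tz":0,"turn":0,"fingers":34},{"tx":-0.14,"ty":0.03,"tz":0,"turn":0,"fingers":34},{"tx":-0.16,"ty":0.05,"tz":0,"turn":0,"fingers":34},{"tx":-0.16,"ty":0.06,"tz":0,"turn":0,"fingers":34}]'; python3 tilt.py;python3 -c "
from h import *
c=cam('side');crop(c,200,160,360,280,'s22.png',5)
c=cam('wrist');crop(c,160,200,480,440,'w22.png',2.5)"
```

```text
clock: 34.55
eef_pos: [439.5, 224.0, 25.2]
eef_rot: [-1.574, 0.002, -1.573]
wrist_force: [0.0, -0.5, -0.5]
finger_gap: 40.2
t 34.55 pos [439.5 224.   25.2] yaw -1.5728 gap 40.2 F [ 0.  -0.5 -0.5]
1 30.2 445
7 34.1 1100
13 34.8 250
19 30.3 248
25 25.5 189
31 20.8 193
37 17.8 17
```

View pics/s22.png

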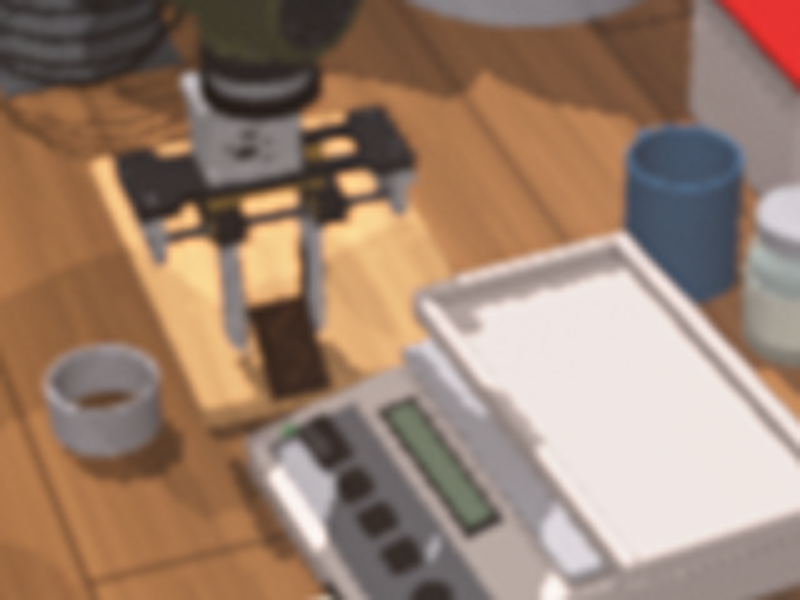

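View pics/w22.png

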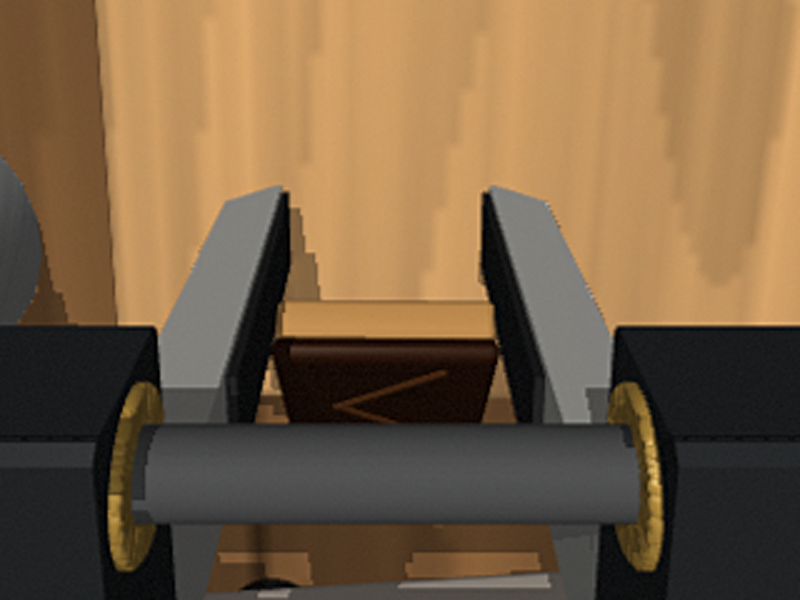

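```bash
python3 -m creep '[{"tx":-0.04,"ty":0.01,"tz":0,"turn":0,"fingers":34},{"tx":-0.08,"ty":0.02,"tz":0,"turn":0,"fingers":34},{"tx":-0.12,"ty":0.02,"tz":0,"turn":0,"fingers":34},{"tx":-0.16,"ty":0.02,"tz":0,"turn":0,"fingers":34},{"tx":-0.2,"ty":0.02,"tz":0,"turn":0,"fingers":34},{"tx":-0.24,"ty":0.02,"tz":0,"turn":0,"fingers":34},{"tx":-0.24,"ty":0.025,"tz":0,"turn":0,"fingers":34}]';python3 -c "
from h import *
c=cam('side');crop(c,200,160,360,280,'s23.png',5)
c=cam('wrist');crop(c,160,200,480,440,'w23.png',2.5)"
```

```text
clock: 35.4
eef_pos: [439.9, 272.5, 20.8]
eef_rot: [-1.573, 0.002, -1.573]
wrist_force: [0.8, 0.8, 0.0]
finger_gap: 39.9
```

View pics/s23.png

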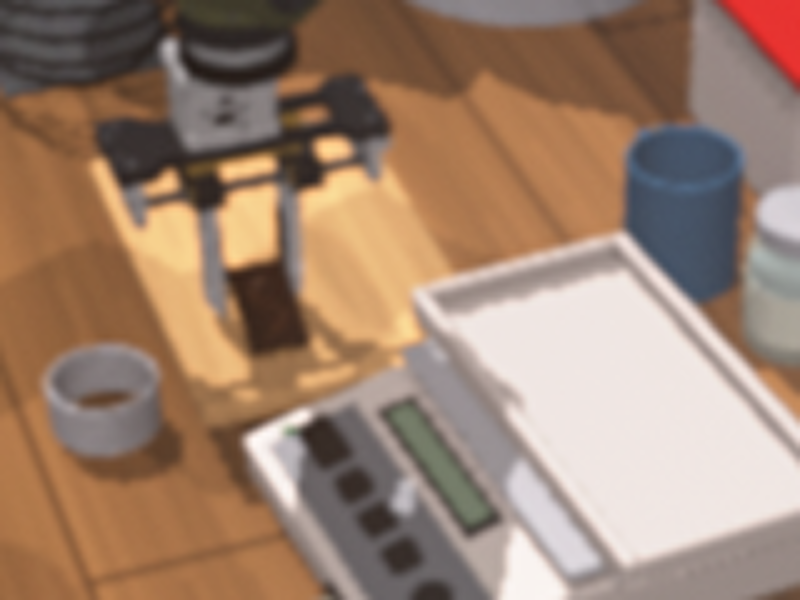

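View pics/w23.png

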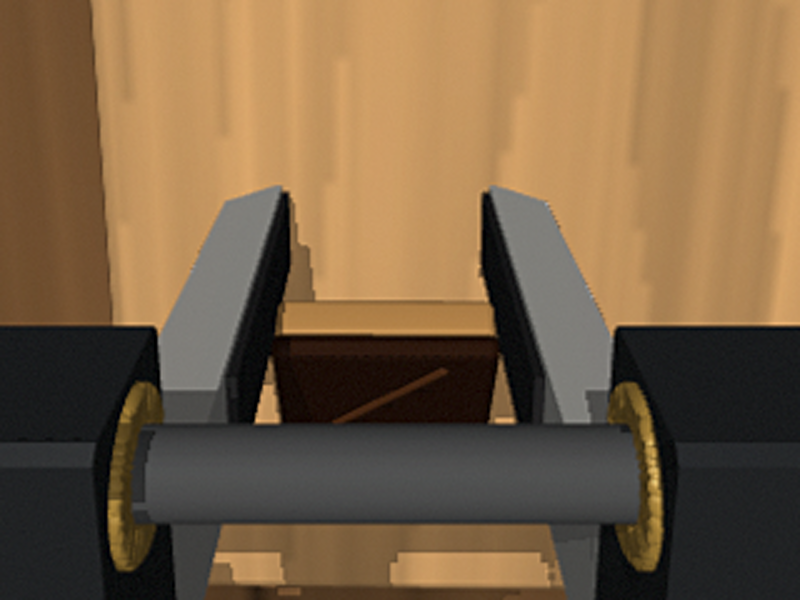

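```bash
python3 -m creep '[{"tx":0,"ty":0,"tz":0,"turn":0,"fingers":60},{"tx":0,"ty":0,"tz":0,"turn":0,"fingers":60},{"tx":0,"ty":0,"tz":0,"turn":0,"fingers":60},{"tx":0,"ty":-0.2,"tz":0,"turn":0,"fingers":60},{"tx":-0.1,"ty":-0.4,"tz":0,"turn":0,"fingers":60},{"tx":-0.1,"ty":-0.5,"tz":0,"turn":0,"fingers":60},{"tx":-0.1,"ty":-0.5,"tz":0,"turn":0,"fingers":60},{"tx":-0.1,"ty":-0.5,"tz":0,"turn":0,"fingers":60}]';python3 -c "
from h import *
c=cam('wrist');cv2.imwrite('pics/w24.png',c['frame'][:,:,::-1])"
```

```text
clock: 36.3
eef_pos: [439.8, 291.2, 120.1]
eef_rot: [-1.574, 0.001, -1.573]
wrist_force: [-1.8, 0.1, -0.5]
finger_gap: 59.6
```

View pics/w24.png

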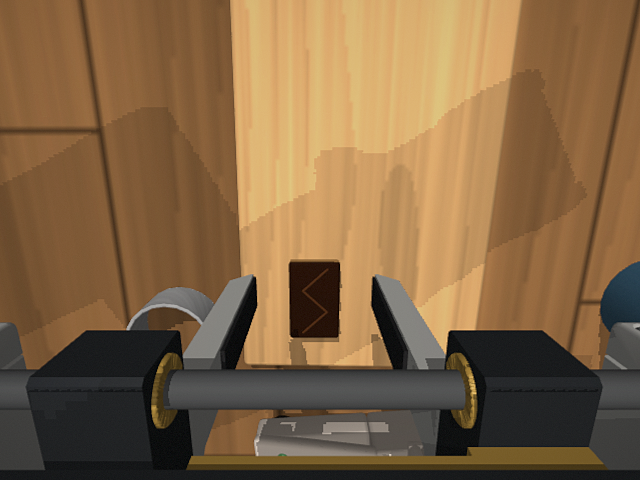

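```bash
cat > choc.py <<'E'
from h import *
import sys
def choc(c,z,lo,hi):
    hsv=cv2.cvtColor(c["frame"],cv2.COLOR_RGB2HSV);f=c["frame"].astype(int)
    m=((f.max(2)<75)&(f[...,0]>f[...,2]+8)).astype(np.uint8)
    m=cv2.morphologyEx(m,cv2.MORPH_CLOSE,np.ones((7,7)))
    n,l,s,ce=cv2.connectedComponentsWithStats(m)
    for i in range(1,n):
        if s[i,4]<80: continue
        W0=plane(c,[ce[i]],z)[0]
        if not(lo[0]<W0[0]<hi[0] and lo[1]<W0[1]<hi[1]):continue
        cs,_=cv2.findContours((l==i).astype(np.uint8),cv2.RETR_EXTERNAL,cv2.CHAIN_APPROX_NONE)
        W=plane(c,cs[0][:,0],z)[:,:2].astype(np.float32)
        (cx,cy),(w,h),a=cv2.minAreaRect(W)
        if w<h:a+=90
        a=(a+90)%180-90
        print("choc px",ce[i].round(0),"c %.1f %.1f  %.1fx%.1f long-axis yaw %.3f"%(cx,cy,max(w,h),min(w,h),np.radians(a)))
if __name__=="__main__":
    a=[float(v) for v in sys.argv[2:]]
    c=cam(sys.argv[1]);choc(c,a[0],a[1:3],a[3:5])
E
python3 choc.py wrist 30 380 170 590 490
```

```text
choc px [315. 299.] c 440.3 245.0  64.2x39.0 long-axis yaw 1.565
choc px [326. 368.] c 456.3 186.6  98.1x6.6 long-axis yaw 0.001
```

```bash
python3 go.py 440.3 245 21 -1.573; python3 -m creep '[{"tx":0.23,"ty":0.2,"tz":0,"turn":0,"fingers":60},{"tx":0.23,"ty":0.4,"tz":0,"turn":0,"fingers":60},{"tx":0.23,"ty":0.48,"tz":0,"turn":0,"fingers":60},{"tx":0.23,"ty":0.494,"tz":0,"turn":0,"fingers":60},{"tx":0.23,"ty":0.494,"tz":0,"turn":0,"fingers":60},{"tx":0.23,"ty":0.494,"tz":0,"turn":0,"fingers":30},{"tx":0.23,"ty":0.494,"tz":0,"turn":0,"fingers":30},{"tx":0.23,"ty":0.494,"tz":0,"turn":0,"fingers":30},{"tx":0.23,"ty":0.494,"tz":0,"turn":0,"fingers":30},{"tx":0.23,"ty":0.494,"tz":0,"turn":0,"fingers":30}]' 8
```

```text
t 36.40 pos [439.5 290.9 119.2] yaw -1.5734 gap 60.3 F [ 0.5 -0.3 -1.1]
tx 0.230 ty 0.491 tz 0.005 turn -0.000 | rows lin 2.2 ang 0.0
clock: 37.4
eef_pos: [438.9, 245.0, 20.4]
eef_rot: [-1.576, 0.0, -1.573]
wrist_force: [0.5, 0.2, -0.9]
finger_gap: 39.9
```

```bash
python3 -m creep '[{"tx":0,"ty":-0.2,"tz":0,"turn":0,"fingers":30},{"tx":0,"ty":-0.4,"tz":0,"turn":-0.04,"fingers":30},{"tx":0.1,"ty":-0.6,"tz":0.1,"turn":-0.08,"fingers":30},{"tx":0.2,"ty":-0.65,"tz":0.2,"turn":-0.12,"fingers":30},{"tx":0.3,"ty":-0.65,"tz":0.3,"turn":-0.16,"fingers":30},{"tx":0.4,"ty":-0.65,"tz":0.4,"turn":-0.2,"fingers":30},{"tx":0.5,"ty":-0.65,"tz":0.5,"turn":-0.24,"fingers":30},{"tx":0.6,"ty":-0.65,"tz":0.6,"turn":-0.28,"fingers":30},{"tx":0.7,"ty":-0.65,"tz":0.7,"turn":-0.32,"fingers":30},{"tx":0.8,"ty":-0.65,"tz":0.74,"turn":-0.36,"fingers":30},{"tx":0.8,"ty":-0.65,"tz":0.74,"turn":-0.4,"fingers":30},{"tx":0.8,"ty":-0.65,"tz":0.74,"turn":-0.44,"fingers":30},{"tx":0.8,"ty":-0.65,"tz":0.74,"turn":-0.48,"fingers":30},{"tx":0.8,"ty":-0.65,"tz":0.74,"turn":-0.52,"fingers":30},{"tx":0.8,"ty":-0.65,"tz":0.74,"turn":-0.524,"fingers":30},{"tx":0.8,"ty":-0.65,"tz":0.74,"turn":-0.524,"fingers":30}]'; python3 go.py 588 83 84.5 0.072;python3 -c "
from h import *
c=cam('wrist');cv2.imwrite('pics/w25.png',c['frame'][:,:,::-1])"
```

```text
clock: 39.0
eef_pos: [587.1, 84.5, 149.6]
eef_rot: [-1.57, 0.005, 0.07]
wrist_force: [0.7, -0.2, 0.3]
finger_gap: 40.0
t 39.00 pos [587.1  84.5 149.6] yaw 0.0699 gap 40.0 F [ 0.7 -0.2  0.3]
tx 0.004 ty 0.325 tz -0.008 turn -0.001 | rows lin 1.3 ang 0.0
```

View pics/w25.png

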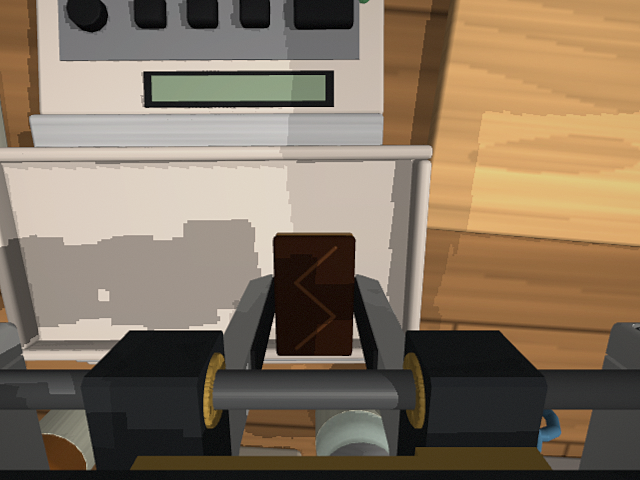

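```bash
python3 -m creep '[{"tx":0,"ty":0.15,"tz":-0.008,"turn":0,"fingers":30},{"tx":0,"ty":0.27,"tz":-0.008,"turn":0,"fingers":30},{"tx":0,"ty":0.31,"tz":-0.008,"turn":0,"fingers":30},{"tx":0,"ty":0.325,"tz":-0.008,"turn":0,"fingers":30},{"tx":0,"ty":0.325,"tz":-0.008,"turn":0,"fingers":30},{"tx":0,"ty":0.325,"tz":-0.008,"turn":0,"fingers":30}]';python3 -m creep '[{"tx":0,"ty":0,"tz":0,"turn":0,"fingers":48},{"tx":0,"ty":0,"tz":0,"turn":0,"fingers":48},{"tx":0,"ty":-0.1,"tz":0,"turn":0,"fingers":48},{"tx":0,"ty":-0.4,"tz":0,"turn":0,"fingers":48},{"tx":0,"ty":-0.7,"tz":0,"turn":0,"fingers":60},{"tx":0,"ty":-1,"tz":-0.2,"turn":0,"fingers":60},{"tx":0,"ty":-1,"tz":-0.4,"turn":0,"fingers":60},{"tx":0,"ty":-1,"tz":-0.4,"turn":0,"fingers":60}]';python3 -c "
from h import *
c=cam('wrist');cv2.imwrite('pics/w26.png',c['frame'][:,:,::-1])"
```

```text
clock: 39.65
eef_pos: [587.4, 83.1, 85.8]
eef_rot: [-1.57, 0.003, 0.069]
wrist_force: [-0.5, 0.9, -0.5]
finger_gap: 39.8
clock: 40.45
eef_pos: [594.2, 0.6, 289.4]
eef_rot: [-1.571, -0.002, 0.068]
wrist_force: [-1.0, 0.9, -0.8]
finger_gap: 59.7
```

View pics/w26.png

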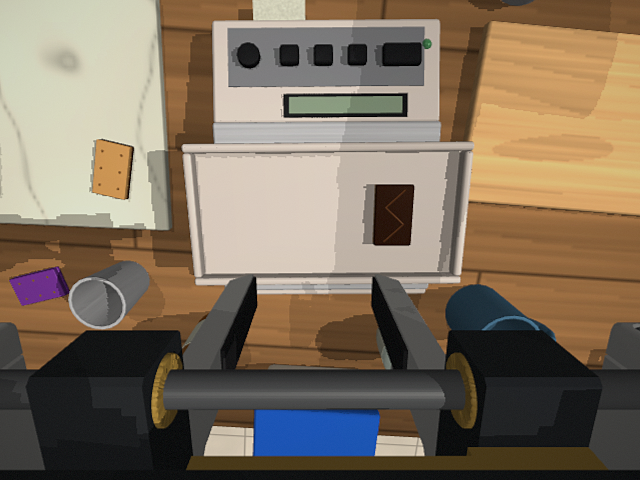

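```bash
python3 bars.py wrist x1; python3 bars.py top x2; python3 go.py 537 -238 100 -0.168
```

```text
px [112. 169.] c 568.0 -241.0  63.9x41.5 long-axis yaw -0.167
px [467. 245.] c 573.7 -401.7  62.2x38.4 long-axis yaw -0.122
px [407. 246.] c 567.5 -242.9  62.5x38.4 long-axis yaw -0.171
t 40.60 pos [593.6   2.8 285.5] yaw 0.0677 gap 59.9 F [ 0.1  0.5 -0.8]
tx -0.364 ty 0.927 tz -1.182 turn 0.075 | rows lin 6.2 ang 1.6
```

```bash
python3 -m creep '[{"tx":-0.1,"ty":0,"tz":-0.3,"turn":0,"fingers":60},{"tx":-0.2,"ty":0,"tz":-0.6,"turn":0,"fingers":60},{"tx":-0.3,"ty":0,"tz":-0.9,"turn":0.03,"fingers":60},{"tx":-0.36,"ty":0.2,"tz":-1,"turn":0.07,"fingers":60},{"tx":-0.36,"ty":0.4,"tz":-1,"turn":0.075,"fingers":60},{"tx":-0.36,"ty":0.6,"tz":-1,"turn":0.075,"fingers":60},{"tx":-0.36,"ty":0.8,"tz":-1,"turn":0.075,"fingers":60},{"tx":-0.36,"ty":0.8,"tz":-1,"turn":0.075,"fingers":60}]'; python3 bars.py wrist w27; python3 go.py 537 -238 100 -0.168
```

```text
clock: 41.4
eef_pos: [532.1, -199.3, 119.4]
eef_rot: [-1.568, 0.014, -0.167]
wrist_force: [-0.6, 0.1, 0.4]
finger_gap: 59.6
px [297.  26.] c 382.9 -216.4  266.4x42.9 long-axis yaw 1.405
px [271. 293.] c 567.1 -242.6  64.0x38.7 long-axis yaw -0.163
px [ 71. 318.] c 565.0 -400.8  49.3x38.6 long-axis yaw -0.123
t 41.45 pos [ 533.8 -200.   123.3] yaw -0.1671 gap 60.2 F [0.1 0.  0.4]
tx 0.047 ty 0.116 tz -0.185 turn 0.000 | rows lin 0.9 ang 0.0
```

```bash
python3 -m creep '[{"tx":0.05,"ty":0.1,"tz":-0.185,"turn":0,"fingers":60},{"tx":0.05,"ty":0.3,"tz":-0.185,"turn":0,"fingers":60},{"tx":0.05,"ty":0.45,"tz":-0.185,"turn":0,"fingers":60},{"tx":0.05,"ty":0.52,"tz":-0.185,"turn":0,"fingers":60},{"tx":0.05,"ty":0.53,"tz":-0.185,"turn":0,"fingers":60},{"tx":0.05,"ty":0.53,"tz":-0.185,"turn":0,"fingers":34},{"tx":0.05,"ty":0.53,"tz":-0.185,"turn":0,"fingers":34},{"tx":0.05,"ty":0.53,"tz":-0.185,"turn":0,"fingers":34},{"tx":0.05,"ty":0.53,"tz":-0.185,"turn":0,"fingers":34},{"tx":0.05,"ty":0.53,"tz":-0.185,"turn":0,"fingers":34}]' 3;python3 -m creep '[{"tx":0,"ty":-0.1,"tz":0,"turn":0,"fingers":34},{"tx":0,"ty":-0.3,"tz":0,"turn":0,"fingers":34},{"tx":0,"ty":-0.5,"tz":0,"turn":0,"fingers":34},{"tx":-0.2,"ty":-0.5,"tz":0,"turn":-0.04,"fingers":34},{"tx":-0.45,"ty":-0.5,"tz":0.1,"turn":-0.076,"fingers":34},{"tx":-0.7,"ty":-0.5,"tz":0.2,"turn":-0.076,"fingers":34},{"tx":-0.95,"ty":-0.5,"tz":0.3,"turn":-0.076,"fingers":34},{"tx":-1,"ty":-0.5,"tz":0.5,"turn":-0.076,"fingers":34},{"tx":-1,"ty":-0.5,"tz":0.7,"turn":-0.076,"fingers":34},{"tx":-1,"ty":-0.5,"tz":0.7,"turn":-0.076,"fingers":34}]'; python3 tilt.py; python3 go.py 340 36 60 0.072
```

```text
clock: 42.45
eef_pos: [537.3, -238.0, 18.1]
eef_rot: [-1.569, 0.007, -0.167]
wrist_force: [2.2, 0.1, 4.5]
finger_gap: 40.0
clock: 43.45
eef_pos: [363.8, -64.0, 120.0]
eef_rot: [-1.568, 0.005, 0.075]
wrist_force: [0.3, -0.3, -0.3]
finger_gap: 39.9
t 43.45 pos [363.8 -64.  120. ] yaw 0.0753 gap 39.9 F [ 0.3 -0.3 -0.3]
1 7.9 934
7 8.6 633
13 8.5 638
19 8.4 594
25 8.2 596
31 8.2 577
37 8.0 563
43 7.8 120
t 43.50 pos [364.  -65.6 119.9] yaw 0.0752 gap 40.1 F [ 0.2 -0.6 -0.3]
tx -0.081 ty 0.300 tz 0.516 turn 0.001 | rows lin 2.4 ang 0.0
```

```bash
python3 -m creep '[{"tx":-0.13,"ty":0.1,"tz":0.2,"turn":0,"fingers":34},{"tx":-0.13,"ty":0.2,"tz":0.4,"turn":0,"fingers":34},{"tx":-0.1,"ty":0.3,"tz":0.51,"turn":0,"fingers":34},{"tx":-0.095,"ty":0.33,"tz":0.51,"turn":0,"fingers":34},{"tx":-0.095,"ty":0.34,"tz":0.51,"turn":0,"fingers":34},{"tx":-0.095,"ty":0.34,"tz":0.51,"turn":0,"fingers":34}]'; python3 go.py 352 36 5 0.072
```

```text
clock: 44.1
eef_pos: [337.2, 33.9, 52.4]
eef_rot: [-1.568, 0.006, 0.074]
wrist_force: [0.2, -0.4, -0.3]
finger_gap: 39.8
t 44.10 pos [337.2  33.9  52.4] yaw 0.0740 gap 39.8 F [ 0.2 -0.4 -0.3]
tx 0.074 ty 0.237 tz 0.005 turn 0.001 | rows lin 1.0 ang 0.0
```

```bash
python3 -m creep '[{"tx":0,"ty":0.05,"tz":0.005,"turn":0,"fingers":34},{"tx":0.005,"ty":0.09,"tz":0.005,"turn":0,"fingers":34},{"tx":0.015,"ty":0.13,"tz":0.005,"turn":0,"fingers":34},{"tx":0.03,"ty":0.17,"tz":0.005,"turn":0,"fingers":34},{"tx":0.05,"ty":0.21,"tz":0.005,"turn":0,"fingers":34},{"tx":0.07,"ty":0.235,"tz":0.005,"turn":0,"fingers":34},{"tx":0.09,"ty":0.235,"tz":0.005,"turn":0,"fingers":34},{"tx":0.11,"ty":0.235,"tz":0.005,"turn":0,"fingers":34},{"tx":0.13,"ty":0.235,"tz":0.005,"turn":0,"fingers":34},{"tx":0.13,"ty":0.235,"tz":0.005,"turn":0,"fingers":34}]'; python3 tilt.py
```

```text
clock: 45.1
eef_pos: [363.5, 36.9, 5.5]
eef_rot: [-1.568, 0.005, 0.074]
wrist_force: [-0.1, 0.2, -0.2]
finger_gap: 39.8
t 45.10 pos [363.5  36.9   5.5] yaw 0.0742 gap 39.8 F [-0.1  0.2 -0.2]
-5 4.6 245
1 10.8 1173
7 20.8 1352
13 30.7 1555
19 38.2 928
25 56.2 75
31 56.0 753
37 53.2 233
```

```bash
python3 -m creep '[{"tx":0.02,"ty":0,"tz":0,"turn":0,"fingers":34},{"tx":0.04,"ty":0,"tz":0,"turn":0,"fingers":34},{"tx":0.06,"ty":0,"tz":0,"turn":0,"fingers":34},{"tx":0.075,"ty":0,"tz":0,"turn":0,"fingers":34},{"tx":0.085,"ty":0,"tz":0,"turn":0,"fingers":34},{"tx":0.085,"ty":0,"tz":0,"turn":0,"fingers":34}]'; python3 tilt.py
```

```text
clock: 45.75
eef_pos: [380.2, 38.2, 5.3]
eef_rot: [-1.568, 0.006, 0.074]
wrist_force: [-1.6, 0.1, -0.9]
finger_gap: 39.6
t 45.75 pos [380.2  38.2   5.3] yaw 0.0741 gap 39.6 F [-1.6  0.1 -0.9]
-11 2.3 220
-5 17.0 1990
1 40.9 2916
7 56.1 1424
```

```bash
python3 -m creep '[{"tx":-0.005,"ty":0.01,"tz":0,"turn":0,"fingers":34},{"tx":-0.005,"ty":0.018,"tz":0,"turn":0,"fingers":34},{"tx":-0.005,"ty":0.018,"tz":0,"turn":0,"fingers":34},{"tx":-0.005,"ty":0.018,"tz":0,"turn":0,"fingers":42},{"tx":-0.005,"ty":0.018,"tz":0,"turn":0,"fingers":46},{"tx":-0.005,"ty":0.018,"tz":0,"turn":0,"fingers":46}]'; python3 tilt.py
```

```text
clock: 46.4
eef_pos: [379.1, 38.1, 1.7]
eef_rot: [-1.568, 0.005, 0.074]
wrist_force: [0.4, 0.3, -0.2]
finger_gap: 45.9
t 46.40 pos [379.1  38.1   1.7] yaw 0.0742 gap 45.9 F [ 0.4  0.3 -0.2]
-17 -2.0 616
-11 -1.9 620
-5 15.2 2158
1 41.0 2976
7 56.2 1376
```

```bash
python3 -m creep '[{"tx":0,"ty":-0.05,"tz":0,"turn":0,"fingers":46},{"tx":0,"ty":-0.1,"tz":0,"turn":0,"fingers":46},{"tx":0.012,"ty":-0.14,"tz":0,"turn":0,"fingers":46},{"tx":0.014,"ty":-0.15,"tz":0,"turn":0,"fingers":46},{"tx":0.014,"ty":-0.15,"tz":0,"turn":0,"fingers":34},{"tx":0.014,"ty":-0.15,"tz":0,"turn":0,"fingers":34},{"tx":0.014,"ty":-0.15,"tz":0,"turn":0,"fingers":34}]' 3; python3 tilt.py
python3 -m creep '[{"tx":-0.05,"ty":-0.05,"tz":0,"turn":0,"fingers":34},{"tx":-0.1,"ty":-0.2,"tz":0.1,"turn":0.04,"fingers":34},{"tx":-0.1,"ty":-0.35,"tz":0.2,"turn":0.08,"fingers":34},{"tx":-0.1,"ty":-0.35,"tz":0.35,"turn":0.12,"fingers":34},{"tx":0.05,"ty":-0.35,"tz":0.5,"turn":0.16,"fingers":34},{"tx":0.2,"ty":-0.35,"tz":0.55,"turn":0.2,"fingers":34},{"tx":0.33,"ty":-0.35,"tz":0.55,"turn":0.24,"fingers":34},{"tx":0.33,"ty":-0.35,"tz":0.55,"turn":0.28,"fingers":34},{"tx":0.33,"ty":-0.35,"tz":0.55,"turn":0.32,"fingers":34},{"tx":0.33,"ty":-0.35,"tz":0.55,"turn":0.36,"fingers":34},{"tx":0.33,"ty":-0.35,"tz":0.55,"turn":0.4,"fingers":34},{"tx":0.33,"ty":-0.35,"tz":0.55,"turn":0.44,"fingers":34},{"tx":0.33,"ty":-0.35,"tz":0.55,"turn":0.48,"fingers":34},{"tx":0.33,"ty":-0.35,"tz":0.55,"turn":0.52,"fingers":34},{"tx":0.33,"ty":-0.35,"tz":0.55,"turn":0.525,"fingers":34},{"tx":0.33,"ty":-0.35,"tz":0.55,"turn":0.525,"fingers":34}]'; python3 tilt.py; python3 -c "
from h import *
c=cam('side');crop(c,200,160,360,280,'s30.png',5)"; python3 go.py 440 152 37 -1.573
```

```text
clock: 47.15
eef_pos: [382.0, 38.3, 31.7]
eef_rot: [-1.568, 0.006, 0.074]
wrist_force: [-6.3, 0.3, 8.3]
finger_gap: 39.8
t 47.15 pos [382.   38.3  31.7] yaw 0.0741 gap 39.8 F [-6.3  0.3  8.3]
-5 3.1 811
1 21.6 2127
7 32.5 816
13 31.4 428
clock: 48.8
eef_pos: [440.3, 152.7, 101.5]
eef_rot: [-1.576, 0.002, -1.572]
wrist_force: [-0.1, 0.0, -0.9]
finger_gap: 39.6
t 48.80 pos [440.3 152.7 101.5] yaw -1.5724 gap 39.6 F [-0.1  0.  -0.9]
-5 3.3 844
1 22.3 2147
7 32.4 755
13 31.3 471
t 48.90 pos [440.2 152.7 101.6] yaw -1.5723 gap 39.9 F [-0.5 -1.1 -1.8]
tx 0.004 ty 0.323 tz -0.001 turn 0.000 | rows lin 1.3 ang 0.0
```

View pics/s30.png

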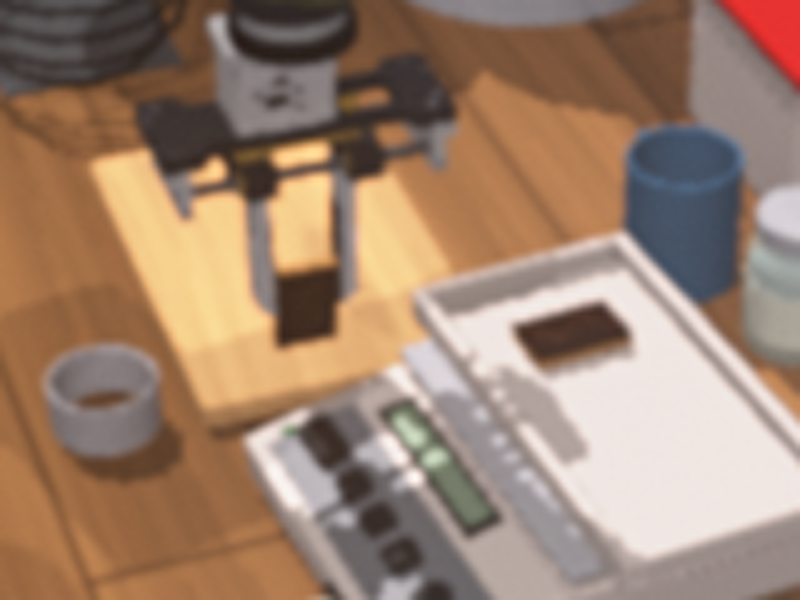

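Same state as with the first bar; repeat the tipping over the board edge.

```bash
python3 -m creep '[{"tx":0,"ty":0.15,"tz":0,"turn":0,"fingers":34},{"tx":0,"ty":0.28,"tz":0,"turn":0,"fingers":34},{"tx":0,"ty":0.32,"tz":0,"turn":0,"fingers":34},{"tx":0,"ty":0.32,"tz":0,"turn":0,"fingers":34},{"tx":0,"ty":0.32,"tz":0,"turn":0,"fingers":34}]'|head -2; python3 -m creep '[{"tx":-0.04,"ty":0,"tz":0,"turn":0,"fingers":34},{"tx":-0.08,"ty":0,"tz":0,"turn":0,"fingers":34},{"tx":-0.12,"ty":0,"tz":0,"turn":0,"fingers":34},{"tx":-0.16,"ty":0,"tz":0,"turn":0,"fingers":34},{"tx":-0.2,"ty":0,"tz":0,"turn":0,"fingers":34},{"tx":-0.24,"ty":0,"tz":0,"turn":0,"fingers":34},{"tx":-0.28,"ty":0,"tz":0,"turn":0,"fingers":34},{"tx":-0.32,"ty":0.01,"tz":0,"turn":0,"fingers":34},{"tx":-0.35,"ty":0.03,"tz":0,"turn":0,"fingers":34},{"tx":-0.36,"ty":0.06,"tz":0,"turn":0,"fingers":34},{"tx":-0.36,"ty":0.06,"tz":0,"turn":0,"fingers":34}]'; python3 tilt.py;python3 -c "
from h import *
c=cam('side');crop(c,200,160,360,280,'s31.png',5)"
```

```text
clock: 49.4
eef_pos: [440.4, 153.0, 38.5]
clock: 50.5
eef_pos: [439.9, 225.1, 25.7]
eef_rot: [-1.577, 0.002, -1.571]
wrist_force: [0.0, 0.2, 0.2]
finger_gap: 40.1
t 50.50 pos [439.9 225.1  25.7] yaw -1.5714 gap 40.1 F [0.  0.2 0.2]
1 30.5 848
7 35.7 756
13 32.9 299
19 28.5 243
25 24.3 226
31 19.7 216
37 16.9 38
```

View pics/s31.png

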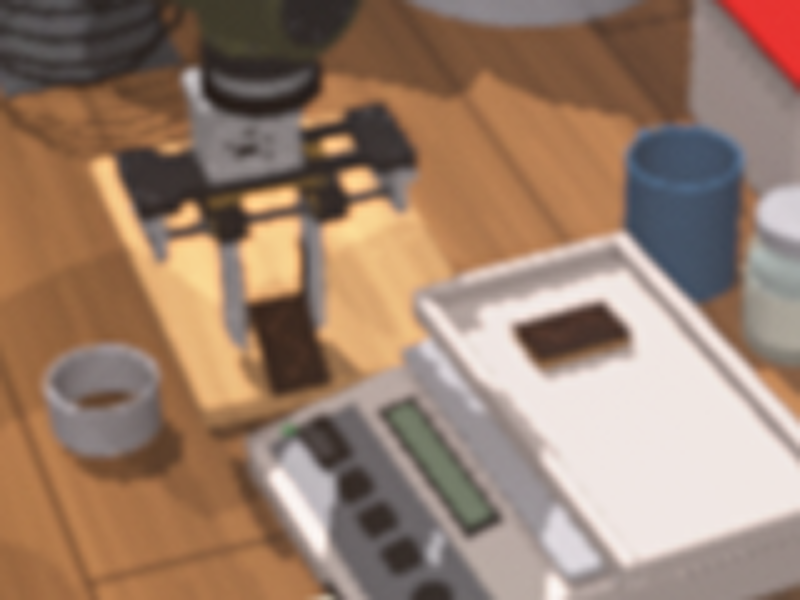

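```bash
python3 -m creep '[{"tx":-0.04,"ty":0.01,"tz":0,"turn":0,"fingers":34},{"tx":-0.08,"ty":0.02,"tz":0,"turn":0,"fingers":34},{"tx":-0.12,"ty":0.02,"tz":0,"turn":0,"fingers":34},{"tx":-0.16,"ty":0.02,"tz":0,"turn":0,"fingers":34},{"tx":-0.2,"ty":0.02,"tz":0,"turn":0,"fingers":34},{"tx":-0.24,"ty":0.02,"tz":0,"turn":0,"fingers":34},{"tx":-0.24,"ty":0.025,"tz":0,"turn":0,"fingers":34}]'|head -2;python3 -m creep '[{"tx":0,"ty":0,"tz":0,"turn":0,"fingers":60},{"tx":0,"ty":0,"tz":0,"turn":0,"fingers":60},{"tx":0,"ty":0,"tz":0,"turn":0,"fingers":60},{"tx":0,"ty":-0.2,"tz":0,"turn":0,"fingers":60},{"tx":-0.1,"ty":-0.4,"tz":0,"turn":0,"fingers":60},{"tx":-0.1,"ty":-0.5,"tz":0,"turn":0,"fingers":60},{"tx":-0.1,"ty":-0.5,"tz":0,"turn":0,"fingers":60},{"tx":-0.1,"ty":-0.5,"tz":0,"turn":0,"fingers":60}]'|head -2;python3 -c "
from h import *
c=cam('wrist');cv2.imwrite('pics/w32.png',c['frame'][:,:,::-1])"; python3 choc.py wrist 30 380 170 590 490; python3 go.py 440.3 245 21 -1.573
```

```text
clock: 51.3
eef_pos: [440.3, 273.9, 21.6]
clock: 52.1
eef_pos: [440.6, 293.3, 121.2]
choc px [314. 297.] c 440.9 248.4  64.1x39.1 long-axis yaw -1.568
choc px [319. 369.] c 446.2 188.1  120.3x6.6 long-axis yaw 0.004
t 52.20 pos [440.3 293.1 120.4] yaw -1.5712 gap 60.1 F [-0.2 -0.1  0.6]
tx 0.240 ty 0.497 tz 0.000 turn 0.001 | rows lin 2.2 ang 0.0
```

View pics/w32.png

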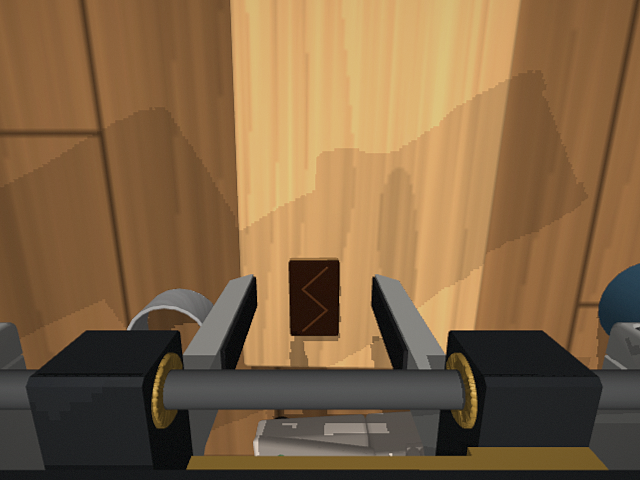

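```bash
python3 -m creep '[{"tx":0.224,"ty":0.2,"tz":0,"turn":0,"fingers":60},{"tx":0.224,"ty":0.4,"tz":0,"turn":0,"fingers":60},{"tx":0.224,"ty":0.48,"tz":0,"turn":0,"fingers":60},{"tx":0.224,"ty":0.497,"tz":0,"turn":0,"fingers":60},{"tx":0.224,"ty":0.497,"tz":0,"turn":0,"fingers":60},{"tx":0.224,"ty":0.497,"tz":0,"turn":0,"fingers":30},{"tx":0.224,"ty":0.497,"tz":0,"turn":0,"fingers":30},{"tx":0.224,"ty":0.497,"tz":0,"turn":0,"fingers":30},{"tx":0.224,"ty":0.497,"tz":0,"turn":0,"fingers":30},{"tx":0.224,"ty":0.497,"tz":0,"turn":0,"fingers":30}]' 8;python3 -m creep '[{"tx":0,"ty":-0.2,"tz":0,"turn":0,"fingers":30},{"tx":0,"ty":-0.4,"tz":0,"turn":-0.04,"fingers":30},{"tx":0.1,"ty":-0.6,"tz":0.1,"turn":-0.08,"fingers":30},{"tx":0.2,"ty":-0.65,"tz":0.2,"turn":-0.12,"fingers":30},{"tx":0.3,"ty":-0.65,"tz":0.3,"turn":-0.16,"fingers":30},{"tx":0.4,"ty":-0.65,"tz":0.4,"turn":-0.2,"fingers":30},{"tx":0.5,"ty":-0.65,"tz":0.5,"turn":-0.24,"fingers":30},{"tx":0.6,"ty":-0.65,"tz":0.6,"turn":-0.28,"fingers":30},{"tx":0.7,"ty":-0.65,"tz":0.7,"turn":-0.32,"fingers":30},{"tx":0.8,"ty":-0.65,"tz":0.76,"turn":-0.36,"fingers":30},{"tx":0.9,"ty":-0.65,"tz":0.76,"turn":-0.4,"fingers":30},{"tx":1,"ty":-0.65,"tz":0.76,"turn":-0.44,"fingers":30},{"tx":1,"ty":-0.65,"tz":0.76,"turn":-0.48,"fingers":30},{"tx":1,"ty":-0.65,"tz":0.76,"turn":-0.52,"fingers":30},{"tx":1,"ty":-0.65,"tz":0.76,"turn":-0.524,"fingers":30},{"tx":1,"ty":-0.65,"tz":0.76,"turn":-0.524,"fingers":30}]'; python3 go.py 593 13 84.5 0.072
```

```text
clock: 53.2
eef_pos: [439.6, 248.5, 20.9]
eef_rot: [-1.577, 0.002, -1.571]
wrist_force: [0.0, -0.0, -0.4]
finger_gap: 39.9
clock: 54.8
eef_pos: [592.3, 48.3, 149.6]
eef_rot: [-1.569, 0.006, 0.072]
wrist_force: [-0.4, 0.4, -0.8]
finger_gap: 39.9
t 54.80 pos [592.3  48.3 149.6] yaw 0.0721 gap 39.9 F [-0.4  0.4 -0.8]
tx -0.009 ty 0.325 tz -0.176 turn 0.000 | rows lin 1.5 ang 0.0
```

```bash
python3 -m creep '[{"tx":-0.01,"ty":0,"tz":-0.1,"turn":0,"fingers":30},{"tx":-0.01,"ty":0.05,"tz":-0.176,"turn":0,"fingers":30},{"tx":-0.01,"ty":0.2,"tz":-0.176,"turn":0,"fingers":30},{"tx":-0.01,"ty":0.28,"tz":-0.176,"turn":0,"fingers":30},{"tx":-0.01,"ty":0.31,"tz":-0.176,"turn":0,"fingers":30},{"tx":-0.01,"ty":0.325,"tz":-0.176,"turn":0,"fingers":30},{"tx":-0.01,"ty":0.325,"tz":-0.176,"turn":0,"fingers":30},{"tx":-0.01,"ty":0.325,"tz":-0.176,"turn":0,"fingers":30}]';python3 -m creep '[{"tx":0,"ty":0,"tz":0,"turn":0,"fingers":48},{"tx":0,"ty":0,"tz":0,"turn":0,"fingers":48},{"tx":0,"ty":-0.1,"tz":0,"turn":0,"fingers":48},{"tx":0,"ty":-0.4,"tz":0,"turn":0,"fingers":48},{"tx":0,"ty":-0.7,"tz":0,"turn":0,"fingers":60},{"tx":0,"ty":-1,"tz":-0.2,"turn":0,"fingers":60},{"tx":0,"ty":-1,"tz":-0.4,"turn":0,"fingers":60},{"tx":0,"ty":-1,"tz":-0.6,"turn":0,"fingers":60},{"tx":0,"ty":-1,"tz":-0.6,"turn":0,"fingers":60}]';python3 -c "
from h import *
c=cam('wrist');cv2.imwrite('pics/w33.png',c['frame'][:,:,::-1])"; python3 bars.py wrist x3;python3 bars.py top x4;python3 go.py 544 -399 120 -0.123
```

```text
clock: 55.6
eef_pos: [592.9, 13.2, 85.3]
eef_rot: [-1.569, 0.005, 0.072]
wrist_force: [-0.1, 0.3, -0.1]
finger_gap: 40.0
clock: 56.5
eef_pos: [602.6, -111.2, 286.8]
eef_rot: [-1.57, 0.003, 0.068]
wrist_force: [-0.0, -0.1, 0.3]
finger_gap: 59.9
px [ 67. 166.] c 574.3 -400.3  63.9x42.2 long-axis yaw -0.122
px [467. 245.] c 573.6 -402.1  62.2x39.3 long-axis yaw -0.122
px [475. 324.] c 373.2 -395.7  354.4x57.3 long-axis yaw -1.566
t 56.65 pos [ 602.4 -106.7  284.9] yaw 0.0712 gap 60.3 F [-0.1  1.1  0.1]
tx -0.395 ty 0.824 tz -1.437 turn 0.062 | rows lin 6.8 ang 1.3
```

View pics/w33.png

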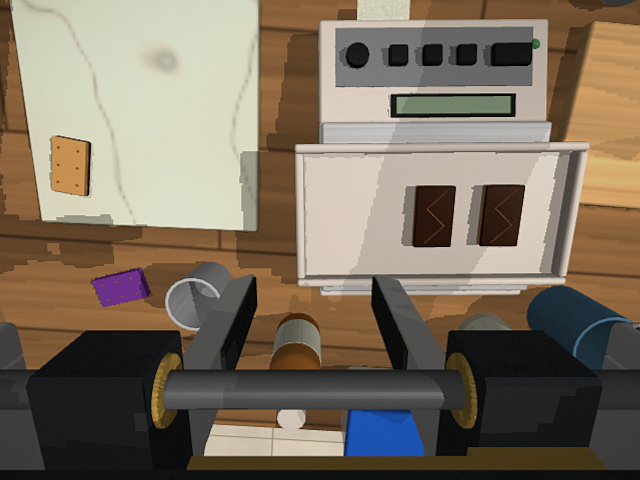

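```bash
python3 -m creep '[{"tx":-0.1,"ty":0,"tz":-0.3,"turn":0,"fingers":60},{"tx":-0.2,"ty":0,"tz":-0.6,"turn":0,"fingers":60},{"tx":-0.3,"ty":0,"tz":-0.9,"turn":0.03,"fingers":60},{"tx":-0.39,"ty":0.1,"tz":-1,"turn":0.06,"fingers":60},{"tx":-0.39,"ty":0.3,"tz":-1,"turn":0.062,"fingers":60},{"tx":-0.39,"ty":0.5,"tz":-1,"turn":0.062,"fingers":60},{"tx":-0.39,"ty":0.7,"tz":-1,"turn":0.062,"fingers":60},{"tx":-0.39,"ty":0.7,"tz":-1,"turn":0.062,"fingers":60}]'|head -2;python3 go.py 544 -398 120 -0.122
```

```text
clock: 57.45
eef_pos: [536.4, -308.8, 139.4]
t 57.45 pos [ 536.4 -308.8  139.4] yaw -0.1222 gap 59.8 F [-0.3  0.7  0.4]
tx 0.092 ty 0.097 tz -0.438 turn -0.000 | rows lin 1.8 ang 0.0
```

```bash
python3 -m creep '[{"tx":0.05,"ty":0.05,"tz":-0.2,"turn":0,"fingers":60},{"tx":0.092,"ty":0.1,"tz":-0.438,"turn":0,"fingers":60},{"tx":0.092,"ty":0.1,"tz":-0.438,"turn":0,"fingers":60},{"tx":0.092,"ty":0.1,"tz":-0.438,"turn":0,"fingers":60},{"tx":0.092,"ty":0.1,"tz":-0.438,"turn":0,"fingers":60}]'|head -2; python3 bars.py wrist w34; python3 go.py 544 -398 17 -0.122
```

```text
clock: 57.95
eef_pos: [544.7, -396.7, 120.5]
px [598.  82.] c 465.6 -181.2  103.3x29.0 long-axis yaw 0.010
px [211. 179.] c 486.3 -465.7  92.3x28.5 long-axis yaw -0.002
px [310. 279.] c 573.5 -402.8  63.6x38.5 long-axis yaw -0.125
px [305. 355.] c 626.2 -408.0  129.2x51.1 long-axis yaw 1.447
t 58.00 pos [ 544.7 -396.6  120.5] yaw -0.1206 gap 60.2 F [0.1 0.2 0.8]
tx -0.002 ty 0.517 tz -0.007 turn 0.000 | rows lin 2.1 ang 0.0
```

```bash
python3 -m creep '[{"tx":0,"ty":0.2,"tz":-0.01,"turn":0,"fingers":60},{"tx":0,"ty":0.4,"tz":-0.01,"turn":0,"fingers":60},{"tx":0,"ty":0.5,"tz":-0.01,"turn":0,"fingers":60},{"tx":0,"ty":0.515,"tz":-0.01,"turn":0,"fingers":60},{"tx":0,"ty":0.515,"tz":-0.01,"turn":0,"fingers":60},{"tx":0,"ty":0.515,"tz":-0.01,"turn":0,"fingers":34},{"tx":0,"ty":0.515,"tz":-0.01,"turn":0,"fingers":34},{"tx":0,"ty":0.515,"tz":-0.01,"turn":0,"fingers":34},{"tx":0,"ty":0.515,"tz":-0.01,"turn":0,"fingers":34},{"tx":0,"ty":0.515,"tz":-0.01,"turn":0,"fingers":34}]' 3;python3 -m creep '[{"tx":0,"ty":-0.1,"tz":0,"turn":0,"fingers":34},{"tx":0,"ty":-0.3,"tz":0,"turn":0,"fingers":34},{"tx":-0.1,"ty":-0.5,"tz":0,"turn":0,"fingers":34},{"tx":-0.3,"ty":-0.5,"tz":0.2,"turn":-0.03,"fingers":34},{"tx":-0.5,"ty":-0.5,"tz":0.4,"turn":-0.062,"fingers":34},{"tx":-0.7,"ty":-0.5,"tz":0.6,"turn":-0.062,"fingers":34},{"tx":-0.9,"ty":-0.5,"tz":0.8,"turn":-0.062,"fingers":34},{"tx":-1,"ty":-0.5,"tz":1,"turn":-0.062,"fingers":34},{"tx":-1,"ty":-0.5,"tz":1,"turn":-0.062,"fingers":34},{"tx":-1,"ty":-0.5,"tz":1,"turn":-0.062,"fingers":34}]'; python3 tilt.py; python3 go.py 337.5 36 52 0.073
```

```text
clock: 59.0
eef_pos: [543.5, -398.2, 18.2]
eef_rot: [-1.567, 0.012, -0.121]
wrist_force: [0.1, -0.2, 4.1]
finger_gap: 39.9
clock: 60.0
eef_pos: [369.2, -174.4, 121.6]
eef_rot: [-1.565, 0.01, 0.076]
wrist_force: [0.0, -0.5, 0.4]
finger_gap: 39.5
t 60.00 pos [ 369.2 -174.4  121.6] yaw 0.0758 gap 39.5 F [ 0.  -0.5  0.4]
1 7.9 917
7 8.4 615
13 8.0 622
19 7.7 596
25 7.3 573
31 6.9 552
37 6.6 541
43 6.2 208
t 60.05 pos [ 370.1 -175.7  121.7] yaw 0.0754 gap 39.8 F [-0.  -0.1 -0.6]
tx -0.083 ty 0.348 tz 1.068 turn 0.001 | rows lin 4.5 ang 0.0
```

```bash
python3 -m creep '[{"tx":-0.1,"ty":0,"tz":0.25,"turn":0,"fingers":34},{"tx":-0.14,"ty":0,"tz":0.5,"turn":0,"fingers":34},{"tx":-0.14,"ty":0.1,"tz":0.75,"turn":0,"fingers":34},{"tx":-0.12,"ty":0.2,"tz":1,"turn":0,"fingers":34},{"tx":-0.09,"ty":0.3,"tz":1,"turn":0,"fingers":34},{"tx":-0.09,"ty":0.345,"tz":1,"turn":0,"fingers":34},{"tx":-0.09,"ty":0.345,"tz":1,"turn":0,"fingers":34},{"tx":-0.09,"ty":0.345,"tz":1,"turn":0,"fingers":34}]'|head -2; python3 go.py 337.5 36 52 0.073; python3 tilt.py
```

```text
clock: 60.85
eef_pos: [336.9, 21.7, 54.5]
t 60.85 pos [336.9  21.7  54.5] yaw 0.0738 gap 39.7 F [-0.9 -0.2  0.1]
tx 0.008 ty 0.012 tz 0.071 turn 0.000 | rows lin 0.3 ang 0.0
t 60.85 pos [336.9  21.7  54.5] yaw 0.0738 gap 39.7 F [-0.9 -0.2  0.1]
1 7.9 924
7 8.3 620
13 7.9 620
19 7.3 578
25 6.8 565
31 6.3 551
37 5.8 528
43 5.4 248
```

```bash
python3 -m creep '[{"tx":0,"ty":0,"tz":0.07,"turn":0,"fingers":34},{"tx":0,"ty":0,"tz":0.07,"turn":0,"fingers":34},{"tx":0,"ty":0.06,"tz":0.07,"turn":0,"fingers":34},{"tx":0.005,"ty":0.1,"tz":0.07,"turn":0,"fingers":34},{"tx":0.015,"ty":0.14,"tz":0.07,"turn":0,"fingers":34},{"tx":0.03,"ty":0.18,"tz":0.07,"turn":0,"fingers":34},{"tx":0.05,"ty":0.22,"tz":0.07,"turn":0,"fingers":34},{"tx":0.07,"ty":0.245,"tz":0.07,"turn":0,"fingers":34},{"tx":0.09,"ty":0.245,"tz":0.07,"turn":0,"fingers":34},{"tx":0.11,"ty":0.245,"tz":0.07,"turn":0,"fingers":34},{"tx":0.13,"ty":0.245,"tz":0.07,"turn":0,"fingers":34},{"tx":0.15,"ty":0.245,"tz":0.07,"turn":0,"fingers":34},{"tx":0.17,"ty":0.245,"tz":0.07,"turn":0,"fingers":34},{"tx":0.19,"ty":0.245,"tz":0.07,"turn":0,"fingers":34},{"tx":0.205,"ty":0.245,"tz":0.07,"turn":0,"fingers":34},{"tx":0.215,"ty":0.245,"tz":0.07,"turn":0,"fingers":34},{"tx":0.215,"ty":0.245,"tz":0.07,"turn":0,"fingers":34}]'; python3 tilt.py
```

```text
clock: 62.6
eef_pos: [378.5, 39.1, 5.3]
eef_rot: [-1.565, 0.009, 0.073]
wrist_force: [-2.3, 0.1, -0.9]
finger_gap: 40.2
t 62.60 pos [378.5  39.1   5.3] yaw 0.0735 gap 40.2 F [-2.3  0.1 -0.9]
-5 11.2 1552
1 34.2 2662
7 52.4 2062
```

```bash
python3 -m creep '[{"tx":0,"ty":0.01,"tz":0,"turn":0,"fingers":34},{"tx":0,"ty":0.018,"tz":0,"turn":0,"fingers":34},{"tx":0,"ty":0.018,"tz":0,"turn":0,"fingers":34},{"tx":0,"ty":0.018,"tz":0,"turn":0,"fingers":42},{"tx":0,"ty":0.018,"tz":0,"turn":0,"fingers":46},{"tx":0,"ty":0.018,"tz":0,"turn":0,"fingers":46}]'; python3 tilt.py
```

```text
clock: 63.25
eef_pos: [378.4, 39.1, 1.7]
eef_rot: [-1.565, 0.009, 0.074]
wrist_force: [-0.1, 0.4, -1.1]
finger_gap: 46.0
t 63.25 pos [378.4  39.1   1.7] yaw 0.0735 gap 46.0 F [-0.1  0.4 -1.1]
-17 -1.9 602
-11 -2.0 603
-5 12.3 1919
1 38.2 2933
7 55.0 1647
```

Leaning again at about 76°; regrasp higher, lift, swing to the board edge.

```bash
python3 -m creep '[{"tx":0,"ty":-0.05,"tz":0,"turn":0,"fingers":46},{"tx":0,"ty":-0.1,"tz":0,"turn":0,"fingers":46},{"tx":0.012,"ty":-0.14,"tz":0,"turn":0,"fingers":46},{"tx":0.014,"ty":-0.15,"tz":0,"turn":0,"fingers":46},{"tx":0.014,"ty":-0.15,"tz":0,"turn":0,"fingers":34},{"tx":0.014,"ty":-0.15,"tz":0,"turn":0,"fingers":34},{"tx":0.014,"ty":-0.15,"tz":0,"turn":0,"fingers":34}]' 3; python3 tilt.py
python3 -m creep '[{"tx":-0.05,"ty":-0.05,"tz":0,"turn":0,"fingers":34},{"tx":-0.1,"ty":-0.2,"tz":0.1,"turn":0.04,"fingers":34},{"tx":-0.1,"ty":-0.35,"tz":0.2,"turn":0.08,"fingers":34},{"tx":-0.1,"ty":-0.35,"tz":0.35,"turn":0.12,"fingers":34},{"tx":0.05,"ty":-0.35,"tz":0.5,"turn":0.16,"fingers":34},{"tx":0.2,"ty":-0.35,"tz":0.55,"turn":0.2,"fingers":34},{"tx":0.33,"ty":-0.35,"tz":0.55,"turn":0.24,"fingers":34},{"tx":0.33,"ty":-0.35,"tz":0.55,"turn":0.28,"fingers":34},{"tx":0.33,"ty":-0.35,"tz":0.55,"turn":0.32,"fingers":34},{"tx":0.33,"ty":-0.35,"tz":0.55,"turn":0.36,"fingers":34},{"tx":0.33,"ty":-0.35,"tz":0.55,"turn":0.4,"fingers":34},{"tx":0.33,"ty":-0.35,"tz":0.55,"turn":0.44,"fingers":34},{"tx":0.33,"ty":-0.35,"tz":0.55,"turn":0.48,"fingers":34},{"tx":0.33,"ty":-0.35,"tz":0.55,"turn":0.52,"fingers":34},{"tx":0.33,"ty":-0.35,"tz":0.55,"turn":0.525,"fingers":34},{"tx":0.33,"ty":-0.35,"tz":0.55,"turn":0.525,"fingers":34}]'; python3 tilt.py; python3 go.py 440 152 38 -1.573
```

```text
clock: 64.0
eef_pos: [381.7, 39.1, 31.8]
eef_rot: [-1.565, 0.009, 0.073]
wrist_force: [-1.5, -0.1, 5.8]
finger_gap: 40.0
t 64.00 pos [381.7  39.1  31.8] yaw 0.0734 gap 40.0 F [-1.5 -0.1  5.8]
-5 2.5 727
1 21.3 2193
7 32.5 801
13 31.4 423
clock: 65.65
eef_pos: [440.0, 153.4, 101.5]
eef_rot: [-1.58, 0.005, -1.573]
wrist_force: [-0.5, 0.2, -0.9]
finger_gap: 40.0
t 65.65 pos [440.  153.4 101.5] yaw -1.5731 gap 40.0 F [-0.5  0.2 -0.9]
-5 3.0 768
1 21.9 2193
7 32.5 772
13 31.4 456
t 65.70 pos [440.  153.3 101.6] yaw -1.5727 gap 39.9 F [-0.3 -0.5  0.5]
tx 0.007 ty 0.318 tz -0.000 turn 0.000 | rows lin 1.3 ang 0.0
```

```bash
python3 -m creep '[{"tx":0,"ty":0.15,"tz":0,"turn":0,"fingers":34},{"tx":0,"ty":0.28,"tz":0,"turn":0,"fingers":34},{"tx":0,"ty":0.32,"tz":0,"turn":0,"fingers":34},{"tx":0,"ty":0.32,"tz":0,"turn":0,"fingers":34},{"tx":0,"ty":0.32,"tz":0,"turn":0,"fingers":34}]'|head -2; python3 -m creep '[{"tx":-0.04,"ty":0,"tz":0,"turn":0,"fingers":34},{"tx":-0.08,"ty":0,"tz":0,"turn":0,"fingers":34},{"tx":-0.12,"ty":0,"tz":0,"turn":0,"fingers":34},{"tx":-0.16,"ty":0,"tz":0,"turn":0,"fingers":34},{"tx":-0.2,"ty":0,"tz":0,"turn":0,"fingers":34},{"tx":-0.24,"ty":0,"tz":0,"turn":0,"fingers":34},{"tx":-0.28,"ty":0,"tz":0,"turn":0,"fingers":34},{"tx":-0.32,"ty":0.01,"tz":0,"turn":0,"fingers":34},{"tx":-0.35,"ty":0.03,"tz":0,"turn":0,"fingers":34},{"tx":-0.36,"ty":0.06,"tz":0,"turn":0,"fingers":34},{"tx":-0.36,"ty":0.06,"tz":0,"turn":0,"fingers":34}]'; python3 tilt.py
```

```text
clock: 66.2
eef_pos: [440.0, 153.8, 38.5]
clock: 67.3
eef_pos: [439.4, 225.9, 25.8]
eef_rot: [-1.58, 0.004, -1.572]
wrist_force: [-0.6, -0.2, -0.7]
finger_gap: 39.9
t 67.30 pos [439.4 225.9  25.8] yaw -1.5716 gap 39.9 F [-0.6 -0.2 -0.7]
1 30.5 903
7 35.7 712
13 32.7 294
19 28.4 237
25 24.2 239
31 20.0 201
37 17.2 24
```

```bash
python3 -m creep '[{"tx":-0.04,"ty":0.01,"tz":0,"turn":0,"fingers":34},{"tx":-0.08,"ty":0.02,"tz":0,"turn":0,"fingers":34},{"tx":-0.12,"ty":0.02,"tz":0,"turn":0,"fingers":34},{"tx":-0.16,"ty":0.02,"tz":0,"turn":0,"fingers":34},{"tx":-0.2,"ty":0.02,"tz":0,"turn":0,"fingers":34},{"tx":-0.24,"ty":0.02,"tz":0,"turn":0,"fingers":34},{"tx":-0.24,"ty":0.025,"tz":0,"turn":0,"fingers":34}]'|head -2;python3 -m creep '[{"tx":0,"ty":0,"tz":0,"turn":0,"fingers":60},{"tx":0,"ty":0,"tz":0,"turn":0,"fingers":60},{"tx":0,"ty":0,"tz":0,"turn":0,"fingers":60},{"tx":0,"ty":-0.2,"tz":0,"turn":0,"fingers":60},{"tx":-0.1,"ty":-0.4,"tz":0,"turn":0,"fingers":60},{"tx":-0.1,"ty":-0.5,"tz":0,"turn":0,"fingers":60},{"tx":-0.1,"ty":-0.5,"tz":0,"turn":0,"fingers":60},{"tx":-0.1,"ty":-0.5,"tz":0,"turn":0,"fingers":60}]'|head -2;python3 -c "
from h import *
c=cam('wrist');cv2.imwrite('pics/w42.png',c['frame'][:,:,::-1])"; python3 choc.py wrist 30 380 170 590 490; python3 go.py 440.8 248.5 21 -1.573
```

```text
clock: 68.05
eef_pos: [439.7, 274.8, 21.6]
clock: 68.85
eef_pos: [440.4, 294.0, 121.3]
choc px [314. 297.] c 440.2 249.3  64.0x39.0 long-axis yaw -1.565
choc px [462. 384.] c 564.9 168.9  84.6x23.0 long-axis yaw -1.380
choc px [290. 369.] c 421.5 186.1  66.9x1.0 long-axis yaw 0.007
t 68.95 pos [440.1 293.7 120.4] yaw -1.5713 gap 60.2 F [-0.2  0.2 -1.1]
tx 0.226 ty 0.497 tz 0.004 turn 0.001 | rows lin 2.2 ang 0.0
```

View pics/w42.png

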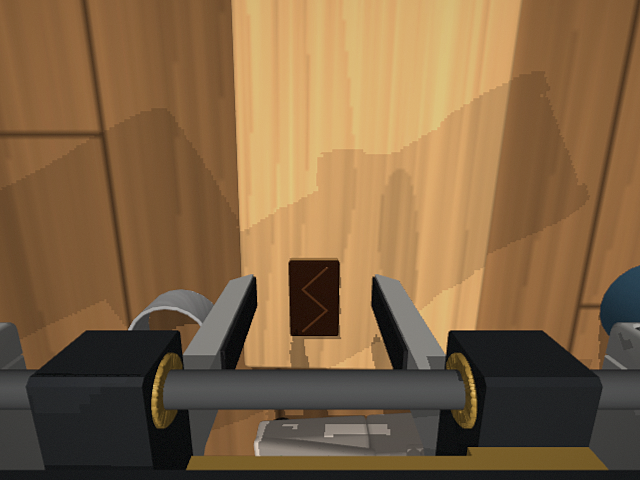

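Third bar is chocolate-up on the board at pixel (314,297). Pick it up and take it to tray y = −70 (world ~(598,−57)).

```bash
python3 -m creep '[{"tx":0.222,"ty":0.2,"tz":0,"turn":0,"fingers":60},{"tx":0.222,"ty":0.4,"tz":0,"turn":0,"fingers":60},{"tx":0.222,"ty":0.48,"tz":0,"turn":0,"fingers":60},{"tx":0.222,"ty":0.497,"tz":0,"turn":0,"fingers":60},{"tx":0.222,"ty":0.497,"tz":0,"turn":0,"fingers":60},{"tx":0.222,"ty":0.497,"tz":0,"turn":0,"fingers":30},{"tx":0.222,"ty":0.497,"tz":0,"turn":0,"fingers":30},{"tx":0.222,"ty":0.497,"tz":0,"turn":0,"fingers":30},{"tx":0.222,"ty":0.497,"tz":0,"turn":0,"fingers":30},{"tx":0.222,"ty":0.497,"tz":0,"turn":0,"fingers":30}]' 8;python3 -m creep '[{"tx":0,"ty":-0.2,"tz":0,"turn":0,"fingers":30},{"tx":0,"ty":-0.4,"tz":0,"turn":-0.04,"fingers":30},{"tx":0.1,"ty":-0.6,"tz":0.1,"turn":-0.08,"fingers":30},{"tx":0.2,"ty":-0.65,"tz":0.2,"turn":-0.12,"fingers":30},{"tx":0.3,"ty":-0.65,"tz":0.3,"turn":-0.16,"fingers":30},{"tx":0.4,"ty":-0.65,"tz":0.4,"turn":-0.2,"fingers":30},{"tx":0.5,"ty":-0.65,"tz":0.5,"turn":-0.24,"fingers":30},{"tx":0.6,"ty":-0.65,"tz":0.6,"turn":-0.28,"fingers":30},{"tx":0.7,"ty":-0.65,"tz":0.7,"turn":-0.32,"fingers":30},{"tx":0.8,"ty":-0.65,"tz":0.76,"turn":-0.36,"fingers":30},{"tx":0.9,"ty":-0.65,"tz":0.76,"turn":-0.4,"fingers":30},{"tx":1,"ty":-0.65,"tz":0.76,"turn":-0.44,"fingers":30},{"tx":1,"ty":-0.65,"tz":0.76,"turn":-0.48,"fingers":30},{"tx":1,"ty":-0.65,"tz":0.76,"turn":-0.52,"fingers":30},{"tx":1,"ty":-0.65,"tz":0.76,"turn":-0.524,"fingers":30},{"tx":1,"ty":-0.65,"tz":0.76,"turn":-0.524,"fingers":30}]'; python3 go.py 598 -57 84.5 0.072
```

```text
clock: 69.95
eef_pos: [439.0, 249.7, 20.8]
eef_rot: [-1.581, 0.004, -1.571]
wrist_force: [0.1, -0.7, -1.1]
finger_gap: 40.1
clock: 71.55
eef_pos: [592.2, 49.2, 148.4]
eef_rot: [-1.566, 0.01, 0.072]
wrist_force: [-0.7, -0.0, -1.0]
finger_gap: 40.1
t 71.55 pos [592.2  49.2 148.4] yaw 0.0722 gap 40.1 F [-0.7 -0.  -1. ]
tx -0.009 ty 0.319 tz -0.532 turn 0.000 | rows lin 2.5 ang 0.0
```

```bash
python3 -m creep '[{"tx":-0.01,"ty":0,"tz":-0.2,"turn":0,"fingers":30},{"tx":-0.01,"ty":0,"tz":-0.4,"turn":0,"fingers":30},{"tx":-0.01,"ty":0.05,"tz":-0.532,"turn":0,"fingers":30},{"tx":-0.01,"ty":0.2,"tz":-0.532,"turn":0,"fingers":30},{"tx":-0.01,"ty":0.28,"tz":-0.532,"turn":0,"fingers":30},{"tx":-0.01,"ty":0.31,"tz":-0.532,"turn":0,"fingers":30},{"tx":-0.01,"ty":0.319,"tz":-0.532,"turn":0,"fingers":30},{"tx":-0.01,"ty":0.319,"tz":-0.532,"turn":0,"fingers":30},{"tx":-0.01,"ty":0.319,"tz":-0.532,"turn":0,"fingers":30}]';python3 -m creep '[{"tx":0,"ty":0,"tz":0,"turn":0,"fingers":48},{"tx":0,"ty":0,"tz":0,"turn":0,"fingers":48},{"tx":0,"ty":-0.1,"tz":0,"turn":0,"fingers":48},{"tx":0,"ty":-0.4,"tz":0,"turn":0,"fingers":48},{"tx":-0.1,"ty":-0.7,"tz":0,"turn":0,"fingers":40},{"tx":-0.2,"ty":-1,"tz":0.2,"turn":0,"fingers":20},{"tx":-0.2,"ty":-1,"tz":0.4,"turn":0,"fingers":0},{"tx":-0.2,"ty":-1,"tz":0.4,"turn":0,"fingers":0},{"tx":-0.2,"ty":-1,"tz":0.4,"turn":0,"fingers":0}]';python3 -c "
from h import *
c=cam('wrist');cv2.imwrite('pics/w43.png',c['frame'][:,:,::-1])
c=cam('side');cv2.imwrite('pics/s43.png',c['frame'][:,:,::-1])"; python3 choc.py wrist 92 500 -140 690 160
```

```text
clock: 72.45
eef_pos: [597.7, -56.6, 85.2]
eef_rot: [-1.567, 0.009, 0.072]
wrist_force: [0.1, -1.0, -0.2]
finger_gap: 40.3
clock: 73.35
eef_pos: [553.9, 21.4, 288.4]
eef_rot: [-1.567, 0.005, 0.074]
wrist_force: [-0.6, -0.6, 0.4]
finger_gap: 11.5
choc px [239. 254.] c 598.1 -56.3  64.0x39.4 long-axis yaw 0.074
choc px [305. 251.] c 593.1 12.8  64.0x39.0 long-axis yaw 0.072
choc px [370. 253.] c 587.1 82.1  64.0x39.4 long-axis yaw 0.070
```

View pics/w43.png

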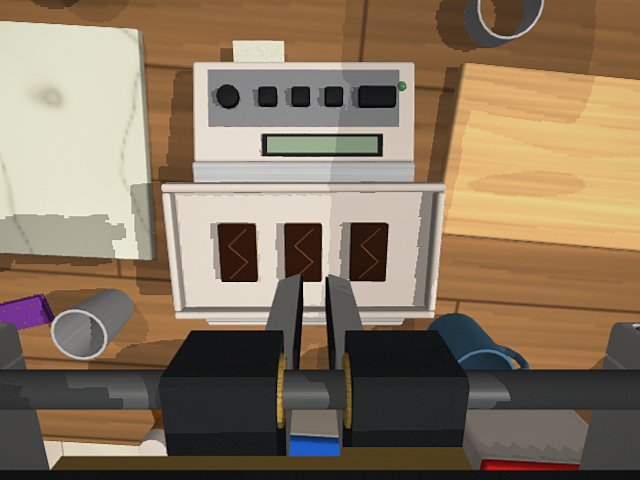

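View pics/s43.png

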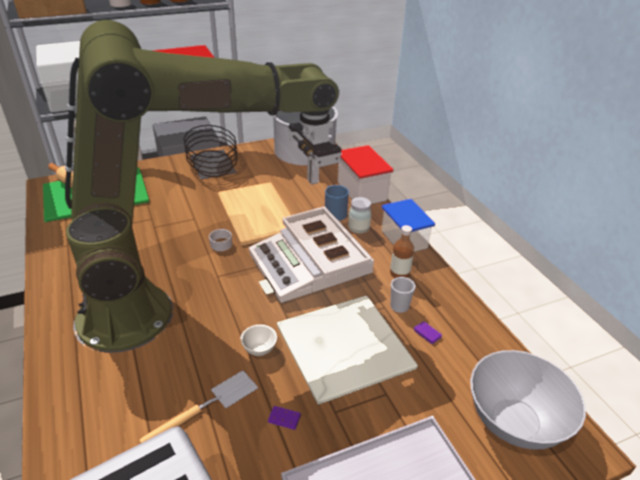

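```bash
python3 -c "
from h import *
c=cam('wrist');print(plane(c,[(376.5,96),(333.5,96.5),(300.5,96.5),(267.5,96.5),(227.5,96)],56).round(1).tolist())"; python3 go.py 432 -0.3 100 0.072
```

```text
[[426.2, 75.8, 56.0], [429.9, 31.1, 56.0], [432.4, -3.1, 56.0], [434.9, -37.4, 56.0], [437.4, -78.9, 56.0]]
t 73.55 pos [553.9  18.7 284.7] yaw 0.0712 gap 0.5 F [-0.3 -0.7  0.1]
tx -0.614 ty 0.924 tz -0.051 turn -0.000 | rows lin 4.4 ang 0.0
```

```bash
python3 -m creep '[{"tx":-0.25,"ty":0,"tz":-0.055,"turn":0,"fingers":0},{"tx":-0.5,"ty":0.2,"tz":-0.055,"turn":0,"fingers":0},{"tx":-0.614,"ty":0.4,"tz":-0.055,"turn":0,"fingers":0},{"tx":-0.614,"ty":0.65,"tz":-0.055,"turn":0,"fingers":0},{"tx":-0.614,"ty":0.9,"tz":-0.055,"turn":0,"fingers":0},{"tx":-0.614,"ty":1,"tz":-0.055,"turn":0,"fingers":0},{"tx":-0.614,"ty":1,"tz":-0.055,"turn":0,"fingers":0},{"tx":-0.614,"ty":1,"tz":-0.055,"turn":0,"fingers":0}]' 10; python3 -c "
from h import *
c=cam('wrist');crop(c,200,210,440,390,'w44.png',3.3)"
```

```text
clock: 74.35
eef_pos: [430.3, -0.8, 86.5]
eef_rot: [-1.566, 0.011, 0.07]
wrist_force: [-0.1, -0.4, 0.9]
finger_gap: 0.7
```

View pics/w44.png

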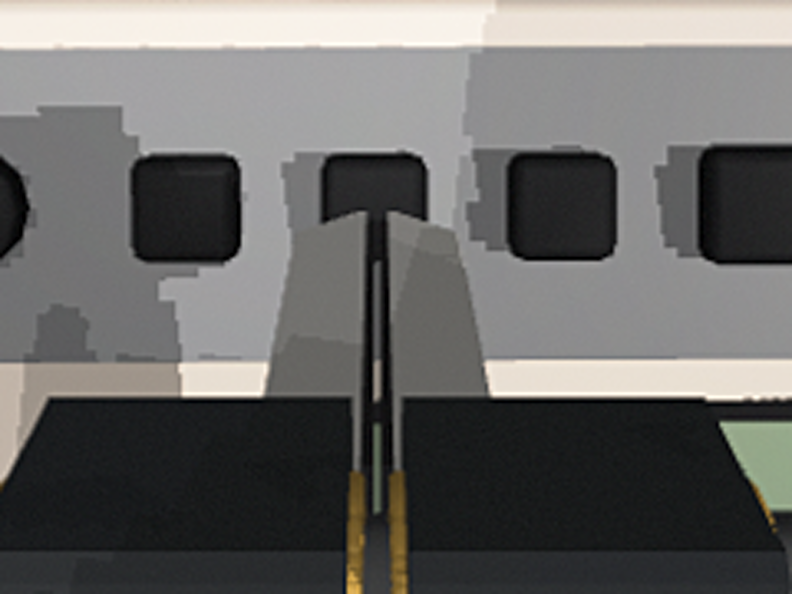

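```bash
python3 -m creep '[{"tx":0.005,"ty":0.08,"tz":-0.002,"turn":0,"fingers":0},{"tx":0.005,"ty":0.12,"tz":-0.002,"turn":0,"fingers":0},{"tx":0.005,"ty":0.135,"tz":-0.002,"turn":0,"fingers":0},{"tx":0.005,"ty":0.135,"tz":-0.002,"turn":0,"fingers":0}]'; python3 -c "
from h import *
c=cam('wrist');crop(c,200,210,440,390,'w45.png',3.3)"
```

```text
clock: 74.8
eef_pos: [431.7, -1.0, 60.6]
eef_rot: [-1.567, 0.009, 0.071]
wrist_force: [-0.3, -0.1, -0.1]
finger_gap: 0.7
```

View pics/w45.png

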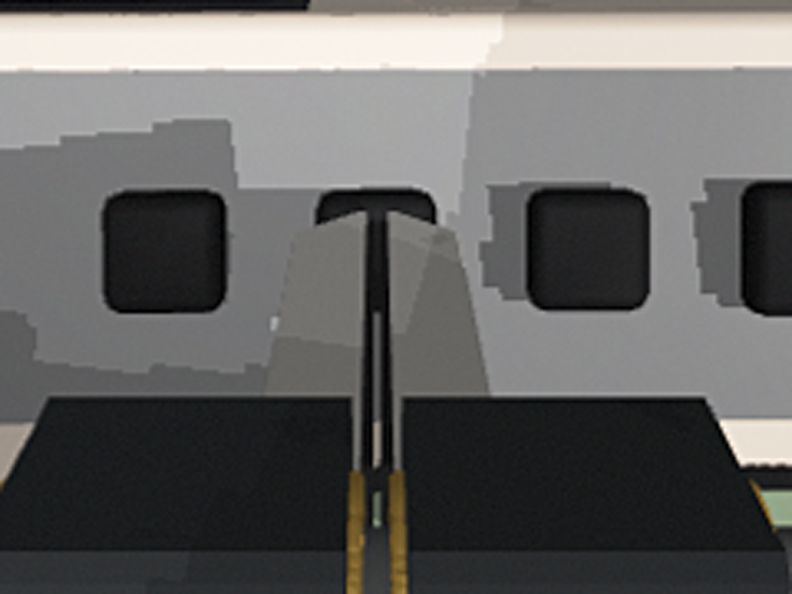

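```bash
python3 -m creep '[{"tx":0,"ty":0.01,"tz":0,"turn":0,"fingers":0},{"tx":0,"ty":0.02,"tz":0,"turn":0,"fingers":0},{"tx":0,"ty":0.03,"tz":0,"turn":0,"fingers":0},{"tx":0,"ty":0.035,"tz":0,"turn":0,"fingers":0},{"tx":0,"ty":0.035,"tz":0,"turn":0,"fingers":0}]'; python3 -m creep '[{"tx":0,"ty":0.005,"tz":0,"turn":0,"fingers":0},{"tx":0,"ty":0.008,"tz":0,"turn":0,"fingers":0},{"tx":0,"ty":0.008,"tz":0,"turn":0,"fingers":0}]'
```

```text
clock: 75.35
eef_pos: [432.5, -1.0, 54.1]
eef_rot: [-1.567, 0.007, 0.071]
wrist_force: [3.9, 0.1, 5.2]
finger_gap: 0.5
clock: 75.65
eef_pos: [432.9, -1.0, 53.2]
eef_rot: [-1.567, 0.006, 0.071]
wrist_force: [-1.4, 1.2, 12.1]
finger_gap: -0.1
```

```bash
python3 -m creep '[{"tx":0,"ty":0.005,"tz":0,"turn":0,"fingers":0},{"tx":0,"ty":0.005,"tz":0,"turn":0,"fingers":0}]'; python3 -m creep '[{"tx":0,"ty":-0.05,"tz":0,"turn":0,"fingers":0},{"tx":0,"ty":-0.2,"tz":0,"turn":0,"fingers":0},{"tx":0,"ty":-0.2,"tz":0,"turn":0,"fingers":0}]'; python3 go.py 437.6 -77.7 62 0.071
```

```text
clock: 75.85
eef_pos: [433.1, -1.0, 53.1]
eef_rot: [-1.567, 0.006, 0.071]
wrist_force: [-4.9, -0.2, 17.0]
finger_gap: 0.4
clock: 76.15
eef_pos: [434.5, -1.2, 95.7]
eef_rot: [-1.568, 0.002, 0.071]
wrist_force: [0.5, 0.2, 0.7]
finger_gap: 0.4
t 76.15 pos [434.5  -1.2  95.7] yaw 0.0707 gap 0.4 F [0.5 0.2 0.7]
tx -0.011 ty 0.169 tz -0.383 turn -0.000 | rows lin 1.7 ang 0.0
```

```bash
python3 -m creep '[{"tx":-0.01,"ty":0,"tz":-0.2,"turn":0,"fingers":0},{"tx":-0.01,"ty":0,"tz":-0.383,"turn":0,"fingers":0},{"tx":-0.01,"ty":0.05,"tz":-0.383,"turn":0,"fingers":0},{"tx":-0.01,"ty":0.14,"tz":-0.383,"turn":0,"fingers":0},{"tx":-0.01,"ty":0.17,"tz":-0.383,"turn":0,"fingers":0},{"tx":-0.01,"ty":0.17,"tz":-0.383,"turn":0,"fingers":0}]'; python3 -c "
from h import *
c=cam('wrist');crop(c,200,210,440,390,'w46.png',3.3)"
```

```text
clock: 76.75
eef_pos: [437.0, -77.1, 60.5]
eef_rot: [-1.567, 0.004, 0.071]
wrist_force: [0.4, 0.1, -0.3]
finger_gap: 0.6
```

View pics/w46.png

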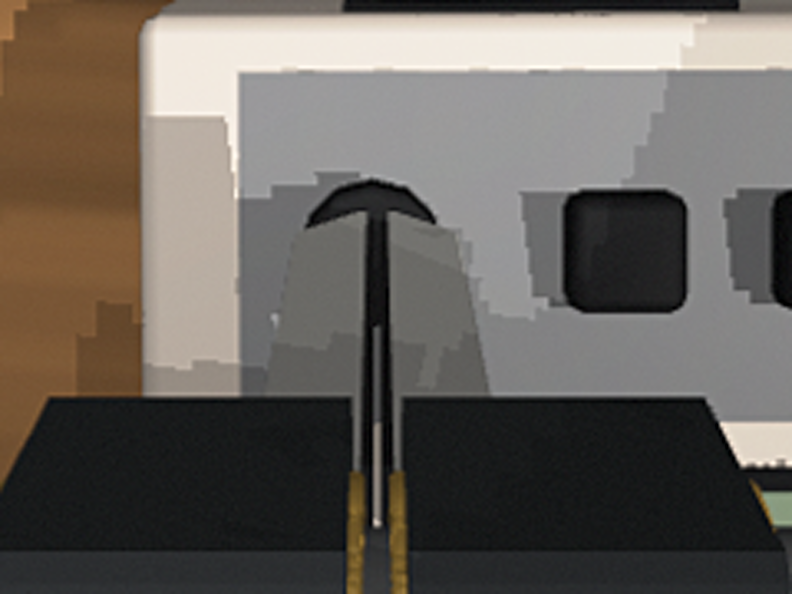

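Centred on the round print key. Press.

```bash
python3 -m creep '[{"tx":0,"ty":0.01,"tz":0,"turn":0,"fingers":0},{"tx":0,"ty":0.02,"tz":0,"turn":0,"fingers":0},{"tx":0,"ty":0.03,"tz":0,"turn":0,"fingers":0},{"tx":0,"ty":0.035,"tz":0,"turn":0,"fingers":0},{"tx":0,"ty":0.035,"tz":0,"turn":0,"fingers":0}]'; python3 -m creep '[{"tx":0,"ty":0.005,"tz":0,"turn":0,"fingers":0},{"tx":0,"ty":0.008,"tz":0,"turn":0,"fingers":0},{"tx":0,"ty":0.008,"tz":0,"turn":0,"fingers":0}]'
```

```text
clock: 77.3
eef_pos: [437.9, -77.2, 54.6]
eef_rot: [-1.568, 0.002, 0.071]
wrist_force: [1.7, 1.6, 4.5]
finger_gap: 0.3
clock: 77.6
eef_pos: [438.3, -77.2, 53.4]
eef_rot: [-1.568, 0.001, 0.071]
wrist_force: [-0.1, 1.8, 8.9]
finger_gap: 0.3
```

```bash
python3 -m creep '[{"tx":0,"ty":0.006,"tz":0,"turn":0,"fingers":0},{"tx":0,"ty":0.006,"tz":0,"turn":0,"fingers":0}]'; python3 -c "
from h import *
c=cam('side');crop(c,220,190,420,320,'s47.png',4)"; python3 -m creep '[{"tx":0,"ty":-0.05,"tz":0,"turn":0,"fingers":0},{"tx":0,"ty":-0.3,"tz":0,"turn":0.04,"fingers":0},{"tx":0,"ty":-0.55,"tz":0.2,"turn":0.08,"fingers":0},{"tx":0.2,"ty":-0.7,"tz":0.43,"turn":0.12,"fingers":0},{"tx":0.42,"ty":-0.7,"tz":0.43,"turn":0.16,"fingers":30},{"tx":0.42,"ty":-0.7,"tz":0.43,"turn":0.2,"fingers":30},{"tx":0.42,"ty":-0.7,"tz":0.43,"turn":0.24,"fingers":30},{"tx":0.42,"ty":-0.7,"tz":0.43,"turn":0.28,"fingers":30},{"tx":0.42,"ty":-0.7,"tz":0.43,"turn":0.32,"fingers":30},{"tx":0.42,"ty":-0.7,"tz":0.43,"turn":0.36,"fingers":30},{"tx":0.42,"ty":-0.7,"tz":0.43,"turn":0.4,"fingers":30},{"tx":0.42,"ty":-0.7,"tz":0.43,"turn":0.44,"fingers":30},{"tx":0.42,"ty":-0.7,"tz":0.43,"turn":0.48,"fingers":30},{"tx":0.42,"ty":-0.7,"tz":0.43,"turn":0.5,"fingers":30},{"tx":0.42,"ty":-0.7,"tz":0.43,"turn":0.5,"fingers":30}]';python3 -c "
from h import *
c=cam('wrist');cv2.imwrite('pics/w48.png',c['frame'][:,:,::-1])"; python3 go.py 522.7 8.2 84.5 -1.498
```

```text
clock: 77.8
eef_pos: [438.5, -77.2, 53.0]
eef_rot: [-1.568, 0.001, 0.071]
wrist_force: [-4.4, 2.6, 17.8]
finger_gap: 0.2
clock: 79.35
eef_pos: [516.0, 14.1, 193.0]
eef_rot: [-1.572, 0.003, -1.501]
wrist_force: [-0.3, -0.5, -0.1]
finger_gap: 30.3
t 79.40 pos [516.1  14.1 193. ] yaw -1.4981 gap 30.0 F [ 0.4  0.6 -0.6]
tx 0.032 ty 0.543 tz 0.031 turn -0.000 | rows lin 2.2 ang 0.0
```

View pics/w48.png

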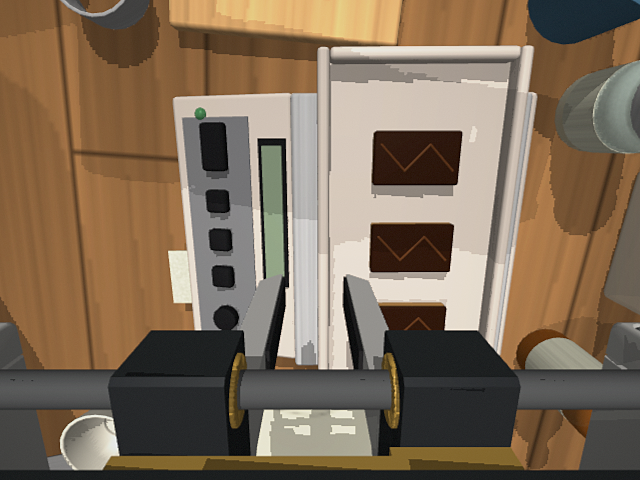

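View pics/s47.png

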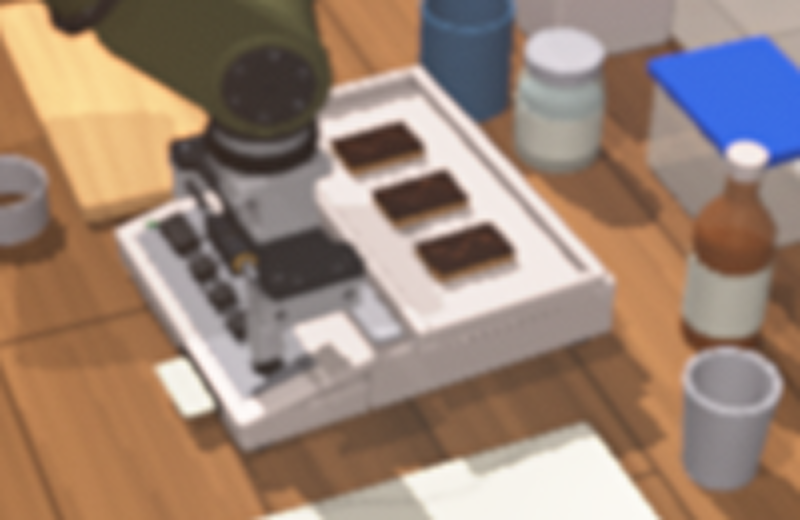

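```bash
python3 -m creep '[{"tx":0.025,"ty":0.1,"tz":0.031,"turn":0,"fingers":30},{"tx":0.025,"ty":0.25,"tz":0.031,"turn":0,"fingers":30},{"tx":0.025,"ty":0.4,"tz":0.031,"turn":0,"fingers":30},{"tx":0.025,"ty":0.5,"tz":0.031,"turn":0,"fingers":30},{"tx":0.025,"ty":0.535,"tz":0.031,"turn":0,"fingers":30},{"tx":0.025,"ty":0.54,"tz":0.031,"turn":0,"fingers":30},{"tx":0.025,"ty":0.54,"tz":0.031,"turn":0,"fingers":30}]'; python3 -m creep '[{"tx":0,"ty":0,"tz":0,"turn":0,"fingers":0},{"tx":0,"ty":0,"tz":0,"turn":0,"fingers":0},{"tx":0,"ty":0,"tz":0,"turn":0,"fingers":0},{"tx":0,"ty":0,"tz":0,"turn":0,"fingers":0},{"tx":0,"ty":0,"tz":0,"turn":0,"fingers":0}]' 60
```

```text
clock: 80.1
eef_pos: [522.9, 9.8, 85.9]
eef_rot: [-1.571, 0.003, -1.497]
wrist_force: [-0.3, -0.1, 0.2]
finger_gap: 30.0
clock: 80.6
eef_pos: [523.1, 9.8, 86.4]
eef_rot: [-1.57, 0.003, -1.497]
wrist_force: [-1.0, -0.3, 6.5]
finger_gap: 8.5
```

```bash
python3 -m creep '[{"tx":0,"ty":-0.02,"tz":0,"turn":0,"fingers":0},{"tx":0,"ty":-0.06,"tz":0,"turn":0,"fingers":0},{"tx":0,"ty":-0.12,"tz":0,"turn":0,"fingers":0},{"tx":0,"ty":-0.18,"tz":0,"turn":0,"fingers":0},{"tx":0,"ty":-0.25,"tz":0,"turn":0,"fingers":0},{"tx":0,"ty":-0.32,"tz":0,"turn":0,"fingers":0},{"tx":0,"ty":-0.35,"tz":0,"turn":0,"fingers":0},{"tx":0,"ty":-0.35,"tz":0,"turn":0,"fingers":0}]';python3 -c "
from h import *
c=cam('side');crop(c,220,130,420,280,'s49.png',4)
c=cam('wrist');cv2.imwrite('pics/w49.png',c['frame'][:,:,::-1])"; python3 go.py 410.5 333.4 155 -1.582
```

```text
clock: 81.4
eef_pos: [523.5, 9.6, 157.6]
eef_rot: [-1.569, 0.002, -1.497]
wrist_force: [-0.1, -0.3, -3.9]
finger_gap: 8.2
t 81.50 pos [522.9   9.6 156.1] yaw -1.4973 gap 8.3 F [-0.6  0.8 -4.5]
tx -1.656 ty 0.006 tz -0.442 turn 0.027 | rows lin 6.9 ang 0.6
```

View pics/s49.png

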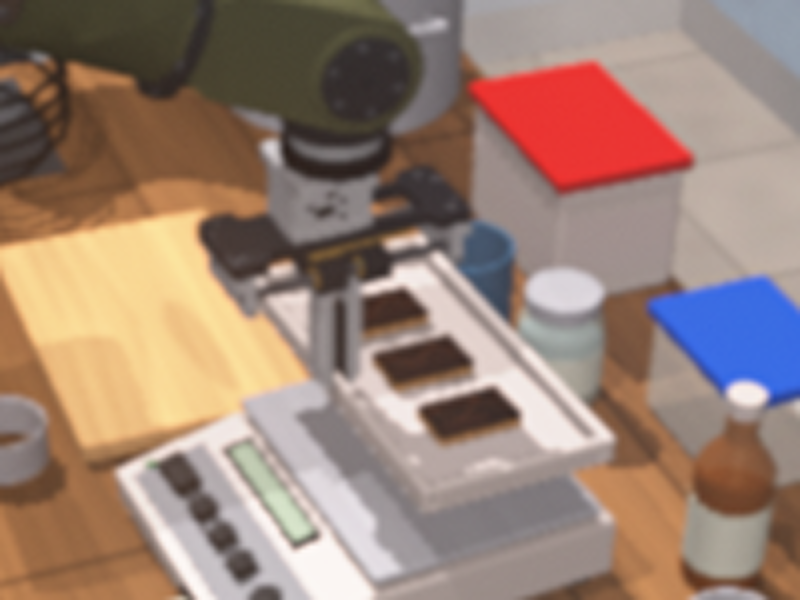

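Tray lifted level with all three bars. Carry smoothly to the board.

```bash
python3 -m creep '[{"tx":-0.03,"ty":0,"tz":-0.01,"turn":0,"fingers":0},{"tx":-0.09,"ty":0,"tz":-0.03,"turn":0,"fingers":0},{"tx":-0.18,"ty":0,"tz":-0.05,"turn":0.004,"fingers":0},{"tx":-0.28,"ty":0,"tz":-0.08,"turn":0.006,"fingers":0},{"tx":-0.38,"ty":0,"tz":-0.1,"turn":0.008,"fingers":0},{"tx":-0.48,"ty":0,"tz":-0.13,"turn":0.01,"fingers":0},{"tx":-0.58,"ty":0,"tz":-0.16,"turn":0.012,"fingers":0},{"tx":-0.68,"ty":0,"tz":-0.18,"turn":0.014,"fingers":0},{"tx":-0.77,"ty":0,"tz":-0.21,"turn":0.014,"fingers":0},{"tx":-0.83,"ty":0,"tz":-0.22,"turn":0.014,"fingers":0},{"tx":-0.86,"ty":0,"tz":-0.23,"turn":0.014,"fingers":0},{"tx":-0.86,"ty":0,"tz":-0.23,"turn":0.014,"fingers":0}]'; python3 go.py 410.5 333.4 155 -1.582
```

```text
clock: 82.7
eef_pos: [464.1, 178.3, 156.5]
eef_rot: [-1.571, 0.003, -1.54]
wrist_force: [-0.4, 0.6, -3.6]
finger_gap: 8.1
t 82.70 pos [464.1 178.3 156.5] yaw -1.5403 gap 8.1 F [-0.4  0.6 -3.6]
tx -0.783 ty 0.007 tz -0.244 turn 0.013 | rows lin 3.3 ang 0.3
```

```bash
python3 -m creep '[{"tx":-0.03,"ty":0,"tz":-0.01,"turn":0,"fingers":0},{"tx":-0.09,"ty":0,"tz":-0.03,"turn":0.002,"fingers":0},{"tx":-0.18,"ty":0,"tz":-0.05,"turn":0.004,"fingers":0},{"tx":-0.28,"ty":0,"tz":-0.08,"turn":0.006,"fingers":0},{"tx":-0.38,"ty":0,"tz":-0.11,"turn":0.008,"fingers":0},{"tx":-0.48,"ty":0,"tz":-0.14,"turn":0.01,"fingers":0},{"tx":-0.58,"ty":0,"tz":-0.18,"turn":0.012,"fingers":0},{"tx":-0.67,"ty":0,"tz":-0.21,"turn":0.013,"fingers":0},{"tx":-0.74,"ty":0,"tz":-0.235,"turn":0.013,"fingers":0},{"tx":-0.78,"ty":0,"tz":-0.244,"turn":0.013,"fingers":0},{"tx":-0.783,"ty":0,"tz":-0.244,"turn":0.013,"fingers":0},{"tx":-0.783,"ty":0,"tz":-0.244,"turn":0.013,"fingers":0}]'; python3 go.py 410.5 333.4 29 -1.582;python3 -c "
from h import *
c=cam('wrist');cv2.imwrite('pics/w50.png',c['frame'][:,:,::-1])"
```

```text
clock: 83.9
eef_pos: [410.8, 333.0, 156.8]
eef_rot: [-1.571, 0.002, -1.581]
wrist_force: [-0.1, 0.4, -4.0]
finger_gap: 8.2
t 83.90 pos [410.8 333.  156.8] yaw -1.5813 gap 8.2 F [-0.1  0.4 -4. ]
tx -0.002 ty 0.639 tz -0.001 turn 0.000 | rows lin 2.6 ang 0.0
```

View pics/w50.png

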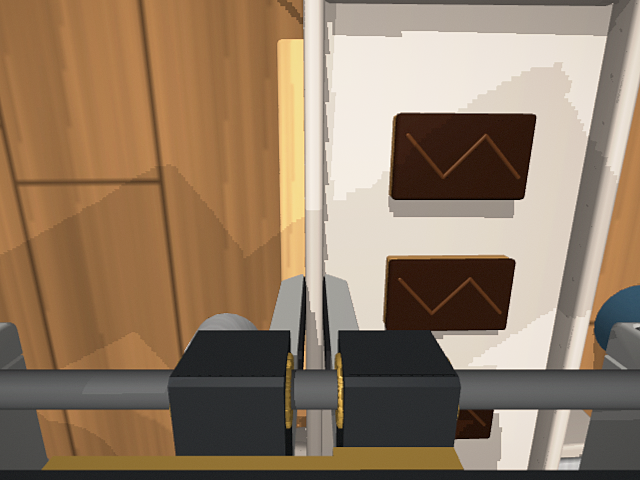

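```bash
python3 -m creep '[{"tx":0,"ty":0.03,"tz":0,"turn":0,"fingers":0},{"tx":0,"ty":0.1,"tz":0,"turn":0,"fingers":0},{"tx":0,"ty":0.2,"tz":0,"turn":0,"fingers":0},{"tx":0,"ty":0.3,"tz":0,"turn":0,"fingers":0},{"tx":0,"ty":0.4,"tz":0,"turn":0,"fingers":0},{"tx":0,"ty":0.49,"tz":0,"turn":0,"fingers":0},{"tx":0,"ty":0.56,"tz":0,"turn":0,"fingers":0},{"tx":0,"ty":0.6,"tz":0,"turn":0,"fingers":0},{"tx":0,"ty":0.61,"tz":0,"turn":0,"fingers":0},{"tx":0,"ty":0.61,"tz":0,"turn":0,"fingers":0}]'; python3 go.py 410.5 333.4 29 -1.582;python3 -c "
from h import *
c=cam('wrist');cv2.imwrite('pics/w51.png',c['frame'][:,:,::-1])"
```

```text
clock: 84.95
eef_pos: [411.0, 333.2, 35.1]
eef_rot: [-1.571, 0.003, -1.582]
wrist_force: [0.5, -0.0, -3.3]
finger_gap: 8.1
t 84.95 pos [411.  333.2  35.1] yaw -1.5817 gap 8.1 F [ 0.5 -0.  -3.3]
tx -0.001 ty 0.030 tz -0.002 turn 0.000 | rows lin 0.1 ang 0.0
```

View pics/w51.png

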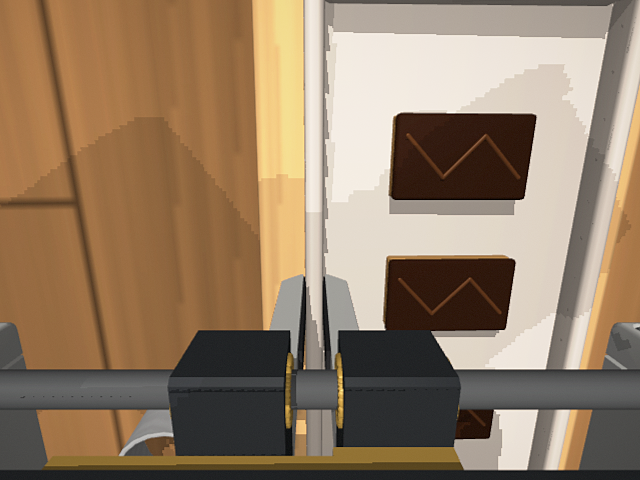

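```bash
python3 -m creep '[{"tx":0,"ty":0.01,"tz":0,"turn":0,"fingers":0},{"tx":0,"ty":0.02,"tz":0,"turn":0,"fingers":0},{"tx":0,"ty":0.025,"tz":0,"turn":0,"fingers":0},{"tx":0,"ty":0.03,"tz":0,"turn":0,"fingers":0},{"tx":0,"ty":0.03,"tz":0,"turn":0,"fingers":0}]'; python3 -c "
from h import *
c=cam('side');crop(c,180,130,340,250,'s52.png',5)"
```

```text
clock: 85.5
eef_pos: [411.2, 333.4, 29.5]
eef_rot: [-1.57, 0.003, -1.582]
wrist_force: [-0.4, -0.2, -1.0]
finger_gap: 8.2
```

View pics/s52.png

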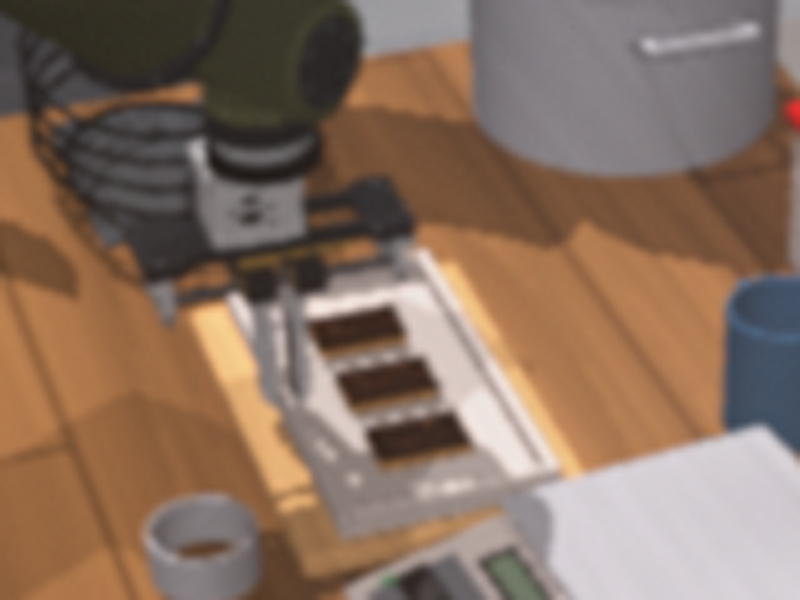

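```bash
python3 -m creep '[{"tx":0,"ty":0.005,"tz":0,"turn":0,"fingers":0},{"tx":0,"ty":0.008,"tz":0,"turn":0,"fingers":0},{"tx":0,"ty":0.008,"tz":0,"turn":0,"fingers":0}]'; python3 -m creep '[{"tx":0,"ty":0,"tz":0,"turn":0,"fingers":30},{"tx":0,"ty":0,"tz":0,"turn":0,"fingers":30},{"tx":0,"ty":0,"tz":0,"turn":0,"fingers":30},{"tx":0,"ty":-0.2,"tz":0,"turn":0,"fingers":30},{"tx":0,"ty":-0.5,"tz":0.1,"turn":0,"fingers":30},{"tx":0,"ty":-0.8,"tz":0.3,"turn":0,"fingers":30},{"tx":0,"ty":-1,"tz":0.35,"turn":0,"fingers":80},{"tx":0,"ty":-1,"tz":0.35,"turn":0,"fingers":80},{"tx":0,"ty":-1,"tz":0.35,"turn":0,"fingers":80},{"tx":0,"ty":-1,"tz":0.35,"turn":0,"fingers":80}]'; python3 -m creep '[{"tx":0,"ty":-0.3,"tz":0,"turn":0,"fingers":94},{"tx":0,"ty":-0.45,"tz":0,"turn":0,"fingers":94},{"tx":0,"ty":-0.45,"tz":0,"turn":0,"fingers":94},{"tx":0,"ty":-0.45,"tz":0,"turn":0,"fingers":94}]';python3 -c "
from h import *
c=cam('wrist');cv2.imwrite('pics/w53.png',c['frame'][:,:,::-1])
crop(c,225,60,425,210,'w53a.png',4);crop(c,225,200,425,350,'w53b.png',4)"
```

```text
clock: 85.85
eef_pos: [411.2, 333.5, 29.4]
eef_rot: [-1.57, 0.003, -1.581]
wrist_force: [-8.4, -5.4, 20.0]
finger_gap: 8.2
clock: 86.85
eef_pos: [480.8, 332.0, 228.6]
eef_rot: [-1.571, 0.003, -1.582]
wrist_force: [-0.7, 0.0, -0.7]
finger_gap: 58.5
clock: 87.25
eef_pos: [480.4, 331.8, 317.2]
eef_rot: [-1.572, 0.002, -1.581]
wrist_force: [-0.4, 0.1, -0.4]
finger_gap: 90.8
```

View pics/w53.png

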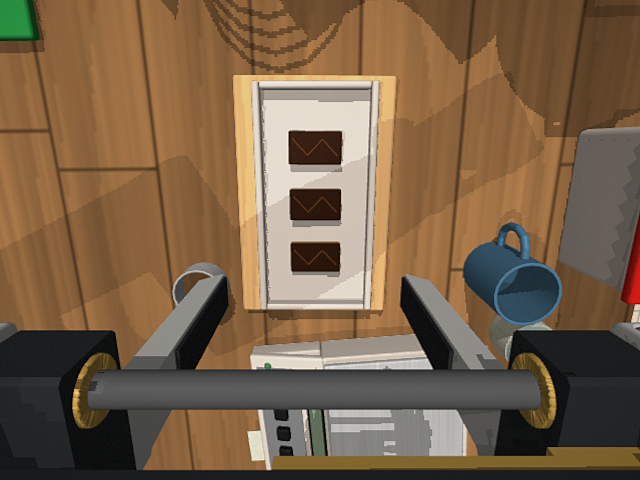

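View pics/w53a.png

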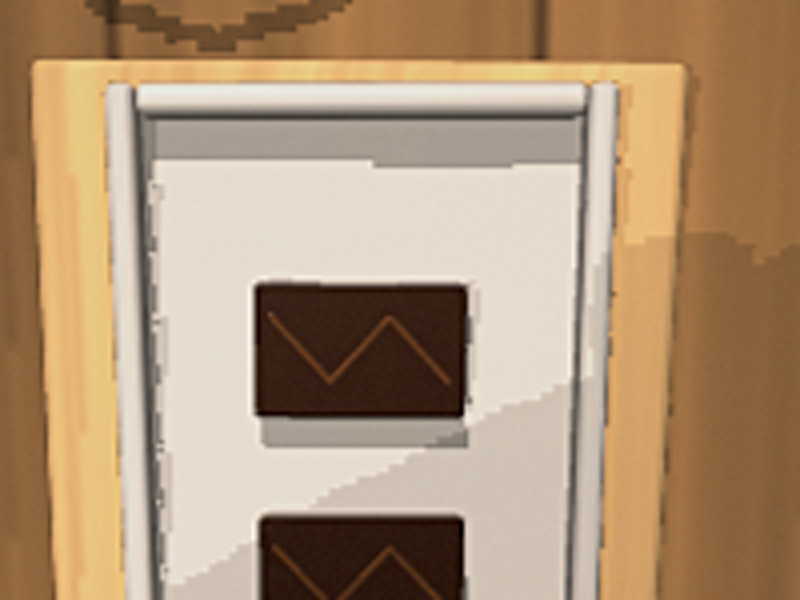

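View pics/w53b.png

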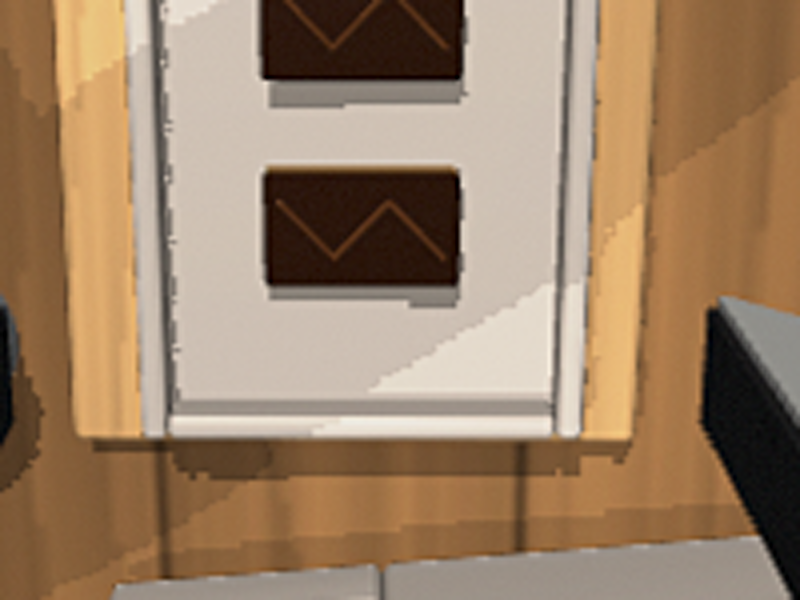

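```bash
python3 - <<'E'
from h import *
c=cam("wrist")
def quad(n,uv,z):
    P=plane(c,uv,z)[:,:2];print(n,"ctr",P.mean(0).round(1))
    for a,b in((0,3),(1,2)):
        d=P[a]-P[b];print("  yaw long",np.arctan2(-d[0],d[1]).round(4))
A=lambda x,y:(225+x/4,60+y/4)
B=lambda x,y:(225+x/4,200+y/4)
quad("tray",[A(107,85),A(619,84),B(580,437),B(143,437)],37)
quad("board",[A(33,61),A(686,66),B(632,437),B(77,437)],18)
c=cam("top");cv2.imwrite("pics/tend.png",c["frame"][:,:,::-1])
E
```

```text
tray ctr [482.2 331.1]
  yaw long -0.0116
  yaw long -0.0103
board ctr [480.5 330.9]
  yaw long -0.0163
  yaw long -0.0152
```

View pics/tend.png

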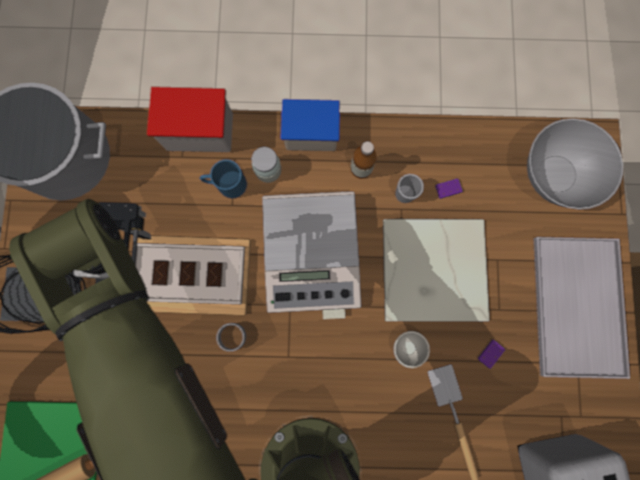

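```bash
python3 -c "
from cell import manip
print(manip.sign_off())"
```

```text
the job is handed in; nothing more can be done
None
```

The job is done and handed in at about 87 s of the 200 s allowed.

**What I did:**
- I moved the empty tray onto the pan, released it and pressed tare.
- I turned the three bars on the slab chocolate side up, one by one: tilted each against the scale's front edge, tipped it over the edge of the board, then laid it flat in the tray.
- With all three in, I pressed the product key and then the print key.
- I carried the full tray back to the board and let go.

**Last checks:**
- All three bars are in the tray chocolate side up, flat and side by side, about 70 mm apart, and the slab is empty.
- The tray is within about 2 mm and 0.005 rad of the board's centre and direction.
- Each key was pressed until the force rose well past its 5 N spring, to 17–20 N. I never read the key joints, so the presses rest on force and fingertip height.
- The bystanders and the purple look-alikes are where they started in the top view, and the gripper is clear of everything.

**Less exact:**
- On the pan, one picture put the tray about 3 mm too far back and 2 mm to one side. I left it there because the pan estimates disagreed by about that much.
- The fingers touched the slab and scale edges with about 10–18 N while tilting the first bar.
- The last 1–2 mm of lowering pressed the tray on the board with about 20 N for a moment before I let go.

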